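# Lift a fused-glass panel from its cooling rack onto a display easel

### The arm

A 6-joint arm with a two-finger parallel gripper is mounted at the origin on the work surface. World frame = base frame: x ahead of the robot, y to its left, z up, the work surface at z = 0. Lengths are in mm, angles in rad, forces in N, time in s.
With the tool pointing down it reaches from about 350 to 775 mm from the base axis. Payload 7.3 kg.
Tool frame: the origin (TCP) lies between the finger pads; the fingertips stand 17 mm ahead of it and the grasp point (between the pads) lies 2 mm behind it; z points along the fingers, y is the direction in which the jaws open and shut (so a half turn about z gives the same grasp; the last joint's range is limited). The gripper opens to 92 mm and grips with 3 to 60 N. Pads are 19 mm wide; open, the fingers measure 130 mm over their backs; the gripper's body (75 mm by 190 mm) begins 47 mm behind the grasp point.
Start: joints at [0.967, 0.342, 1.524, -0, 1.275, -0.146], TCP at [232.026, 470.964, 243.741] pointing down, gripper open.
Joint ranges: [-2.53, 2.53], [-0.77, 2.02], [0.04, 2.7], [-1, 4.14], [0.28, 2.66], [-3.11, 3.11]. Speed limits (rad/s): [2.57, 2.57, 3.14, 3.14, 3.14, 3.14].

### API

Orientations are given as [roll, pitch, yaw] about the fixed x, y, z axes, in that order (R = Rz(yaw) Ry(pitch) Rx(roll)).
In Python, from plant import get_obs, capture, get_calibration, close_job gives the robot as it stands.
- The arm moves only by the tool carry_out, never from a script. Its argument "moves" is one flat list of numbers, 7 for each row, row after row: the shift along the tool's x, y, z normalised to -1 to 1, where 1 is 40 cm, then the turn, a rotation vector about the tool's x, y, z normalised to -1 to 1, where 1 is 30 degrees, then the opening, from 0 (shut) to 1 (fully open). A call has exactly 8 rows; each row is the pose to reach, as a shift and turn from the pose measured when the call began, along the tool's axes at that moment; what a row does not reach only later rows make up. A row lasts 1/10 s, in which the tool goes at most 50 mm and 8.59 degrees, less where a joint would pass 70% of its speed; a pose out of reach is approached as far as the arm can. A call with a number of a shift or a turn outside -1 to 1 is refused whole. A call with a gripper value outside its range is refused whole. The fingers move at their own pace and stop on an object; the grip force is fixed at half the most. Time passes only in rows, so rows that repeat a pose let the fingers close, or fill a call up. It gives the time, the measured TCP pose, the force and the opening at its end, in the units of the state.
- get_obs(): the state, without advancing time (a new reading comes with each control period).
- capture(name): name is "side" or "top" or "wrist"; returns the picture (420x560x3 uint8, red, green, blue); there is no depth.
- get_calibration(name): a dict with "vfov" (degrees; the focal length in pixels is half the picture's height over the tangent of half this angle, whatever the lens; pixels are square), "cx", "cy" (the principal point, pixels), "cam_to_world" (4x4, takes a point from camera to world coordinates). Camera axes: x right, y up, looking along -z (the intrinsics and any distortion apply to the point x, -y, -z); pixel columns grow to the right and rows downward; lengths in mm; the calibration is good to about 2 mm. A picture is of the moment at which its call begins: read the wrist's pose just before it. get_calibration takes no time and is no camera call; for the wrist camera it gives the pose at the moment of the call.
- close_job(): hands the job in, once; it reports no verdict.
The state is a dict: "time": time; "joint_positions": joint angles; "dq": joint speeds; "tau": joint torques, N m; "tool_pos": TCP position; "tcp_rot": TCP orientation; "contact_force": force on the tool from outside, world axes, zero at the start; "moment": the same for the moment, N m; "grip_width": finger opening in mm.
Only numpy, scipy, OpenCV 4.12 (cv2) and the standard library are available. Lean on these libraries where they do the work, as an engineer would, in place of code of your own. Each camera call takes 0.05 s, during which the arm holds its last target.

### The job

Use the flat lifter to slide under the amber glass panel on its cooling rack, lift it and set it down gently on the sloping display easel, square on both rails with its lower edge just above the lips. Then pull the lifter out and lay it back, blade flat, on its cork mat. Never touch the amber panel with the gripper, and leave the blue panel and everything else undisturbed.

Things in the scene. Friction and masses are not known exactly. Their poses are not given: they have to be found in the camera images.
- lifter: Flat lifter, 200 g: steel blade 3 mm thick, 52 wide, low heel wall, bent neck, black handle. Origin: blade's underside, centre line, front face of the heel. x to the blade's tip (at x = 110 mm), z up. Heel: x -6 to 0 mm, blade-wide, top at z = 12 mm; a panel on the tilted blade leans on it. Starts blade-flat on the mat, pointing away from the robot. Centre of mass near x = 20 mm.
- lifter_grip (a point): Where to grip the lifter: middle of its handle's axis, at x = -65, y = 0, z = 58 mm of the lifter. The handle is a bar 22 x 22 mm in section, parallel to the blade, from x = -125 to -25 mm of the lifter; pinch it across y, from above.
- amber_panel: Amber-orange fused-glass panel with yellow stripes, 110 x 110 x 6 mm, 120 to 230 g. Origin: centre of its underside; z up through its face, x to its far edge. It lies on the two bars of its cooling rack, within 5 degrees of square, its underside 26 mm above the table.
- amber_rack: Fixed rack under the amber panel: white slab 140 x 140 x 6 mm, two steel bars along x, 12 mm wide, tops 26 mm above the table, at y = -44 and +44 mm (76 mm clear between). From the near side (-x) it is open between slab and panel. Stops at the bars' far ends (x = 60 mm on) rise 10 mm. Origin: centre of the underside, on the table; x away from the robot, z up.
- blue_rack: The same kind of rack, holding the blue panel. The two racks and the easel stand side by side in any order.
- blue_panel: Blue glass panel of the same size as the amber one, on the other rack; to be left alone.
- easel: Fixed display easel: dark base plate 160 x 120 x 6 mm, four 10 mm posts (x = -40 and +40, y = -44 and +44 mm) carrying two sloping rails. Origin: centre of the underside, on the table; x away from the robot, z up. Open between posts and between rails, from the near side and from above.
- easel_bed: Sloping bed of the easel: two brown rails 126 mm long, 12 wide, 8 thick, at y = -44 and +44 mm (76 mm clear). Origin: midway, in the plane of the rail tops, 105 mm above the table, straight over the easel's origin. x up the slope (rises away from the robot at 35 degrees), z normal to it. Lips at the low end: uphill face at x = -63 mm, 14 mm high, open between. Panel origin goes to about x = -4, y = 0.
- mat: Fixed cork mat 300 x 120 x 3 mm, the lifter's place. Origin: centre of its underside, on the table; x along its length, away from the robot.
- jar: White lidded jar, 64 mm wide, 65 mm tall, beyond the racks; bystander, leave alone.
- brush: Brush lying beyond the racks; bystander, leave alone.
- spray: Green bottle with black cap, 170 mm tall, behind the mat; bystander, leave alone.
- beaker: Blue cup, 80 mm wide, 90 mm tall, beyond the racks; bystander, leave alone.
- spoon: Spoon lying between the robot and the racks; low bystander, leave alone.
- rod: Pink-red glass rod 160 mm long, 12 mm thick, lying between the robot and the racks; bystander, leave alone.
There are look-alikes about, which are no part of the job. There is more than one size of the lifter; the job needs the larger.

How it is judged (in metres and radians):
On the way, in this order (a step that is already met when the one before it is completed fails the run):
1. the amber panel is lifted clear of its rack on the lifter (contact force between amber_panel and lifter above 0.5 N and contact force between amber_panel and amber_rack below 0.02 N and height (world z) of amber_panel above 0.05 m and horizontal distance between amber_panel and amber_rack below 0.08 m), for 0.15 s.
2. the amber panel rests on both easel rails above the lips, free of the lifter (x of amber_panel in the frame of easel_bed between -0.012 and 0.025 m and y of amber_panel in the frame of easel_bed between -0.015 and 0.015 m and z of amber_panel in the frame of easel_bed between -0.004 and 0.005 m and angle between the z axis of amber_panel and the z axis of easel_bed, either way round below 0.08 rad and angle between the x axis of amber_panel and the x axis of easel_bed, either way round below 0.22 rad and contact force between amber_panel and easel above 0.4 N and contact force between amber_panel and lifter below 0.05 N), for 0.2 s.
At the end, for the whole second after the job is handed in: The amber panel rests flat on both easel rails (4.5 deg; turned under 12 deg; centre within 15 mm of the centre line, 12 mm below to 25 mm above mid-bed), free of the lifter; the lifter lies blade-flat on the mat (origin within 45 mm of its centre line, -120 to +60 mm along it). Both at rest (all of step 2 and x of lifter in the frame of mat between -0.12 and 0.06 m and y of lifter in the frame of mat between -0.045 and 0.045 m and height (world z) of lifter below 0.01 m and angle between lifter's own z axis and vertical below 0.08 rad and linear speed of each of lifter, amber_panel below 0.02 m/s); the robot touches nothing.
It fails at once if the gripper touches the amber panel (contact force between amber_panel and the fingers above 0.3 N).
It fails at once if the amber panel is struck or dropped hard (over 30 N) (contact force between amber_panel and anything else above 30 N).
It fails at once if the amber panel falls off (height (world z) of amber_panel below 0.018 m).
It fails at once if the blue panel is disturbed (moved over 10 mm) (distance of blue_panel from where it was at the start of the episode above 0.01 m).
It fails at once if another thing on the table is disturbed (moved over 30 mm) (distance of any of jar, brush, spray, beaker, spoon, rod from where it was at the start of the episode above 0.03 m).
It also fails if it takes over 72 s, if anything falls off the work surface, if the arm or the gripper's body presses on something with over 40 N, if the wrist force passes 120 N, or if a joint passes its speed limit or range.

## Working session

There is one attempt and no reset: what is moved stays moved. The work goes in short steps, Python scripts to look and compute and a tool call to move; the robot and the scene stay as the last step left them, time stands still between calls to the robot, and variables do not carry over. Pictures are saved under pics/ and viewed, and the job is handed in when it is done.

Besides the shell and the picture viewer there is one more tool, called after "Emit:" by a JSON object that holds its "op" and its "data". carry_out: Moves the arm, as the interface text tells. Scaled input: -1 to 1 covers 40 cm each way for a shift and 30 degrees each way for a turn. Its arguments: {"type":"object","properties":{"moves":{"type":"array","items":{"type":"number"}}},"required":["moves"]}

```bash
ls; mkdir -p pics; python3 - <<'E'
from plant import *
import cv2
o=get_obs();print({k:o[k] for k in('time','tool_pos','tcp_rot','grip_width','contact_force')})
for n in('side','top','wrist'):
    c=get_calibration(n);print(n,c)
    cv2.imwrite(f'pics/{n}0.png',capture(n)[:,:,::-1])
E
```

```text
pics
{'time': 0.0, 'tool_pos': array([231.81187154, 470.61355192, 243.04583362]), 'tcp_rot': array([-3.14004998e+00, -2.42267816e-04,  2.68375260e+00]), 'grip_width': 92.00817355774781, 'contact_force': array([ 1.0964291 , -0.39067718,  0.20315732])}
side {'vfov': 49.0352406668612, 'cx': 273.5955353729096, 'cy': 214.4045014604987, 'cam_to_world': array([[-9.50986379e-01,  1.78591688e-01, -2.52447846e-01,
         1.70606544e+02],
       [-3.08972368e-01, -5.82257836e-01,  7.52005245e-01,
         1.00294539e+03],
       [-1.26878507e-02,  7.93146154e-01,  6.08899168e-01,
         8.87561015e+02],
       [ 0.00000000e+00,  0.00000000e+00,  0.00000000e+00,
         1.00000000e+00]])}
top {'vfov': 46.53231973269604, 'cx': 277.11238758106737, 'cy': 211.74240791232307, 'cam_to_world': array([[-1.35149510e-03,  9.98907440e-01, -4.67129489e-02,
         4.25669157e+02],
       [-9.99975778e-01, -1.03104782e-03,  6.88333818e-03,
         1.26638938e+01],
       [ 6.82765443e-03,  4.67211202e-02,  9.98884638e-01,
         1.26267550e+03],
       [ 0.00000000e+00,  0.00000000e+00,  0.00000000e+00,
         1.00000000e+00]])}
wrist {'vfov': 68.45321989646348, 'cx': 272.8207665172453, 'cy': 214.59998566701842, 'cam_to_world': array([[ 4.41667479e-01, -8.67767576e-01, -2.27836065e-01,
         1.70930196e+02],
       [ 8.97178818e-01,  4.27166628e-01,  1.12244554e-01,
         5.00368524e+02],
       [-7.82204599e-05, -2.53984461e-01,  9.67208296e-01,
         3.83829466e+02],
       [ 0.00000000e+00,  0.00000000e+00,  0.00000000e+00,
         1.00000000e+00]])}
```

View pics/top0.png

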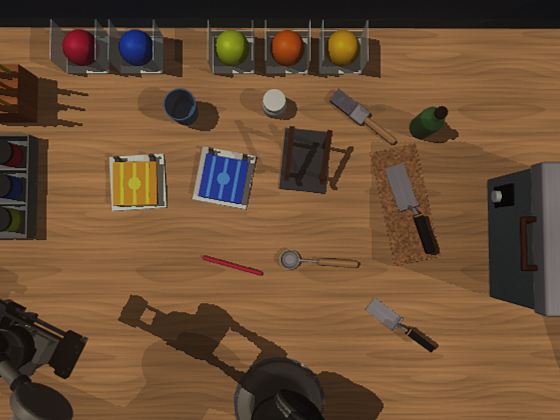

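View pics/side0.png

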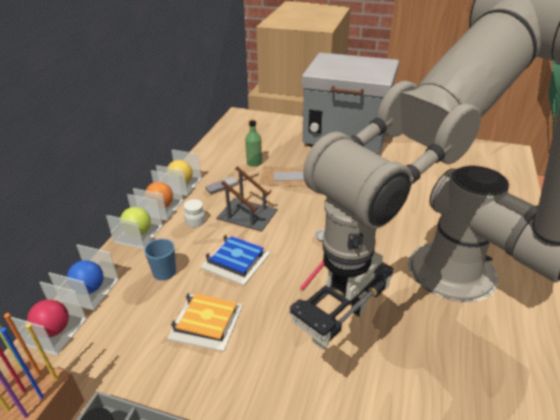

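View pics/wrist0.png

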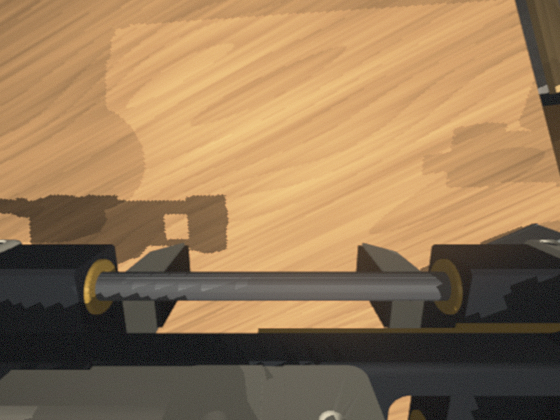

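The top view shows the amber panel at about (137,183), the blue panel at (224,178) and the easel at (306,160). There are three lifters:
- (412,205), on the cork mat: steel blade, black handle, largest.
- (400,325): black handle, but smaller.
- (362,115): wooden handle.

The one on the mat fits the description. I'll enlarge the crops to confirm.

```bash
cat > h.py <<'E'
import numpy as np, cv2
from scipy.spatial.transform import Rotation as Ro
def K(c,h=420):
    f=h/2/np.tan(np.radians(c['vfov']/2)); return f,c['cx'],c['cy']
def ray(c,u,v):
    f,cx,cy=K(c); d=np.array([(u-cx)/f,-(v-cy)/f,-1.]); M=c['cam_to_world']; return M[:3,3],M[:3,:3]@d
def atz(c,u,v,z):
    o,d=ray(c,u,v); return o+d*(z-o[2])/d[2]
def proj(c,P):
    P=np.atleast_2d(P); M=c['cam_to_world']; q=(P-M[:3,3])@M[:3,:3]; f,cx,cy=K(c)
    return np.c_[cx+f*q[:,0]/-q[:,2], cy-f*q[:,1]/-q[:,2]]
def tri(obs):
    A=np.zeros((3,3));b=np.zeros(3)
    for c,u,v in obs:
        o,d=ray(c,u,v);d=d/np.linalg.norm(d);m=np.eye(3)-np.outer(d,d);A+=m;b+=m@o
    return np.linalg.solve(A,b)
def crop(img,x0,y0,x1,y1,s,fn):
    cv2.imwrite(fn,cv2.resize(img[y0:y1,x0:x1],None,fx=s,fy=s,interpolation=cv2.INTER_CUBIC))
E
python3 - <<'E'
from h import *
t=cv2.imread('pics/top0.png')
crop(t,340,80,480,360,2.1*1,'pics/c1.png')
crop(t,360,140,450,275,4.4,'pics/c2.png')
crop(t,95,110,355,225,3,'pics/c3.png')
from plant import *
c=get_calibration('top')
for u,v,z in [(137,183,32),(224,178,32),(306,160,6),(427,238,60),(398,185,5),(401,205,3)]: print(u,v,atz(c,u,v,z).round())
E
```

```text
137 183 [556. 358.  32.]
224 178 [569. 138.  32.]
306 160 [619. -71.   6.]
427 238 [ 417. -365.   60.]
398 185 [ 553. -309.    5.]
401 205 [ 502. -317.    3.]
```

View pics/c2.png

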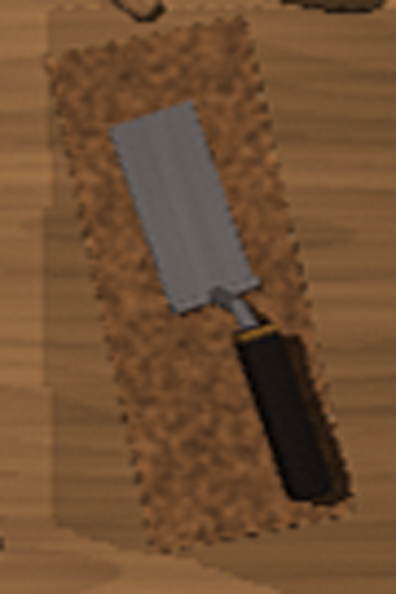

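View pics/c1.png

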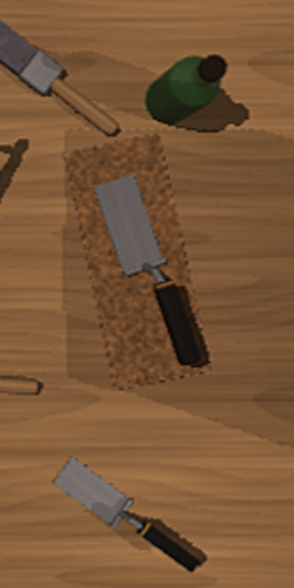

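View pics/c3.png

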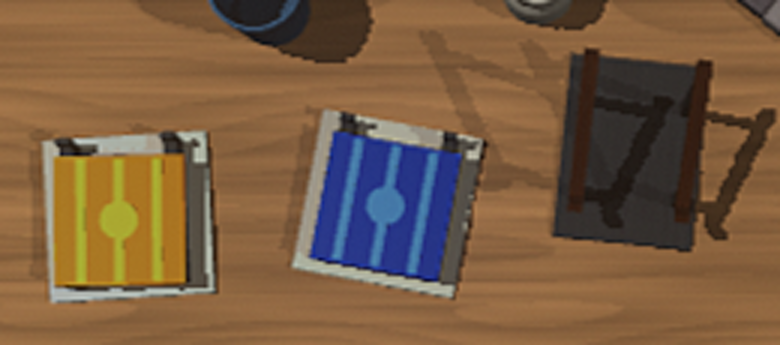

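```bash
cat >> h.py <<'E'
from plant import *
def cur():
    o=get_obs(); return np.array(o['tool_pos']),Ro.from_euler('xyz',o['tcp_rot'])
def plan(p,rpy=None,R=None):
    p0,R0=cur(); s=R0.inv().apply(np.array(p)-p0)/400
    if R is None: R=Ro.from_euler('xyz',rpy)
    w=np.degrees((R0.inv()*R).as_rotvec())/30
    return np.r_[s,w].round(4)
E
python3 - <<'E'
from h import *
p0,R0=cur();print(R0.as_matrix().round(3))
print(plan([440,330,300],[np.pi,0,np.radians(154-30)]))
E
```

```text
[[-0.897  0.442 -0.001]
 [ 0.442  0.897 -0.001]
 [ 0.    -0.001 -1.   ]]
[-6.223e-01 -8.580e-02 -1.419e-01 -2.100e-03  2.000e-04  9.924e-01]
```

Emit:
{"op": "carry_out", "data": {"moves": [-0.12, -0.02, -0.1, 0, 0, 0.28, 1, -0.24, -0.04, -0.14, 0, 0, 0.56, 1, -0.36, -0.05, -0.14, 0, 0, 0.84, 1, -0.48, -0.07, -0.14, 0, 0, 0.99, 1, -0.6, -0.08, -0.14, 0, 0, 0.99, 1, -0.62, -0.086, -0.142, 0, 0, 0.99, 1, -0.62, -0.086, -0.142, 0, 0, 0.99, 1, -0.62, -0.086, -0.142, 0, 0, 0.99, 1]}}

```text
time: 0.95
tool_pos: [438.5, 330.6, 299.7]
tcp_rot: [-3.14, -0.0, 2.165]
contact_force: [-1.2, -0.1, -0.3]
grip_width: 91.9
```

```bash
python3 - <<'E'
from h import *
import pickle
o=get_obs();print(o['time'],o['tool_pos'],o['tcp_rot'],o['joint_positions'])
c=get_calibration('wrist');im=capture('wrist')[:,:,::-1];cv2.imwrite('pics/w1.png',im);pickle.dump(c,open('pics/w1.pkl','wb'))
print(plan([560,100,300],[np.pi,0,np.radians(154-60)]))
E
```

```text
0.95 [438.47402116 330.59972446 299.68462118] [-3.13950861e+00 -3.73961055e-04  2.16521127e+00] [ 5.06358133e-01  3.52092303e-01  1.35401201e+00  1.90925576e-04
  1.43759720e+00 -8.80827510e-02]
[-6.4920e-01 -7.1700e-02 -3.0000e-04 -3.3000e-03  4.0000e-04  1.0042e+00]
```

View pics/w1.png

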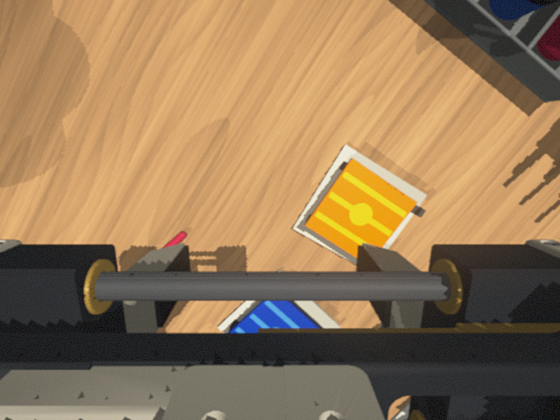

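Emit:
{"op": "carry_out", "data": {"moves": [-0.12, -0.02, 0, 0, 0, 0.28, 1, -0.24, -0.03, 0, 0, 0, 0.56, 1, -0.36, -0.04, 0, 0, 0, 0.84, 1, -0.48, -0.05, 0, 0, 0, 1, 1, -0.6, -0.07, 0, 0, 0, 1, 1, -0.65, -0.072, 0, 0, 0, 1, 1, -0.65, -0.072, 0, 0, 0, 1, 1, -0.65, -0.072, 0, 0, 0, 1, 1]}}

```text
time: 1.8
tool_pos: [559.4, 101.1, 299.8]
tcp_rot: [-3.139, -0.0, 1.644]
contact_force: [-0.1, 0.6, -0.5]
grip_width: 91.6
```

```bash
python3 - <<'E'
from h import *
import pickle
o=get_obs();print(o['time'],o['tool_pos'],o['tcp_rot'],o['joint_positions'])
c=get_calibration('wrist');im=capture('wrist')[:,:,::-1];cv2.imwrite('pics/w2.png',im);pickle.dump(c,open('pics/w2.pkl','wb'))
print(plan([520,-130,310],[np.pi,0,np.radians(64)]))
E
```

```text
1.8 [559.36944421 101.09531337 299.82022464] [-3.13938713e+00 -6.90810037e-05  1.64406185e+00] [ 4.39854503e-02  3.89680964e-01  1.29745826e+00  4.51187318e-06
  1.45666004e+00 -2.92806662e-02]
[-5.6990e-01 -1.4070e-01 -2.4800e-02 -3.6000e-03  1.0000e-03  1.0082e+00]
```

View pics/w2.png

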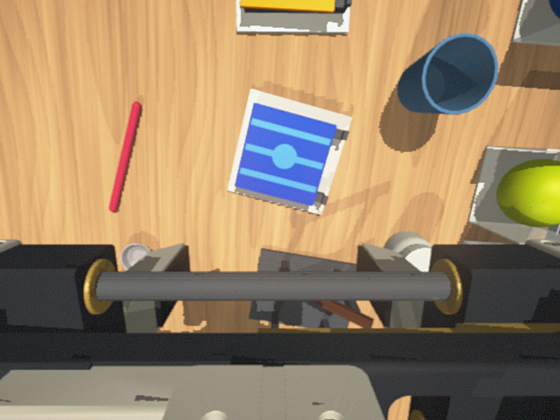

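Emit:
{"op": "carry_out", "data": {"moves": [-0.11, -0.03, -0.01, 0, 0, 0.28, 1, -0.23, -0.06, -0.02, 0, 0, 0.56, 1, -0.34, -0.09, -0.025, 0, 0, 0.84, 1, -0.45, -0.12, -0.025, 0, 0, 1, 1, -0.57, -0.14, -0.025, 0, 0, 1, 1, -0.57, -0.14, -0.025, 0, 0, 1, 1, -0.57, -0.14, -0.025, 0, 0, 1, 1, -0.57, -0.14, -0.025, 0, 0, 1, 1]}}

```text
time: 2.65
tool_pos: [520.5, -127.8, 310.2]
tcp_rot: [-3.14, 0.0, 1.124]
contact_force: [-0.3, 0.3, -0.1]
grip_width: 92.2
```

```bash
python3 - <<'E'
from h import *
import pickle
o=get_obs();print(o['time'],o['tool_pos'],o['tcp_rot'],o['joint_positions'])
c=get_calibration('wrist');im=capture('wrist')[:,:,::-1];cv2.imwrite('pics/w3.png',im);pickle.dump(c,open('pics/w3.pkl','wb'))
print(plan([450,-260,300],[np.pi,0,np.radians(35)]))
E
```

```text
2.65 [ 520.45576455 -127.82789875  310.2394028 ] [-3.13980921e+00  3.39987685e-04  1.12390378e+00] [-3.83756623e-01  3.21120314e-01  1.37047332e+00 -2.28400642e-04
  1.45180036e+00  6.31635503e-02]
[-0.3742 -0.0162  0.0258 -0.003   0.0018  0.9807]
```

View pics/w3.png

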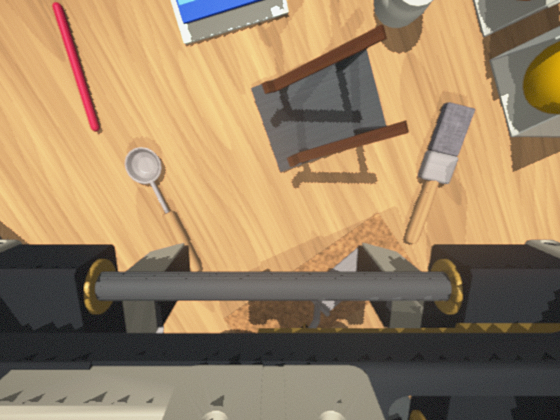

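```bash
python3 - <<'E'
from h import *
print(plan([340,-340,300],[np.pi,0,np.radians(35)]))
w=cv2.imread('pics/w3.png');crop(w,230,10,430,190,4,'pics/c4.png')
E
```

```text
[-0.6734 -0.1779  0.0262 -0.003   0.0018  0.9807]
```

View pics/c4.png

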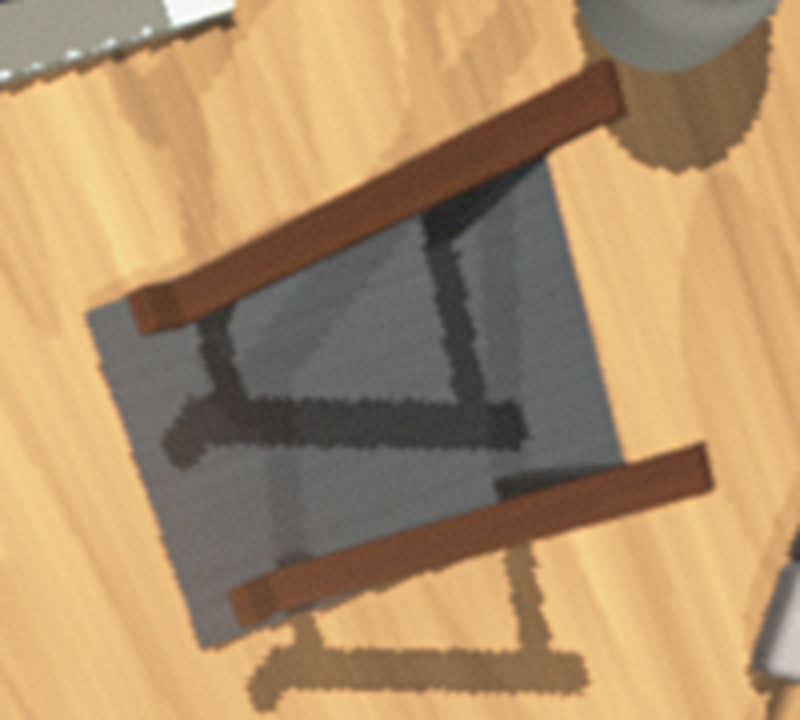

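Emit:
{"op": "carry_out", "data": {"moves": [-0.12, -0.03, 0.01, 0, 0, 0.28, 1, -0.24, -0.06, 0.02, 0, 0, 0.56, 1, -0.36, -0.09, 0.026, 0, 0, 0.84, 1, -0.48, -0.13, 0.026, 0, 0, 0.98, 1, -0.6, -0.16, 0.026, 0, 0, 0.98, 1, -0.67, -0.178, 0.026, 0, 0, 0.98, 1, -0.67, -0.178, 0.026, 0, 0, 0.98, 1, -0.67, -0.178, 0.026, 0, 0, 0.98, 1]}}

```text
time: 3.5
tool_pos: [341.2, -337.9, 300.2]
tcp_rot: [-3.14, 0.001, 0.612]
contact_force: [0.2, 0.1, 0.8]
grip_width: 91.9
```

```bash
python3 - <<'E'
from h import *
import pickle
o=get_obs();print(o['time'],o['tool_pos'],o['tcp_rot'],o['joint_positions'])
c=get_calibration('wrist');im=capture('wrist')[:,:,::-1];cv2.imwrite('pics/w4.png',im);pickle.dump(c,open('pics/w4.pkl','wb'))
E
```

```text
3.5 [ 341.23980238 -337.89159519  300.16632978] [-3.14030578e+00  6.16265529e-04  6.11723399e-01] [-9.39863710e-01  2.19108937e-01  1.53728504e+00 -6.01621580e-04
  1.38649718e+00  1.93202501e-02]
```

View pics/w4.png

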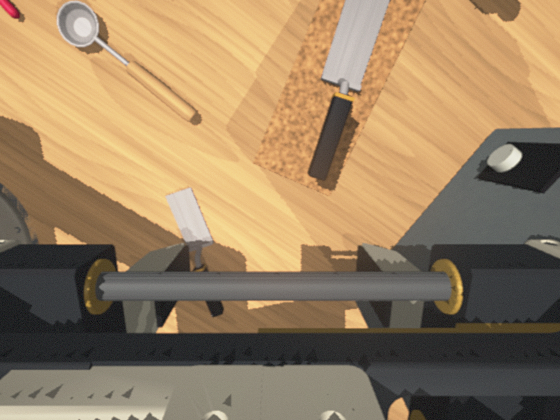

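```bash
python3 - <<'E'
from h import *
w=cv2.imread('pics/w4.png');crop(w,240,0,440,200,3,'pics/c5.png')
w=cv2.imread('pics/w1.png');crop(w,270,130,450,280,4,'pics/c6.png')
E
```

```text
(no output)
```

View pics/c5.png

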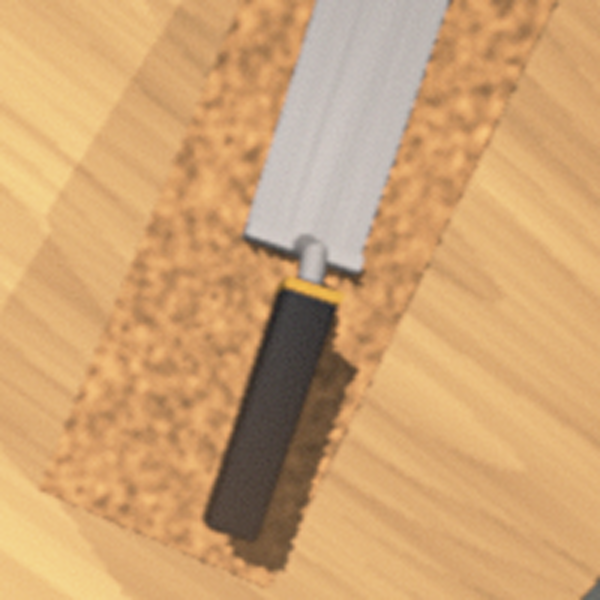

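View pics/c6.png

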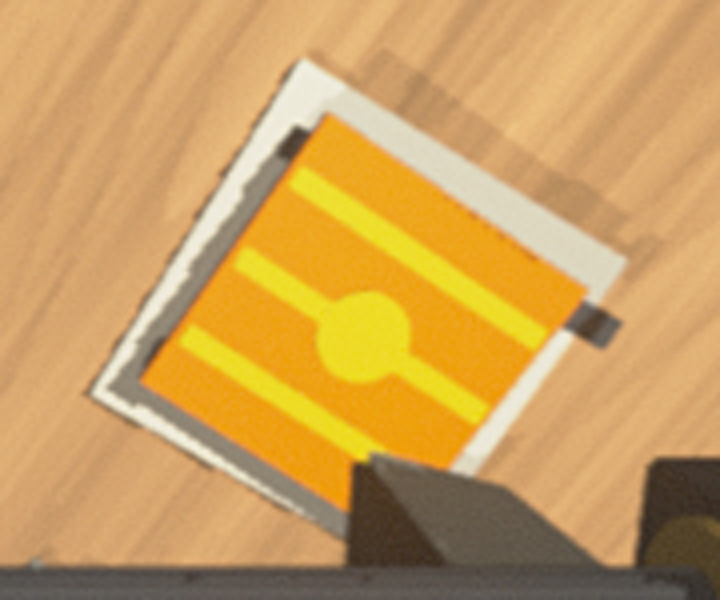

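```bash
cat > fit.py <<'E'
from h import *
import pickle
from scipy.optimize import least_squares
def fit(obs,x0,zfree=False):
    # obs: (cal, local point, pixel)
    def T(q,P):
        z=q[3] if zfree else x0[3]
        c,s=np.cos(q[2]),np.sin(q[2]); return np.array([q[0]+c*P[0]-s*P[1],q[1]+s*P[0]+c*P[1],z+P[2]])
    def r(q): return np.concatenate([proj(c,T(q,P))[0]-np.array(px) for c,P,px in obs])
    s=least_squares(r,x0 if zfree else x0[:3],x_scale=[10,10,.1,10][:4 if zfree else 3],loss='soft_l1'); 
    print('pose',s.x[:2].round(1),'yaw deg',np.degrees(s.x[2]).round(2),s.x[3:].round(1)); print(s.fun.reshape(-1,2).round(1).tolist()); return s.x
W=lambda n:pickle.load(open(f'pics/w{n}.pkl','rb'))
top=get_calibration('top')
E
python3 - <<'E'
from fit import *
c=lambda u,v:(240+u/3,v/3); t=lambda u,v:(360+u/4.4,140+v/4.4)
w=W(4)
o=[(w,(-6,26,12),c(246,237)),(w,(-6,-26,12),c(361,271)),(w,(-125,11,69),c(206,522)),(w,(-125,-11,69),c(255,540)),
(w,(-25,11,69),c(287,278)),(w,(-25,-11,69),c(342,296))]
o2=[(top,(110,26,3),t(110,128)),(top,(110,-26,3),t(193,102)),(top,(-6,26,12),t(175,312)),(top,(-6,-26,12),t(260,286)),(top,(-125,11,69),t(290,500)),(top,(-125,-11,69),t(328,503))]
for O in (o,o2,o+o2):
  fit(O,[500,-320,.3,3]); fit(O,[500,-320,.3,3],True)
# mat corners
m=[(w,(-150,60,3),c(42,488)),(w,(-150,-60,3),c(275,583)),(top,(-150,60,3),t(152,550)),(top,(150,60,3),t(48,60)),(top,(150,-60,3),t(243,18))]
fit(m,[500,-320,.3,0])
E
```

```text
pose [ 502.2 -333.3] yaw deg 18.14 []
[[-0.4, -0.7], [-0.6, 0.7], [-0.8, 2.8], [0.2, 2.1], [0.7, -1.4], [0.8, -1.3]]
pose [ 504.4 -334.9] yaw deg 17.94 [-10.]
[[0.1, 0.3], [-1.4, 1.4], [-0.2, 0.5], [0.2, -0.2], [0.6, -0.7], [0.1, -0.8]]
pose [ 498.1 -332.5] yaw deg 16.87 []
[[0.0, -0.4], [0.3, -0.3], [-0.3, 0.4], [-0.3, 0.4], [0.2, 1.4], [0.1, -1.9]]
pose [ 498.9 -335.2] yaw deg 16.99 [-6.4]
[[0.1, -0.2], [0.2, -0.1], [-0.2, 0.3], [-0.4, 0.3], [0.2, 0.9], [0.0, -2.4]]
pose [ 501.5 -333.5] yaw deg 17.84 []
[[-0.6, -0.2], [-0.9, 1.3], [-1.6, 3.1], [-0.6, 2.5], [0.3, -0.8], [0.4, -0.6], [-0.2, -1.4], [-0.1, -1.6], [0.1, -0.8], [0.0, -1.1], [1.4, -0.2], [1.3, -3.6]]
pose [ 503.3 -334.9] yaw deg 17.58 [-6.5]
[[-0.0, 0.4], [-1.2, 1.9], [-1.0, 1.4], [-0.5, 0.8], [0.6, -0.4], [0.1, -0.2], [-0.3, -1.6], [-0.3, -1.7], [-0.3, -1.3], [-0.5, -1.5], [0.6, -1.0], [0.4, -4.4]]
pose [ 508.  -327.7] yaw deg 11.89 []
[[-0.1, 0.3], [-0.8, 1.7], [0.7, -0.7], [-0.8, -2.6], [-0.2, -2.5]]
```

```bash
python3 - <<'E'
from h import *
print(plan([439,-353,200],[np.pi,0,np.radians(17.8)]))
E
```

```text
[ 0.1771  0.1721  0.2501 -0.0023  0.0015  0.5772]
```

Emit:
{"op": "carry_out", "data": {"moves": [0.05, 0.05, 0.07, 0, 0, 0.15, 1, 0.1, 0.1, 0.14, 0, 0, 0.3, 1, 0.15, 0.14, 0.21, 0, 0, 0.45, 1, 0.177, 0.172, 0.25, -0.002, 0.0015, 0.577, 1, 0.177, 0.172, 0.25, -0.002, 0.0015, 0.577, 1, 0.177, 0.172, 0.25, -0.002, 0.0015, 0.577, 1, 0.177, 0.172, 0.25, -0.002, 0.0015, 0.577, 1, 0.177, 0.172, 0.25, -0.002, 0.0015, 0.577, 1]}}

```text
time: 4.35
tool_pos: [438.9, -353.0, 201.4]
tcp_rot: [3.14, -0.001, 0.312]
contact_force: [0.4, 0.2, 0.9]
grip_width: 91.4
```

```bash
python3 - <<'E'
from h import *
import pickle
o=get_obs();print(o['time'],o['tool_pos'],o['tcp_rot'],o['joint_positions'])
c=get_calibration('wrist');im=capture('wrist')[:,:,::-1];cv2.imwrite('pics/w5.png',im);pickle.dump(c,open('pics/w5.pkl','wb'))
R=Ro.from_euler('z',17.8,degrees=True)
for q in [(-6,26,12),(-6,-26,12),(110,26,3),(110,-26,3),(-25,11,69),(-25,-11,69)]: print(proj(c,R.apply(q)+[501,-333.5,3]).round())
E
```

```text
4.35 [ 438.86725587 -352.99593769  201.44742134] [ 3.13980455e+00 -7.66809676e-04  3.11522374e-01] [-8.13404798e-01  4.46155315e-01  1.48398934e+00 -8.47327062e-05
  1.20950403e+00  4.45899715e-01]
[[248. 143.]]
[[298. 143.]]
[[246.  19.]]
[[300.  19.]]
[[260. 167.]]
[[285. 167.]]
```

View pics/w5.png

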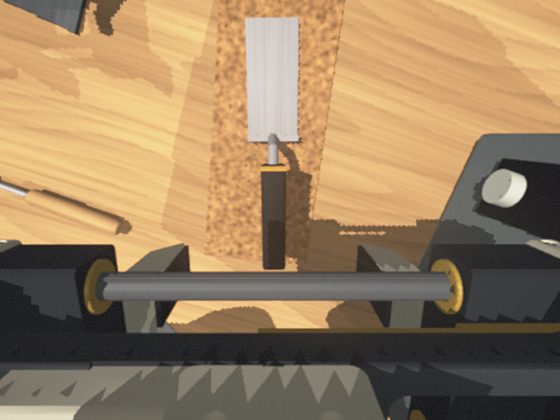

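```bash
python3 - <<'E'
from h import *
w=cv2.imread('pics/w5.png');crop(w,200,0,350,280,2.1,'pics/c7a.png');crop(w,220,0,320,150,4,'pics/c7.png');crop(w,220,130,320,280,4,'pics/c8.png')
E
```

```text
(no output)
```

View pics/c7.png

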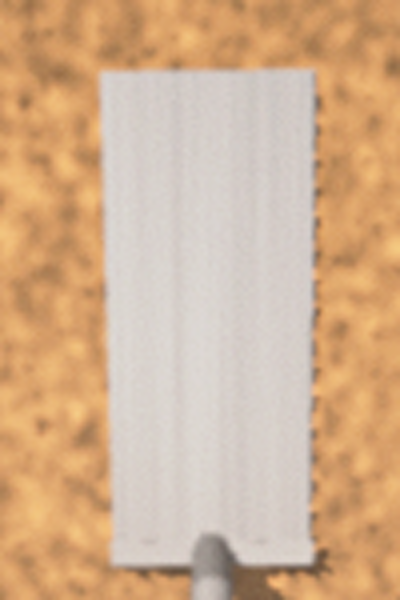

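View pics/c8.png

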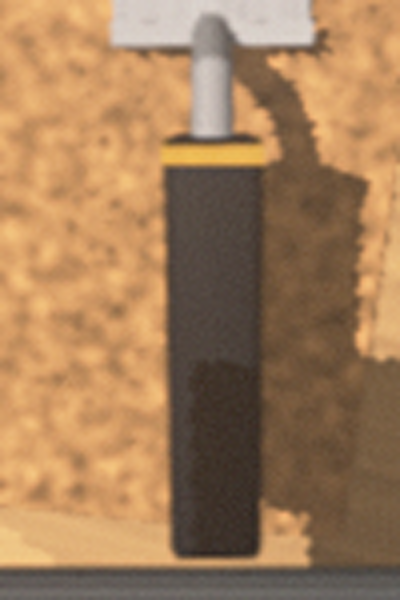

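```bash
python3 - <<'E'
from fit import *
a=lambda u,v:(220+u/4,v/4); b=lambda u,v:(220+u/4,130+v/4)
c=lambda u,v:(240+u/3,v/3)
w=W(5);w4=W(4)
o=[(w,(110,26,3),a(102,70)),(w,(110,-26,3),a(315,70)),(w,(-6,26,12),a(111,565)),(w,(-6,-26,12),a(313,563)),
(w,(-125,11,69),b(173,556)),(w,(-125,-11,69),b(258,556)),(w,(-25,11,69),b(162,143)),(w,(-25,-11,69),b(269,143))]
o4=[(w4,(-6,26,12),c(246,237)),(w4,(-6,-26,12),c(361,271)),(w4,(-125,11,69),c(206,522)),(w4,(-125,-11,69),c(255,540)),
(w4,(-25,11,69),c(287,278)),(w4,(-25,-11,69),c(342,296))]
for O in (o,o+o4):
  fit(O,[500,-320,.3,3]); fit(O,[500,-320,.3,3],True)
from h import tri
print(tri([(w,*np.mean([o[6][2],o[7][2]],0)),(w4,*np.mean([o4[4][2],o4[5][2]],0))]),tri([(w,*np.mean([o[2][2],o[3][2]],0)),(w4,*np.mean([o4[0][2],o4[1][2]],0))]))
E
```

```text
pose [ 502.8 -333.3] yaw deg 18.3 []
[[-0.2, -0.0], [0.4, -0.5], [0.2, 0.0], [0.1, 0.1], [-0.7, 2.2], [1.2, 2.0], [0.2, -0.6], [-1.2, -0.8]]
pose [ 503.  -333.2] yaw deg 18.3 [0.3]
[[-0.0, 0.7], [0.2, 0.3], [0.3, -0.2], [-0.1, -0.1], [-0.6, 0.8], [1.1, 0.6], [0.3, -1.1], [-1.3, -1.3]]
pose [ 502.6 -333.3] yaw deg 18.23 []
[[-0.2, 0.1], [0.5, -0.3], [0.1, 0.1], [-0.0, 0.3], [-1.0, 2.3], [0.9, 2.2], [0.1, -0.5], [-1.3, -0.7], [-0.3, -1.0], [-0.4, 0.3], [-0.5, 2.5], [0.5, 1.8], [0.9, -1.7], [1.0, -1.6]]
pose [ 502.9 -333.3] yaw deg 18.29 [-0.5]
[[0.1, 1.1], [0.2, 0.7], [0.5, -0.2], [-0.2, -0.1], [-0.6, 0.5], [1.1, 0.3], [0.4, -1.2], [-1.3, -1.4], [-0.5, -0.6], [-1.0, 0.5], [-0.6, 2.0], [0.3, 1.2], [0.5, -1.5], [0.5, -1.5]]
[ 478.08692338 -341.93022626   66.41280475] [ 497.02046459 -335.36001454   14.71735752]
```

```bash
python3 - <<'E'
from h import *
print(plan([441,-353.7,59],[np.pi,0,np.radians(18.25)]))
E
```

```text
[ 0.0046  0.0026  0.3558  0.0031 -0.0013 -0.0141]
```

Emit:
{"op": "carry_out", "data": {"moves": [0.005, 0.003, 0.08, 0.003, -0.001, -0.014, 1, 0.005, 0.003, 0.16, 0.003, -0.001, -0.014, 1, 0.005, 0.003, 0.24, 0.003, -0.001, -0.014, 1, 0.005, 0.003, 0.3, 0.003, -0.001, -0.014, 1, 0.005, 0.003, 0.34, 0.003, -0.001, -0.014, 1, 0.005, 0.003, 0.356, 0.003, -0.001, -0.014, 1, 0.005, 0.003, 0.356, 0.003, -0.001, -0.014, 0.5, 0.005, 0.003, 0.356, 0.003, -0.001, -0.014, 0.0]}}

```text
time: 5.2
tool_pos: [441.6, -354.4, 60.1]
tcp_rot: [3.14, -0.001, 0.318]
contact_force: [0.5, -0.2, 0.9]
grip_width: 80.3
```

Emit:
{"op": "carry_out", "data": {"moves": [0, 0, 0, 0, 0, 0, 0, 0, 0, 0, 0, 0, 0, 0, 0, 0, 0, 0, 0, 0, 0, 0, 0, 0, 0, 0, 0, 0, 0, 0, 0, 0, 0, 0, 0, 0, 0, 0, 0, 0, 0, 0, 0, 0, 0, 0, 0, 0, 0, 0, 0, 0, 0, 0, 0, 0]}}

```text
time: 6.0
tool_pos: [441.6, -354.4, 60.0]
tcp_rot: [3.14, -0.001, 0.318]
contact_force: [-0.5, 0.2, 0.9]
grip_width: 21.8
```

```bash
python3 - <<'E'
from h import *
import pickle
o=get_obs();print(o['time'],o['tool_pos'],o['tcp_rot'],o['contact_force'],o['moment'],o['grip_width'])
c=get_calibration('wrist');im=capture('wrist')[:,:,::-1];cv2.imwrite('pics/w6.png',im);pickle.dump(c,open('pics/w6.pkl','wb'))
E
```

```text
6.0 [ 441.56795761 -354.37449262   60.01707342] [ 3.13999961e+00 -9.86151904e-04  3.18229056e-01] [-0.54281292  0.19632582  0.86211953] [-0.04444555  0.21449339  0.08293425] 21.82175421244705
```

View pics/w6.png

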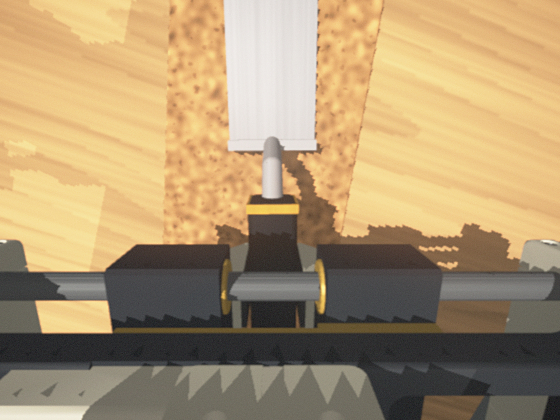

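```bash
python3 - <<'E'
from fit import *
a=lambda u,v:(270+u/4,130+v/4); t=lambda u,v:(95+u/3,110+v/3)
w=W(1)
for P in [(55,55),(55,-55),(-55,55),(-55,-55)]: print(P,(proj(w,(556+P[0],358+P[1],32))[0]-[270,130])*4)
S=70
ot=[(top,(S,S,6),t(43,142)),(top,(S,-S,6),t(207,130)),(top,(-S,-S,6),t(216,293)),(top,(-S,S,6),t(52,302))]
pt=[(top,(55,55,6),t(54,157)),(top,(55,-55,6),t(183,152)),(top,(-55,-55,6),t(187,283)),(top,(-55,55,6),t(56,286))]
pickle.dump((ot,pt),open('pics/am.pkl','wb'))
fit(ot,[556,358,0,0]);fit(pt,[556,358,0,26]);fit(pt,[556,358,0,26],True)
w=cv2.imread('pics/w1.png')
E
```

```text
(55, 55) [569.23520068 307.35224193]
(55, -55) [367.98818191 554.97533105]
(-55, 55) [311.97742053 123.6974109 ]
(-55, -55) [117.36701647 390.27698327]
pose [561.1 362.1] yaw deg 3.76 []
[[0.3, -0.3], [-0.2, 0.2], [-0.1, -0.2], [0.1, 0.4]]
pose [555.9 362.8] yaw deg 1.87 []
[[-0.2, -0.1], [0.3, 0.1], [-0.0, -0.2], [-0.1, 0.3]]
pose [556.5 364.3] yaw deg 1.88 [20.7]
[[-0.1, -0.1], [0.2, 0.2], [-0.1, -0.3], [0.0, 0.2]]
```

```bash
python3 - <<'E'
from fit import *
a=lambda u,v:(270+u/4,130+v/4)
ot,pt=pickle.load(open('pics/am.pkl','rb'))
w=W(1);S=70
ow=[(w,(S,S,6),a(628,262)),(w,(-S,S,6),a(302,58)),(w,(-S,-S,6),a(92,390))]
pw=[(w,(55,55,6),a(588,288)),(w,(-55,55,6),a(328,112)),(w,(-55,-55,6),a(140,382))]
fit(ow,[556,358,0,0]);fit(ot+ow,[556,358,0,0])
fit(pw,[556,358,0,26]);fit(pt+pw,[556,358,0,26]);fit(pt+pw,[556,358,0,26],True)
# easel
e=lambda u,v:(230+u/4,10+v/4)
w=W(3)
c,s=np.cos(np.radians(35)),np.sin(np.radians(35))
bed=lambda x,y,z:(x*c-z*s,y,105+x*s+z*c)
for n,P in [('pl',(-80,60,6)),('pl',(-80,-60,6)),('pl',(80,-60,6)),('hi',bed(63,50,0)),('hi',bed(63,38,0)),('hi',bed(63,-50,0)),('hi',bed(63,-38,0)),('lo',bed(-63,50,14)),('lo',bed(-63,38,14)),('lo',bed(-63,-38,14)),('lo',bed(-63,-50,14))]:
    print(n,np.round(P),(proj(w,np.array(P)+[619,-71,0])[0].round(1)-[230,10])*4,  (proj(top,np.array(P)+[619,-71,0])[0]-[95,110])*3)
E
```

```text
pose [565.1 365.4] yaw deg 3.41 []
[[0.1, -0.1], [0.4, -0.3], [-0.6, 0.6]]
pose [563.8 364.4] yaw deg 3.15 []
[[-0.3, -1.6], [-0.8, -0.6], [-1.3, -1.0], [-1.1, -0.9], [-1.0, 0.2], [-0.5, -0.3], [-1.8, 0.3]]
pose [559.  365.6] yaw deg 1.46 []
[[0.6, 0.1], [-0.1, -0.3], [-0.4, 0.2]]
pose [558.1 364.8] yaw deg 1.31 []
[[-0.8, -1.2], [-0.2, -0.5], [-1.0, -0.8], [-1.1, -0.8], [-0.3, 0.3], [-0.9, -0.3], [-1.3, 0.2]]
pose [558.9 365. ] yaw deg 1.36 [23.6]
[[-0.6, -1.4], [-0.1, -0.7], [-0.8, -1.1], [-0.8, -1.0], [-0.6, 0.1], [-0.8, -0.2], [-0.9, -0.1]]
pl [-80  60   6] [ 72.4 355.6] [563.68886425 241.86608201]
pl [-80 -60   6] [222.  673.6] [703.04718072 241.76386724]
pl [ 80 -60   6] [640.  475.2] [701.87455274  57.60320501]
hi [ 52.  50. 141.] [570.8  62. ] [579.57059582  56.30561274]
hi [ 52.  38. 141.] [590. 116.] [595.09959476  56.30776136]
hi [ 52. -50. 141.] [718.8 480.8] [708.90971368  56.32350831]
hi [ 52. -38. 141.] [702.4 434. ] [693.3973205   56.32136199]
lo [-60.  50.  80.] [132.  327.6] [577.68958075 208.56259003]
lo [-60.  38.  80.] [150.8 368.4] [592.49248586 208.55404823]
lo [-60. -38.  80.] [262.  612.8] [686.19642069 208.49997774]
lo [-60. -50.  80.] [278.8 649.2] [700.98423622 208.49144465]
```

```bash
cat > easel.py <<'E'
from fit import *
e=lambda u,v:(230+u/4,10+v/4);t=lambda u,v:(95+u/3,110+v/3)
w=W(3)
c,s=np.cos(np.radians(35)),np.sin(np.radians(35))
bed=lambda x,y,z:(x*c-z*s,y,105+x*s+z*c)
ow=[(w,(-80,60,6),e(85,312)),(w,(-80,-60,6),e(200,648)),(w,bed(63,50,0),e(608,60)),(w,bed(63,38,0),e(625,110)),(w,bed(63,-38,0),e(705,443)),(w,bed(63,-50,0),e(713,488)),
(w,bed(-63,50,14),e(130,293)),(w,bed(-63,-38,14),e(230,592)),(w,bed(-63,-50,14),e(240,627)),(w,bed(-63,38,14),e(141,334))]
ot=[(top,(-80,60,6),t(554,236)),(top,(-80,-60,6),t(692,250)),(top,(80,60,6),t(572,54)),(top,bed(63,50,0),t(585,48)),(top,bed(63,38,0),t(600,48)),(top,bed(63,-38,0),t(697,62)),(top,bed(63,-50,0),t(712,62)),
(top,bed(-63,50,14),t(569,210)),(top,bed(-63,-50,14),t(691,222))]
if __name__=='__main__':
  for O in (ow,ot,ow+ot):
    fit(O,[619,-71,-.05,0]);fit(O,[619,-71,-.05,0],True)
E
python3 easel.py
```

```text
pose [621.4 -68.1] yaw deg -5.49 []
[[-0.9, 0.7], [0.4, 0.6], [-1.1, -0.6], [-1.9, 0.9], [-1.5, 0.3], [-0.5, 1.2], [3.2, -1.6], [4.2, -1.2], [5.0, -0.3], [4.2, -1.1]]
pose [619.6 -68. ] yaw deg -5.65 [5.8]
[[-2.5, 0.4], [-0.8, 1.4], [-0.7, -2.0], [-1.4, -0.1], [-0.9, 1.0], [0.1, 2.1], [1.7, -2.1], [2.9, -0.4], [3.8, 0.6], [2.7, -1.3]]
pose [618.  -69.5] yaw deg -5.6 []
[[-0.3, -0.1], [-0.0, -0.2], [-0.4, -0.5], [-0.2, 1.2], [-0.0, 1.7], [0.2, 0.2], [0.4, 0.7], [-0.0, -2.2], [0.2, -2.2]]
pose [616.1 -68.7] yaw deg -5.66 [11.9]
[[-0.6, 0.2], [0.1, 0.1], [-0.5, -0.8], [-0.3, 0.9], [-0.1, 1.4], [0.5, -0.0], [0.7, 0.5], [-0.3, -2.0], [0.4, -1.9]]
pose [620.6 -68.3] yaw deg -5.49 []
[[-1.4, 1.1], [0.0, 0.9], [-1.8, -0.0], [-2.6, 1.5], [-2.2, 0.8], [-1.2, 1.7], [2.7, -1.2], [3.7, -0.8], [4.5, 0.1], [3.7, -0.6], [-0.7, -1.0], [-0.4, -1.3], [-0.9, -1.5], [-0.8, 0.1], [-0.6, 0.6], [-0.3, -0.9], [-0.2, -0.4], [-0.5, -3.2], [-0.2, -3.3]]
pose [618.4 -68.2] yaw deg -5.79 [8.1]
[[-3.2, 0.5], [-1.6, 2.0], [-0.8, -1.9], [-1.5, 0.1], [-1.1, 1.8], [-0.0, 3.0], [0.8, -1.9], [2.1, 0.3], [2.9, 1.3], [1.8, -1.1], [-0.8, -0.6], [-0.3, -0.6], [-0.7, -1.4], [-0.6, 0.2], [-0.4, 0.7], [0.1, -0.6], [0.3, -0.1], [-0.6, -2.8], [-0.0, -2.7]]
```

```bash
python3 - <<'E'
from easel import *
w3=cv2.imread('pics/w3.png');crop(w3,250,70,320,180,5,'pics/c9.png')
for O in (ow[:6],ow[:6]+ot[:7]):
    q=fit(O,[619,-71,-.05,0]);fit(O,[619,-71,-.05,0],True)
for P in [bed(-63,50,14),bed(-63,38,14),bed(-63,-38,14),bed(-63,-50,14),bed(-63,50,0),bed(-63,38,0),bed(-63,-38,0),bed(-63,-50,0)]:
    cc,ss=np.cos(q[2]),np.sin(q[2]);X=[q[0]+cc*P[0]-ss*P[1],q[1]+ss*P[0]+cc*P[1],P[2]]
    print((proj(w,X)[0]-[250,70])*5)
E
```

```text
pose [622.5 -68. ] yaw deg -5.78 []
[[-0.1, -0.2], [0.8, -0.0], [0.3, -1.2], [-0.5, 0.4], [-0.6, -0.0], [0.4, 0.9]]
pose [622.6 -68. ] yaw deg -5.77 [-0.5]
[[-0.0, -0.1], [0.9, -0.1], [0.3, -1.1], [-0.5, 0.4], [-0.6, -0.1], [0.3, 0.8]]
pose [622.1 -68.3] yaw deg -5.78 []
[[-0.3, 0.2], [0.6, 0.3], [0.0, -0.6], [-0.8, 0.9], [-0.9, 0.4], [0.0, 1.4], [-0.8, -1.7], [-0.6, -1.8], [-0.7, -2.1], [-0.6, -0.6], [-0.5, -0.1], [-0.2, -1.5], [-0.1, -0.9]]
pose [621.7 -68.3] yaw deg -5.79 [1.3]
[[-0.7, 0.2], [0.4, 0.5], [0.1, -0.9], [-0.8, 0.7], [-0.7, 0.6], [0.2, 1.5], [-0.8, -1.6], [-0.6, -1.6], [-0.7, -2.1], [-0.6, -0.5], [-0.5, -0.0], [-0.2, -1.4], [-0.0, -0.9]]
[82.40052158 55.52433678]
[100.75283941 109.60877831]
[210.31799477 432.49825149]
[226.63326624 480.57949954]
[116.32902145  50.97597486]
[133.87679323 103.52457184]
[238.81508996 417.77303212]
[254.46727178 464.64509112]
```

View pics/c9.png

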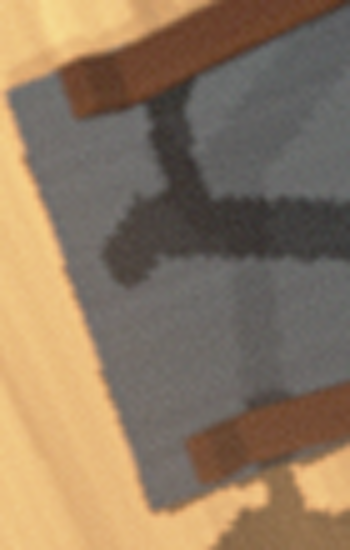

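Emit:
{"op": "carry_out", "data": {"moves": [0, 0, -0.02, 0, 0, 0, 0, 0, 0, -0.07, 0, 0, 0, 0, 0, 0, -0.15, 0, 0, 0, 0, 0, 0, -0.23, 0, 0, 0, 0, 0, 0, -0.31, 0, 0, 0, 0, 0, 0, -0.38, 0, 0, 0, 0, 0, 0, -0.42, 0, 0, 0, 0, 0, 0, -0.44, 0, 0, 0, 0]}}

```text
time: 6.85
tool_pos: [441.5, -354.5, 238.2]
tcp_rot: [3.137, -0.002, 0.318]
contact_force: [0.5, -0.1, -1.7]
grip_width: 21.6
```

```bash
cat > snap.py <<'E'
import sys
from h import *
import pickle
n=sys.argv[1]
o=get_obs();print(o['time'],o['tool_pos'].round(1),o['tcp_rot'].round(4),o['contact_force'].round(2),o['moment'].round(3),o['grip_width'].round(1),o['joint_positions'].round(2))
c=get_calibration('wrist');im=capture('wrist')[:,:,::-1];cv2.imwrite(f'pics/w{n}.png',im);pickle.dump(c,open(f'pics/w{n}.pkl','wb'))
E
python3 snap.py 7;python3 - <<'E'
from h import *
p,R=cur()
print(plan([390,-70,235],[np.pi,0,np.radians(10)]))
w=cv2.imread('pics/w7.png'); crop(w,200,0,350,260,2.2,'pics/c10.png')
E
```

```text
[ 0.1002 -0.7158  0.0051  0.0078 -0.0044  0.2746]Traceback (most recent call last):
  File "snap.py", line 5, in <module>
    o=get_obs();print(o['time'],o['tool_pos'].round(1),o['tcp_rot'].round(4),o['contact_force'].round(2),o['moment'].round(3),o['grip_width'].round(1),o['joint_positions'].round(2))
                                                                                                                              ^^^^^^^^^^^^^^^^^^^^^
AttributeError: 'float' object has no attribute 'round'
[ WARN:0@0.263] global loadsave.cpp:275 findDecoder imread_('pics/w7.png'): can't open/read file: check file path/integrity
Traceback (most recent call last):
  File "h.py", line 18, in crop
    cv2.imwrite(fn,cv2.resize(img[y0:y1,x0:x1],None,fx=s,fy=s,interpolation=cv2.INTER_CUBIC))
                              ~~~^^^^^^^^^^^^^
TypeError: 'NoneType' object is not subscriptable
```

```bash
sed -i "s/o\['grip_width'\].round(1)/round(o['grip_width'],1)/" snap.py; python3 snap.py 7
```

```text
6.85 [ 441.5 -354.5  238.2] [ 3.1373e+00 -2.0000e-03  3.1830e-01] [ 0.49 -0.14 -1.68] [-0.116  0.315  0.009] 21.6 [-0.81  0.42  1.42  0.    1.3   0.44]
```

View pics/w7.png

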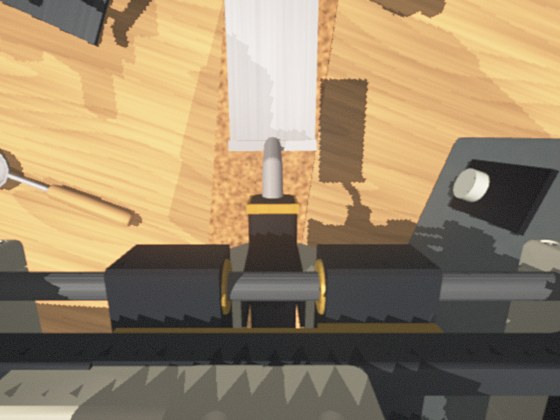

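Emit:
{"op": "carry_out", "data": {"moves": [0.005, -0.04, 0.001, 0, 0, 0.02, 0, 0.02, -0.12, 0.002, 0, 0, 0.05, 0, 0.035, -0.23, 0.003, 0, 0, 0.09, 0, 0.05, -0.34, 0.004, 0, 0, 0.13, 0, 0.065, -0.45, 0.005, 0, 0, 0.17, 0, 0.08, -0.56, 0.005, 0, 0, 0.21, 0, 0.095, -0.66, 0.005, 0, 0, 0.25, 0, 0.1, -0.72, 0.005, 0.008, -0.004, 0.275, 0]}}

```text
time: 7.7
tool_pos: [387.8, -65.7, 234.3]
tcp_rot: [-3.14, 0.002, 0.175]
contact_force: [0.2, 2.4, -1.4]
grip_width: 21.8
```

```bash
python3 - <<'E'
from h import *
print(plan([370,160,230],[np.pi,0,np.radians(6)]))
print(plan([305,363.3,230],[np.pi,0,np.radians(1.5)]))
E
```

```text
[ 0.0545 -0.5635  0.0117 -0.0032  0.0033  0.1345]
[-0.0169 -1.0923  0.0127 -0.0031  0.0034  0.2845]
```

Emit:
{"op": "carry_out", "data": {"moves": [0.01, -0.06, 0.002, 0, 0, 0.02, 0, 0.02, -0.16, 0.004, 0, 0, 0.05, 0, 0.025, -0.27, 0.006, 0, 0, 0.08, 0, 0.03, -0.38, 0.008, 0, 0, 0.11, 0, 0.03, -0.5, 0.01, 0, 0, 0.14, 0, 0.03, -0.62, 0.012, 0, 0, 0.17, 0, 0.025, -0.74, 0.012, 0, 0, 0.2, 0, 0.02, -0.82, 0.012, 0, 0, 0.21, 0]}}

```text
time: 8.5
tool_pos: [336.9, 261.0, 229.2]
tcp_rot: [-3.14, 0.004, 0.066]
contact_force: [0.8, 0.5, -1.1]
grip_width: 21.8
```

```bash
python3 - <<'E'
from h import *
print(plan([305,363.3,110],[np.pi,0,np.radians(1.5)]))
E
```

```text
[-0.0614 -0.26    0.2987 -0.0027  0.0074  0.0766]
```

Emit:
{"op": "carry_out", "data": {"moves": [-0.01, -0.05, 0.05, 0, 0, 0.01, 0, -0.025, -0.12, 0.12, 0, 0, 0.03, 0, -0.04, -0.18, 0.2, 0, 0.003, 0.05, 0, -0.055, -0.23, 0.26, -0.003, 0.007, 0.07, 0, -0.061, -0.26, 0.299, -0.003, 0.007, 0.077, 0, -0.061, -0.26, 0.299, -0.003, 0.007, 0.077, 0, -0.061, -0.26, 0.299, -0.003, 0.007, 0.077, 0, -0.061, -0.26, 0.299, -0.003, 0.007, 0.077, 0]}}

```text
time: 9.3
tool_pos: [305.6, 362.9, 110.5]
tcp_rot: [-3.141, -0.0, 0.025]
contact_force: [1.0, 0.0, -1.9]
grip_width: 22.0
```

```bash
python3 snap.py 8
```

```text
9.3 [305.6 362.9 110.5] [-3.1414e+00 -4.0000e-04  2.5400e-02] [ 1.05  0.03 -1.93] [-0.087  0.319 -0.   ] 22.0 [ 0.71  0.41  1.84 -0.    0.89  2.25]
```

View pics/w8.png

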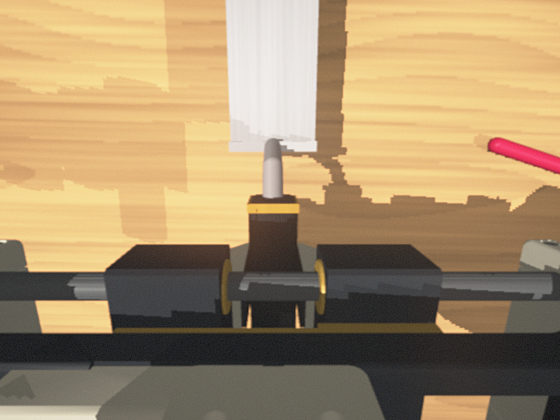

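```bash
cat > ts.py <<'E'
import sys
from h import *
n=sys.argv[1]
for k in sys.argv[2:]:
    cv2.imwrite(f'pics/{k}{n}.png',capture(k)[:,:,::-1])
E
python3 ts.py 1 top side; python3 - <<'E'
from h import *
t=cv2.imread('pics/top1.png');crop(t,90,120,200,280,3.7,'pics/d1.png')
t=cv2.imread('pics/side1.png');crop(t,150,270,350,420,4,'pics/d2.png')
E
```

```text
(no output)
```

View pics/d1.png

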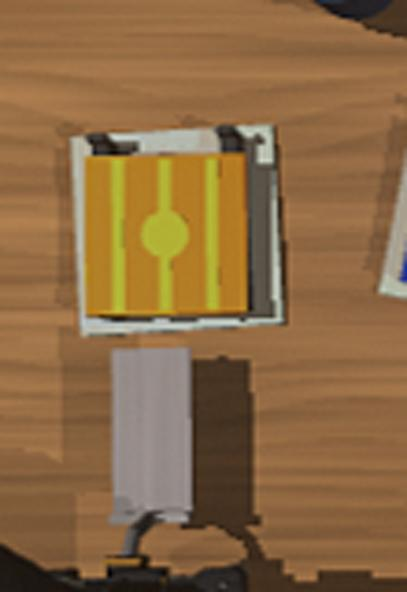

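View pics/d2.png

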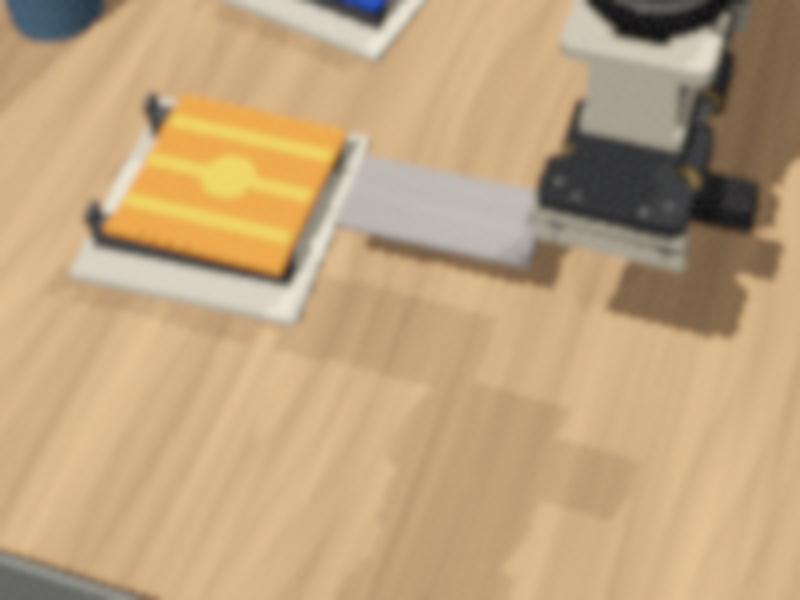

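```bash
python3 - <<'E'
from fit import *
t=lambda u,v:(90+u/3.7,120+v/3.7)
a=fit([(top,(110,26,3),t(112,348)),(top,(110,-26,3),t(190,348)),(top,(-6,26,12),t(109,523)),(top,(-6,-26,12),t(188,523))],[370,365,0,53.5])
print('robot',305.6+64.6,362.9+64.6*.0254)
b=fit([(top,(55,55,6),t(84,155)),(top,(55,-55,6),t(246,153)),(top,(-55,-55,6),t(249,312)),(top,(-55,55,6),t(85,316))],[556,365,0,26])
S=70
fit([(top,(S,S,6),t(70,138)),(top,(S,-S,6),t(274,124)),(top,(-S,-S,6),t(286,324)),(top,(-S,S,6),t(82,336))],[556,365,0,0])
sc=get_calibration('side'); s=lambda u,v:(150+u/4,270+v/4)
# side: panel top corners and blade tip corners
fit([(sc,(55,55,6),s(105,232)),(sc,(55,-55,6),s(187,96)),(sc,(-55,-55,6),s(346,133)),(sc,(-55,55,6),s(283,272))],[556,365,0,26])
c=[(110,26,3),(110,-26,3),(-6,26,12)]
for P in c: print((proj(sc,np.array([370.2,364.5,53.5])+P)[0]-[150,270])*4)
E
```

```text
pose [366.9 363.1] yaw deg 1.0 []
[[0.1, 0.1], [0.1, -0.2], [-0.1, 0.3], [-0.1, -0.2]]
robot 370.20000000000005 364.54084
pose [555.7 363.2] yaw deg 1.22 []
[[0.2, 0.1], [-0.0, -0.3], [-0.4, 0.1], [0.2, 0.0]]
pose [561.  362.2] yaw deg 3.86 []
[[0.6, -0.2], [-0.3, -0.0], [-0.4, -0.1], [0.2, 0.3]]
pose [553.8 366.7] yaw deg 1.49 []
[[0.1, -0.2], [-0.8, -0.2], [0.8, -0.3], [-0.1, 0.6]]
[327.53784862 213.49522947]
[360.85806727 146.32121964]
[522.74513076 253.25832033]
```

```bash
python3 - <<'E'
from h import *
print(plan([305.6,362.5,70],[np.pi,0,np.radians(1.4)]))
print(plan([435.4,361.6,70],[np.pi,0,np.radians(1.4)]))
E
```

```text
[-0.0005  0.0015  0.1018 -0.0016 -0.002   0.0011]
[ 0.3238  0.0118  0.1021 -0.0016 -0.002   0.0011]
```

Emit:
{"op": "carry_out", "data": {"moves": [0, 0.001, 0.03, 0, 0, 0, 0, 0, 0.001, 0.07, 0, 0, 0, 0, 0, 0.001, 0.1, 0, -0.002, 0, 0, 0.0, 0.001, 0.102, 0, -0.002, 0, 0, 0.02, 0.002, 0.102, 0, -0.002, 0, 0, 0.06, 0.004, 0.102, 0, -0.002, 0, 0, 0.1, 0.005, 0.102, 0, -0.002, 0, 0, 0.12, 0.005, 0.102, 0, -0.002, 0, 0]}}

```text
time: 10.25
tool_pos: [356.7, 362.7, 70.7]
tcp_rot: [-3.139, -0.003, 0.024]
contact_force: [0.5, -0.3, -1.4]
grip_width: 21.8
```

```bash
python3 ts.py 2 top side; python3 - <<'E'
from h import *
print(plan([435.4,361.6,70],[np.pi,0,np.radians(1.4)]),get_obs()['tool_pos'],get_obs()['tcp_rot'],get_obs()['contact_force'])
t=cv2.imread('pics/top2.png');crop(t,90,120,200,280,3.7,'pics/d1.png')
t=cv2.imread('pics/side2.png');crop(t,150,270,350,420,4,'pics/d2.png')
E
```

```text
[ 0.1989  0.0067  0.0012 -0.0035 -0.003  -0.0018] [355.78524812 362.41619829  70.34432898] [-3.13977583e+00 -1.58083459e-03  2.35011004e-02] [ 0.2833444   0.54913166 -2.30817975]
```

View pics/d2.png

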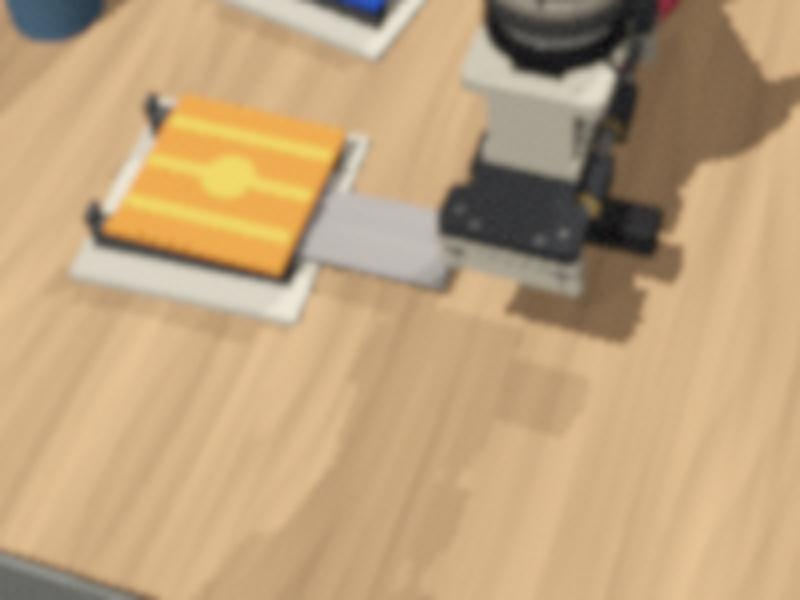

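View pics/d1.png

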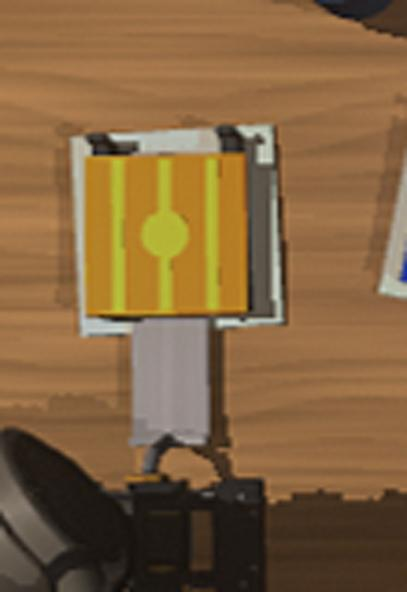

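Emit:
{"op": "carry_out", "data": {"moves": [0.02, 0.001, 0.001, 0, -0.003, 0, 0, 0.05, 0.002, 0.001, 0, -0.003, 0, 0, 0.09, 0.003, 0.001, 0, -0.003, 0, 0, 0.13, 0.004, 0.001, 0, -0.003, 0, 0, 0.165, 0.006, 0.001, 0, -0.003, 0, 0, 0.19, 0.007, 0.001, 0, -0.003, 0, 0, 0.199, 0.007, 0.001, 0, -0.003, 0, 0, 0.199, 0.007, 0.001, 0, -0.003, 0, 0]}}

```text
time: 11.15
tool_pos: [435.6, 361.4, 69.9]
tcp_rot: [-3.14, 0.0, 0.023]
contact_force: [0.9, -0.4, -2.9]
grip_width: 22.0
```

```bash
python3 snap.py 9; python3 ts.py 3 top side; python3 - <<'E'
from h import *
t=cv2.imread('pics/top3.png');crop(t,90,120,200,280,3.7,'pics/d1.png')
t=cv2.imread('pics/side3.png');crop(t,150,270,350,420,4,'pics/d2.png')
E
```

```text
11.15 [435.6 361.4  69.9] [-3.1399e+00  3.0000e-04  2.3100e-02] [ 0.88 -0.37 -2.94] [-0.055  0.355  0.006] 22.0 [0.56 0.61 1.62 0.   0.91 2.1 ]
```

View pics/w9.png

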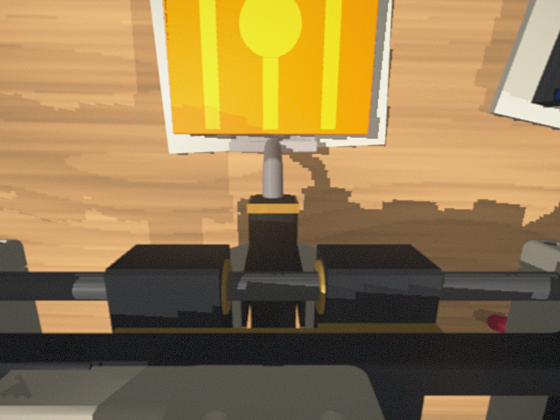

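View pics/d2.png

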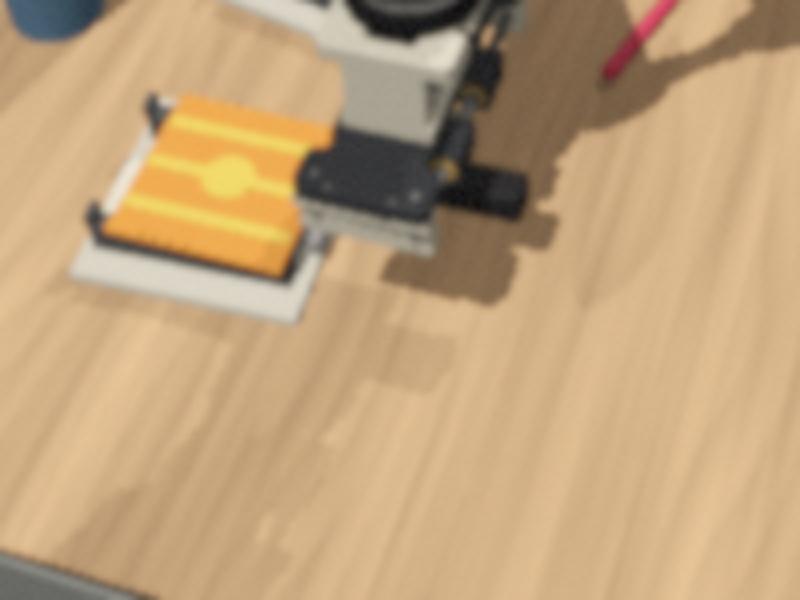

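```bash
python3 - <<'E'
from fit import *
w=W(9)
p=np.array([435.6,361.4,69.9]);R=Ro.from_euler('z',.0231)
L=lambda q:R.apply(np.array(q)+[64.6,0,0])+[p[0],p[1],p[2]-57]
for q in [(0,26,12),(0,-26,12),(-6,26,12),(-6,-26,12)]: print(q,proj(w,L(q)).round(1))
im=cv2.imread('pics/w9.png');crop(im,150,90,400,170,3.1,'pics/d3.png')
E
```

```text
(0, 26, 12) [[227.8 140.2]]
(0, -26, 12) [[316.7 140.2]]
(-6, 26, 12) [[228.2 150.6]]
(-6, -26, 12) [[316.3 150.7]]
```

View pics/d3.png

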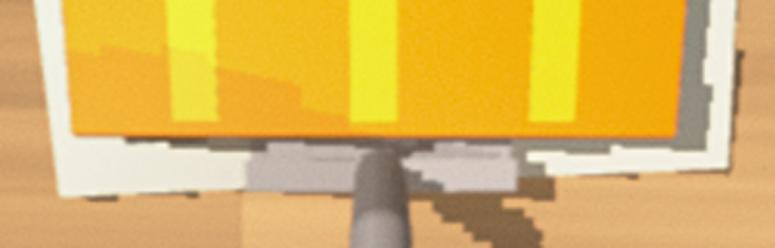

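```bash
python3 - <<'E'
from fit import *
w=W(9)
A=atz(w,173.2,133.2,32);B=atz(w,368.4,134.2,32);print(A,B,np.linalg.norm(A-B),np.degrees(np.arctan2(-(B-A)[0]*-1,-(B-A)[1])))
for z in(26,32):print(atz(w,270,133.7,z), atz(w,270,136,z))
p=np.array([435.6,361.4,69.9]);R=Ro.from_euler('z',.0231);print(R.apply([64.6,0,0])+p)
E
```

```text
[502.83504998 418.38843011  32.        ] [504.85367718 309.1736737   32.        ] 109.23341006681204 1.058883023897956
[503.82650413 364.27140038  26.        ] [502.53758542 364.24419024  26.        ]
[503.83438893 364.20066832  32.        ] [502.58737025 364.17434273  32.        ]
[500.18276516 362.89212729  69.9       ]
```

Emit:
{"op": "carry_out", "data": {"moves": [0, 0, -0.015, 0, 0, 0, 0, 0, 0, -0.022, 0, 0, 0, 0, 0, 0, -0.026, 0, 0, 0, 0, 0, 0, -0.03, 0, 0, 0, 0, 0, 0, -0.035, 0, 0, 0, 0, 0, 0, -0.042, 0, 0, 0, 0, 0, 0, -0.05, 0, 0, 0, 0, 0, 0, -0.05, 0, 0, 0, 0]}}

```text
time: 12.1
tool_pos: [434.9, 361.5, 90.4]
tcp_rot: [-3.14, 0.0, 0.024]
contact_force: [0.1, -0.1, -3.5]
grip_width: 21.9
```

```bash
python3 snap.py 10; python3 - <<'E'
from h import *
im=cv2.imread('pics/w10.png');crop(im,150,90,400,170,3.1,'pics/d3.png')
E
```

```text
12.1 [434.9 361.5  90.4] [-3.1399e+00  3.0000e-04  2.3900e-02] [ 0.07 -0.08 -3.46] [-0.03   0.48   0.042] 21.9 [0.56 0.58 1.61 0.   0.96 2.1 ]
```

View pics/w10.png

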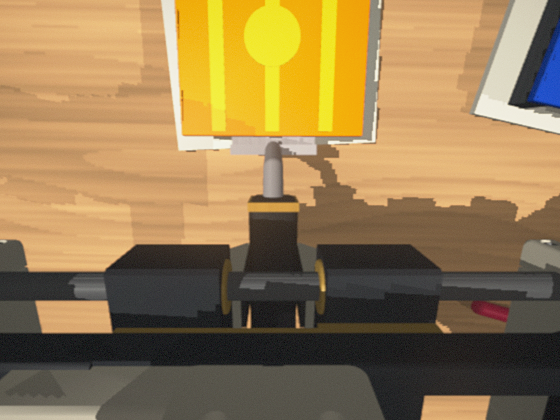

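View pics/d3.png

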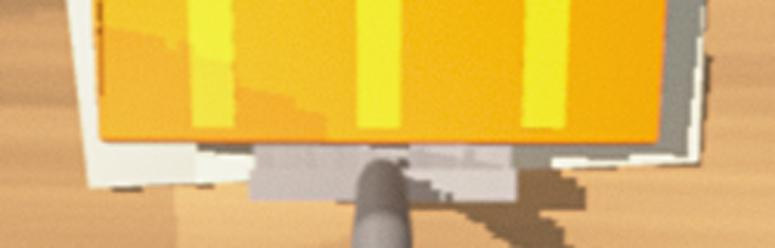

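```bash
python3 ts.py 4 side; python3 - <<'E'
from h import *
t=cv2.imread('pics/side4.png');crop(t,150,270,350,420,4,'pics/d2.png')
E
```

```text
(no output)
```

View pics/d2.png

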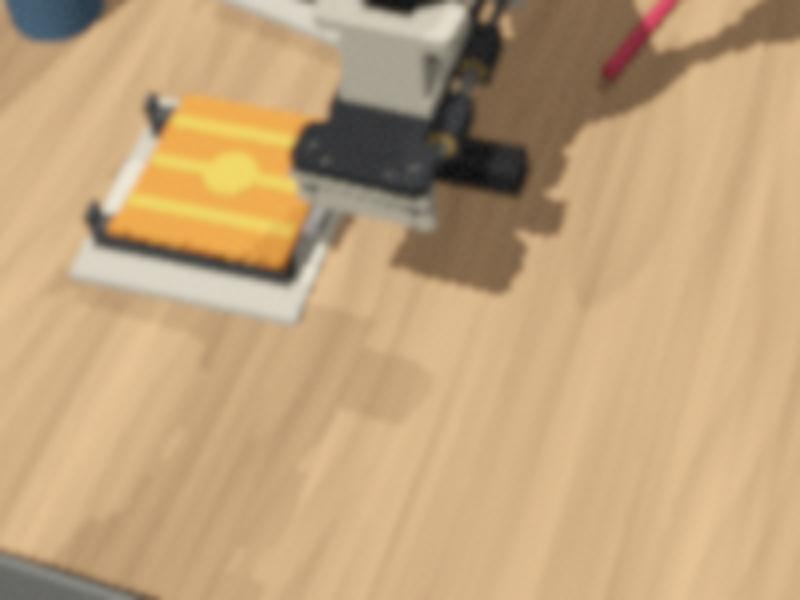

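Emit:
{"op": "carry_out", "data": {"moves": [0, 0, 0, 0, 0, 0, 0, 0, 0, 0, 0, 0, 0, 0, 0, 0, 0, 0, 0, 0, 0, 0, 0, 0, 0, 0, 0, 0, 0, 0, 0, 0, 0, 0, 0, 0, 0, 0, 0, 0, 0, 0, 0, 0, 0, 0, 0, 0, 0, 0, 0, 0, 0, 0, 0, 0]}}

```text
time: 13.0
tool_pos: [434.8, 361.5, 90.0]
tcp_rot: [-3.14, 0.001, 0.024]
contact_force: [-0.0, 0.5, -2.9]
grip_width: 21.7
```

```bash
python3 snap.py 11; python3 - <<'E'
from h import *
from scipy.optimize import least_squares
import pickle
im=cv2.imread('pics/w11.png');crop(im,150,90,400,170,3.1,'pics/d3.png')
a=cv2.imread('pics/w10.png');print(np.abs(a.astype(int)-im)[100:215,225:320].mean())
# droop model
for n in(9,10,11):
  c=pickle.load(open(f'pics/w{n}.pkl','rb'));M=c['cam_to_world']
  print(n)
E
```

```text
13.0 [434.8 361.5  90. ] [-3.14e+00  6.00e-04  2.39e-02] [-0.01  0.46 -2.87] [-0.036  0.37  -0.037] 21.7 [0.56 0.58 1.61 0.   0.96 2.1 ]
2.4705415713196035
9
10
11
```

View pics/d3.png

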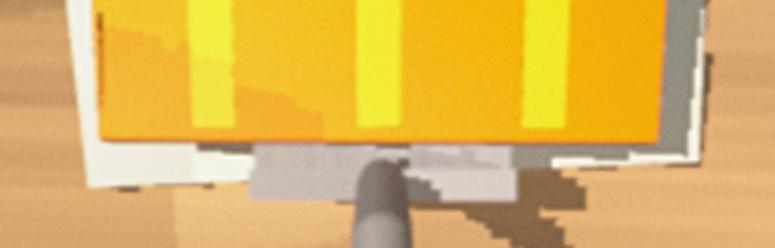

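Emit:
{"op": "carry_out", "data": {"moves": [0, 0, 0, 0, 0.03, 0, 0, 0, 0, 0, 0, 0.06, 0, 0, 0, 0, 0, 0, 0.09, 0, 0, 0, 0, 0, 0, 0.12, 0, 0, 0, 0, 0, 0, 0.15, 0, 0, 0, 0, 0, 0, 0.18, 0, 0, 0, 0, 0, 0, 0.2, 0, 0, 0, 0, 0, 0, 0.2, 0, 0]}}

```text
time: 13.85
tool_pos: [434.5, 361.5, 90.1]
tcp_rot: [-3.14, -0.104, 0.024]
contact_force: [0.2, -0.1, -3.3]
grip_width: 21.8
```

```bash
python3 snap.py 12;python3 ts.py 5 side; python3 - <<'E'
from h import *
im=cv2.imread('pics/w12.png');crop(im,150,90,400,170,3.1,'pics/d3.png')
t=cv2.imread('pics/side5.png');crop(t,150,270,350,420,4,'pics/d2.png')
E
```

```text
13.85 [434.5 361.5  90.1] [-3.1401 -0.1045  0.0242] [ 0.18 -0.08 -3.31] [-0.045  0.577 -0.011] 21.8 [ 0.59  0.54  1.68 -0.07  0.83  2.18]
```

View pics/d3.png

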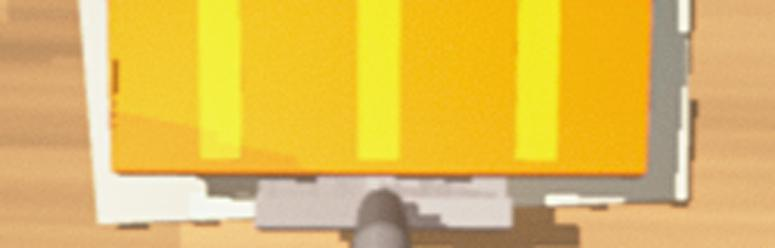

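View pics/d2.png

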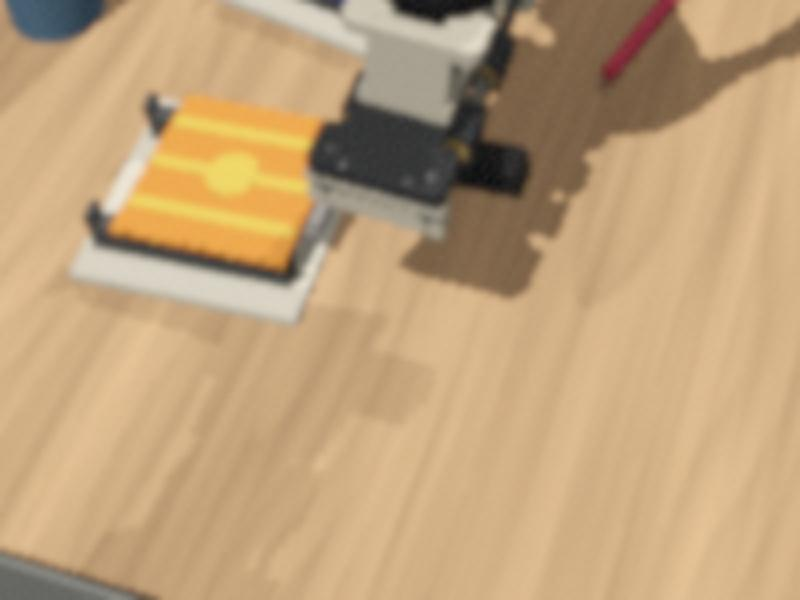

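```bash
python3 - <<'E'
from h import *
im=cv2.imread('pics/w5.png');crop(im,60,220,500,420,1.8,'pics/d3.png')
t=cv2.imread('pics/side5.png');crop(t,210,250,300,350,6,'pics/d2.png')
t=cv2.imread('pics/side0.png');crop(t,270,200,410,360,4,'pics/d4.png')
E
```

```text
(no output)
```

View pics/d3.png

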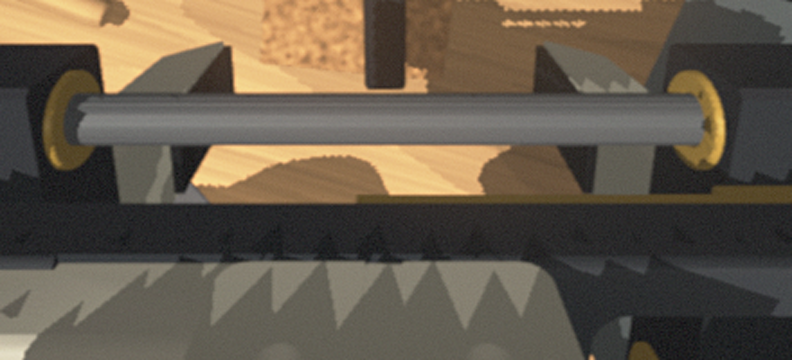

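View pics/d4.png

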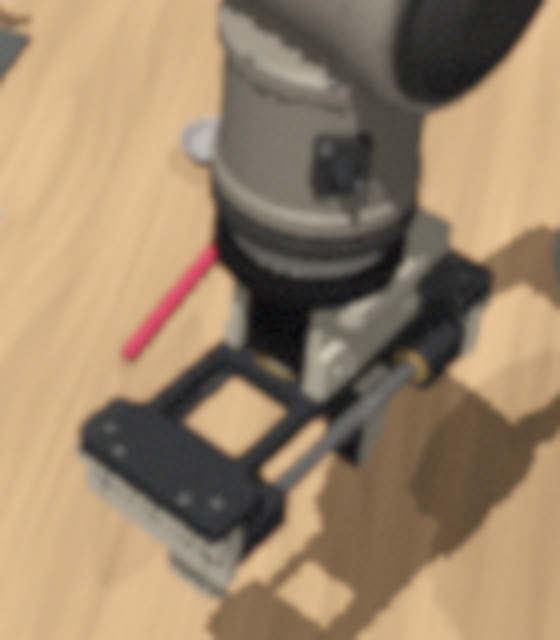

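View pics/d2.png

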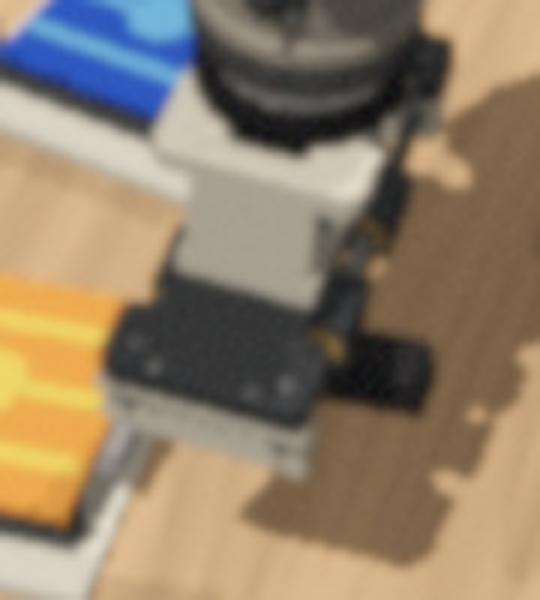

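Emit:
{"op": "carry_out", "data": {"moves": [-0.001, 0, 0.01, 0, 0, 0, 0, -0.002, 0, 0.022, 0, 0, 0, 0, -0.0035, 0, 0.034, 0, 0.02, 0, 0, -0.0045, 0, 0.043, 0, 0.06, 0, 0, -0.005, 0, 0.05, 0, 0.1, 0, 0, -0.006, 0, 0.058, 0, 0.11, 0, 0, -0.007, 0, 0.066, 0, 0.11, 0, 0, -0.007, 0, 0.066, 0, 0.11, 0, 0]}}

```text
time: 14.75
tool_pos: [434.8, 361.6, 63.2]
tcp_rot: [-3.14, -0.162, 0.024]
contact_force: [-0.2, -0.4, -2.5]
grip_width: 21.5
```

```bash
python3 snap.py 13;python3 ts.py 6 side; python3 - <<'E'
from h import *
t=cv2.imread('pics/side6.png');crop(t,150,270,350,420,4,'pics/d2.png')
E
```

```text
14.75 [434.8 361.6  63.2] [-3.1399 -0.1615  0.0238] [-0.23 -0.38 -2.5 ] [-0.046  0.463 -0.021] 21.5 [ 0.6   0.57  1.74 -0.13  0.7   2.25]
```

View pics/w13.png

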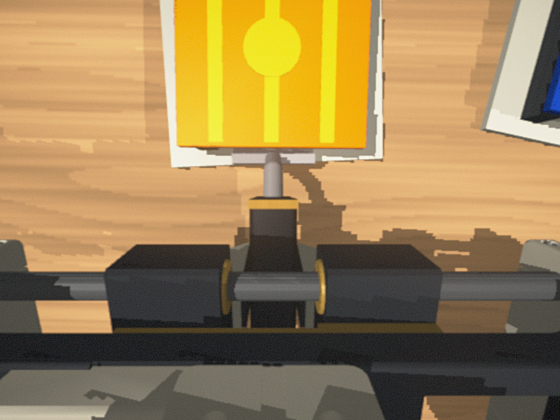

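View pics/d2.png

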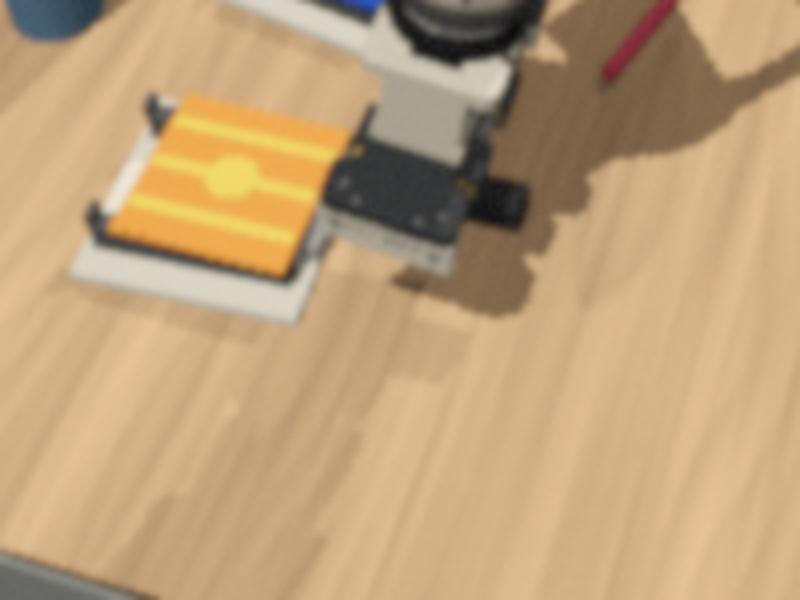

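Emit:
{"op": "carry_out", "data": {"moves": [0, 0, 0, 0, 0, 0, 0.6, 0, 0, 0, 0, 0, 0, 0.6, 0, 0, 0, 0, 0, 0, 0.6, 0, 0, 0, 0, 0, 0, 0.6, 0.015, 0, 0.0025, 0, -0.08, 0, 0.6, 0.03, 0, 0.005, 0, -0.16, 0, 0.6, 0.045, 0, 0.007, 0, -0.24, 0, 0.6, 0.057, 0, 0.009, 0, -0.31, 0, 0.6]}}

```text
time: 15.65
tool_pos: [458.5, 362.3, 63.9]
tcp_rot: [-3.139, 0.002, 0.024]
contact_force: [0.1, 0.6, 0.3]
grip_width: 55.1
```

```bash
python3 snap.py 14;python3 ts.py 7 side; python3 - <<'E'
from h import *
t=cv2.imread('pics/side7.png');crop(t,150,270,350,420,4,'pics/d2.png')
E
```

```text
15.65 [458.5 362.3  63.9] [-3.1394e+00  1.6000e-03  2.3800e-02] [0.1  0.55 0.27] [-0.05   0.172  0.05 ] 55.1 [0.54 0.64 1.57 0.   0.93 2.08]
```

View pics/w14.png

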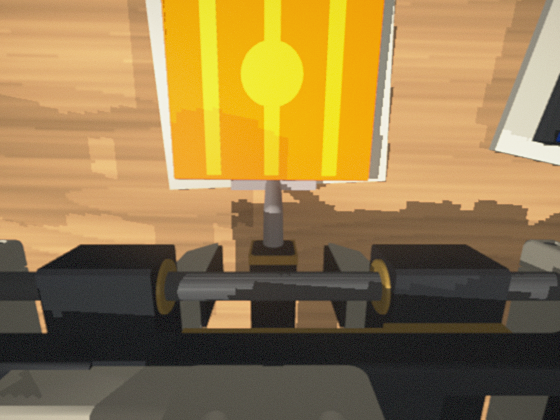

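View pics/d2.png

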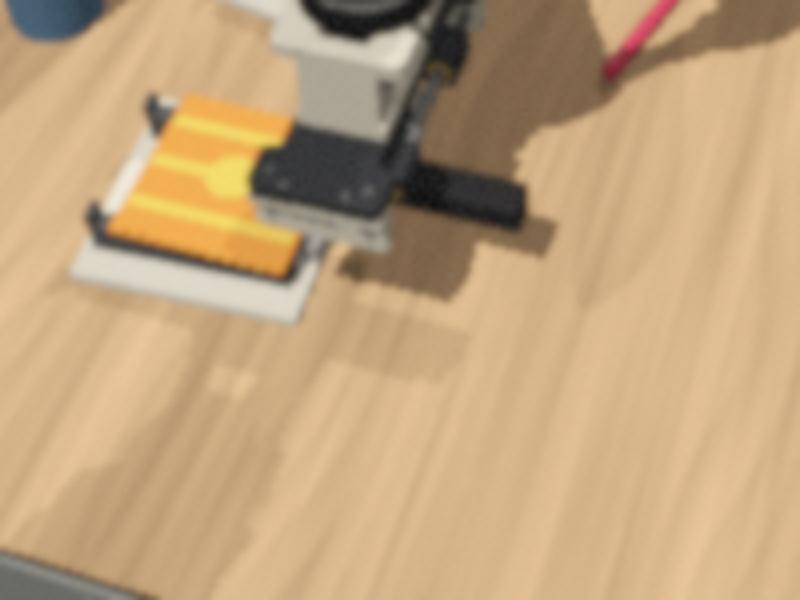

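Emit:
{"op": "carry_out", "data": {"moves": [0, 0, 0.01, 0, 0, 0, 0.6, 0, 0, 0.022, 0, 0, 0, 0.6, 0, 0, 0.034, 0, 0, 0, 0.6, 0, 0, 0.044, 0, 0, 0, 0.6, 0, 0, 0.052, 0, 0, 0, 0.6, 0, 0, 0.058, 0, 0, 0, 0.6, 0, 0, 0.062, 0, 0, 0, 0.6, 0, 0, 0.065, 0, 0, 0, 0.6]}}

```text
time: 16.55
tool_pos: [459.6, 362.2, 37.6]
tcp_rot: [-3.139, -0.0, 0.023]
contact_force: [-0.2, -0.6, -0.1]
grip_width: 55.3
```

```bash
python3 snap.py 15;python3 ts.py 8 side; python3 - <<'E'
from h import *
t=cv2.imread('pics/side8.png');crop(t,150,270,350,420,4,'pics/d2.png')
E
```

```text
16.55 [459.6 362.2  37.6] [-3.1392e+00 -4.0000e-04  2.2600e-02] [-0.22 -0.62 -0.1 ] [-0.056  0.137  0.023] 55.3 [0.54 0.68 1.59 0.   0.88 2.08]
```

View pics/w15.png

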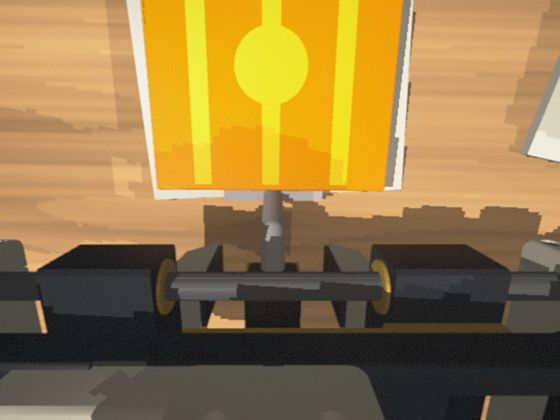

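View pics/d2.png

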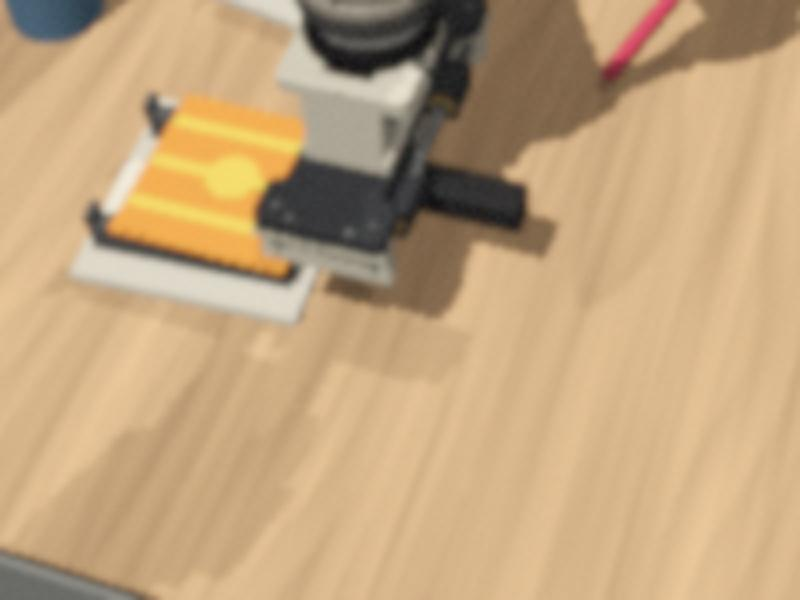

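Emit:
{"op": "carry_out", "data": {"moves": [0, 0, 0.004, 0, 0, 0, 0.6, 0, 0, 0.008, 0, 0, 0, 0.6, 0, 0, 0.012, 0, 0, 0, 0.6, 0, 0, 0.015, 0, 0, 0, 0.6, 0, 0, 0.018, 0, 0, 0, 0.6, 0, 0, 0.02, 0, 0, 0, 0.6, 0, 0, 0.021, 0, 0, 0, 0.6, 0, 0, 0.022, 0, 0, 0, 0.6]}}

```text
time: 17.45
tool_pos: [459.5, 362.2, 28.8]
tcp_rot: [-3.139, -0.0, 0.023]
contact_force: [0.1, -0.4, 0.7]
grip_width: 55.0
```

Emit:
{"op": "carry_out", "data": {"moves": [0, 0, 0.003, 0, 0, 0, 0.6, 0, 0, 0.004, 0, 0, 0, 0, 0, 0, 0.004, 0, 0, 0, 0, 0, 0, 0.004, 0, 0, 0, 0, 0, 0, 0.004, 0, 0, 0, 0, 0, 0, 0.004, 0, 0, 0, 0, 0, 0, 0.004, 0, 0, 0, 0, 0, 0, 0.004, 0, 0, 0, 0]}}

```text
time: 18.25
tool_pos: [459.6, 362.2, 27.3]
tcp_rot: [-3.139, -0.0, 0.023]
contact_force: [0.5, 0.3, -0.4]
grip_width: 20.8
```

```bash
python3 snap.py 16
```

```text
18.25 [459.6 362.2  27.3] [-3.1392e+00 -4.0000e-04  2.2600e-02] [ 0.49  0.28 -0.4 ] [-0.016  0.173  0.053] 20.8 [0.54 0.69 1.59 0.   0.85 2.08]
```

View pics/w16.png

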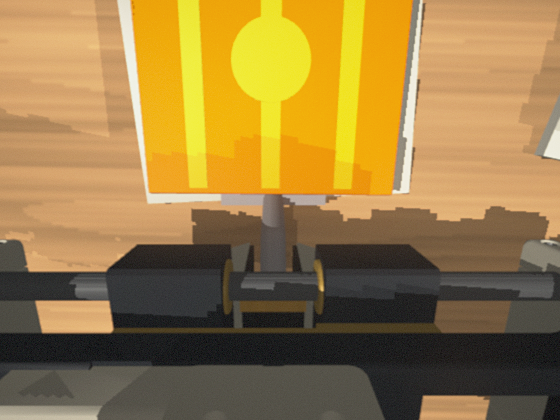

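Emit:
{"op": "carry_out", "data": {"moves": [0, 0, -0.012, 0, 0, 0, 0, 0, 0, -0.028, 0, 0, 0, 0, 0, 0, -0.038, 0, 0, 0, 0, 0, 0, -0.044, 0, 0, 0, 0, 0, 0, -0.05, 0, 0, 0, 0, 0, 0, -0.058, 0, 0, 0, 0, 0, 0, -0.066, 0, 0, 0, 0, 0, 0, -0.07, 0, 0, 0, 0]}}

```text
time: 19.1
tool_pos: [459.5, 362.1, 55.4]
tcp_rot: [-3.139, -0.0, 0.023]
contact_force: [-0.8, 0.1, -2.4]
grip_width: 20.9
```

```bash
python3 snap.py 17;python3 ts.py 9 side; python3 - <<'E'
from h import *
t=cv2.imread('pics/side9.png');crop(t,150,270,350,420,4,'pics/d2.png')
E
```

```text
19.1 [459.5 362.1  55.4] [-3.1393e+00 -2.0000e-04  2.2600e-02] [-0.8   0.08 -2.37] [-0.031  0.375 -0.007] 20.9 [0.54 0.65 1.58 0.   0.91 2.08]
```

View pics/w17.png

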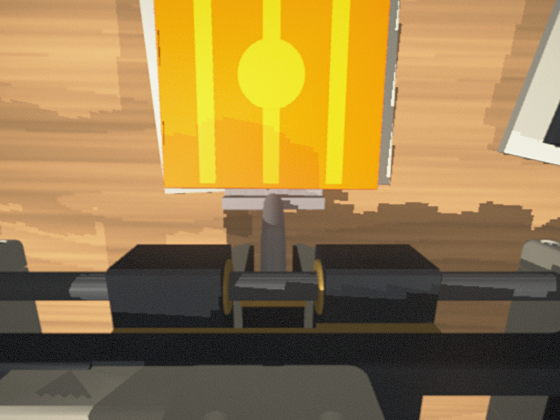

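View pics/d2.png

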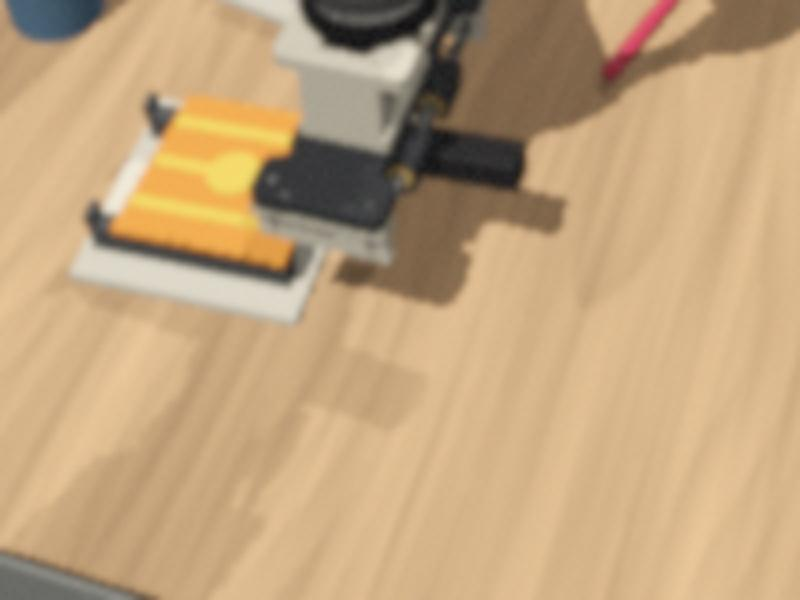

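Emit:
{"op": "carry_out", "data": {"moves": [0, 0, -0.005, 0, 0.03, 0, 0, 0, 0, -0.01, 0, 0.06, 0, 0, 0, 0, -0.015, 0, 0.09, 0, 0, 0, 0, -0.02, 0, 0.12, 0, 0, 0, 0, -0.025, 0, 0.15, 0, 0, 0, 0, -0.03, 0, 0.18, 0, 0, 0, 0, -0.035, 0, 0.2, 0, 0, 0, 0, -0.035, 0, 0.2, 0, 0]}}

```text
time: 20.0
tool_pos: [459.3, 362.2, 69.7]
tcp_rot: [-3.139, -0.106, 0.023]
contact_force: [-0.2, 0.9, -2.4]
grip_width: 20.8
```

```bash
python3 snap.py 18;python3 ts.py 10 side; python3 - <<'E'
from h import *
t=cv2.imread('pics/side10.png');crop(t,150,270,350,420,4,'pics/d2.png')
E
```

```text
20.0 [459.3 362.2  69.7] [-3.139  -0.1057  0.0227] [-0.24  0.86 -2.36] [-0.01   0.464 -0.06 ] 20.8 [ 0.56  0.6   1.64 -0.07  0.81  2.16]
```

View pics/w18.png

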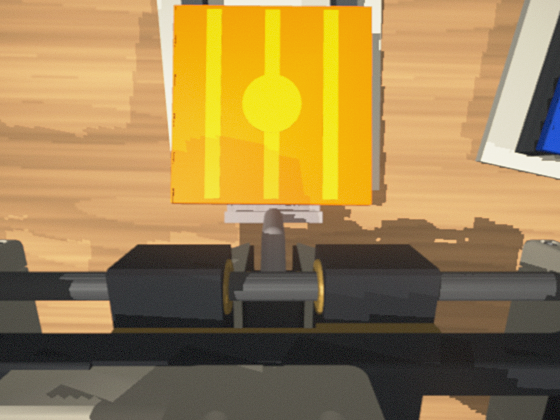

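View pics/d2.png

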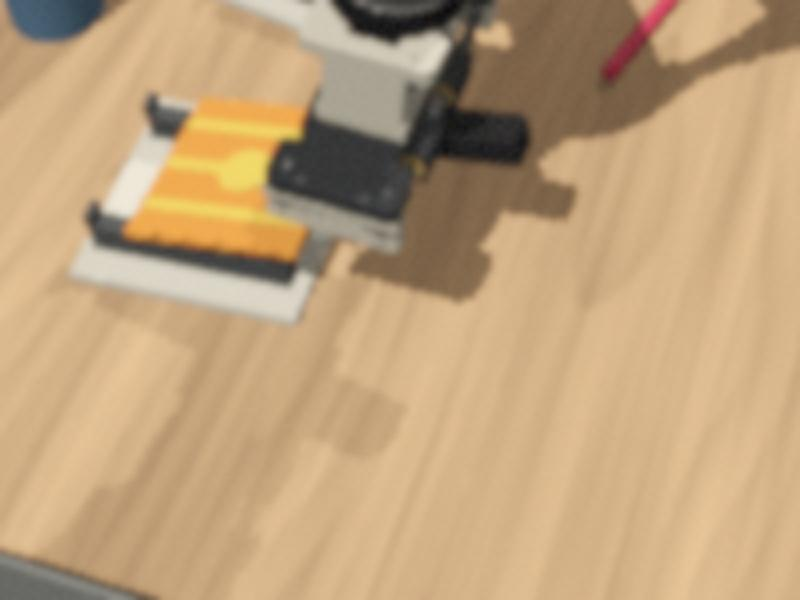

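```bash
python3 - <<'E'
from h import *
for n in (16,17,18):
    im=cv2.imread(f'pics/w{n}.png');crop(im,130,0,430,340,1.75,f'pics/e{n}.png')
im=cv2.imread('pics/w18.png');crop(im,210,180,340,340,3.7,'pics/e18b.png')
im=cv2.imread('pics/w16.png');crop(im,210,180,340,340,3.7,'pics/e16b.png')
E
```

```text
(no output)
```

View pics/e18b.png

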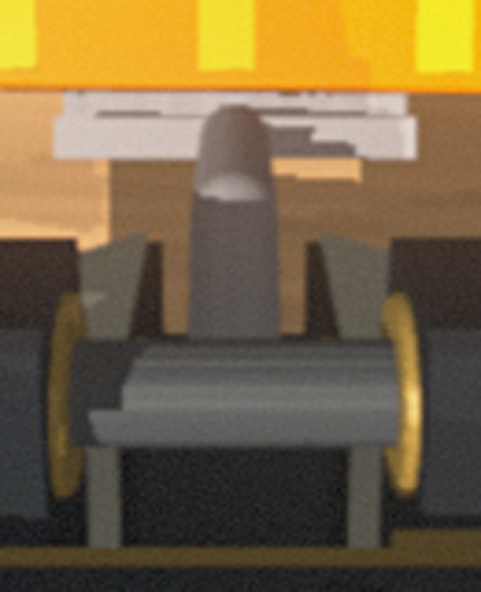

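View pics/e16b.png

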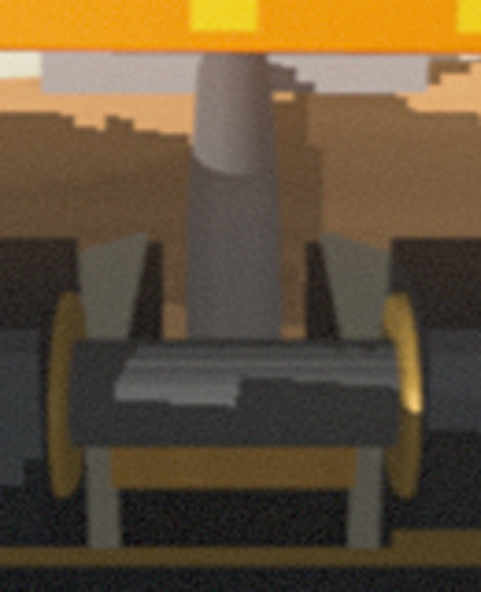

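```bash
cat > droop.py <<'E'
from fit import *
# panel pose fit: panel near corners+far corners in w18 -> full 6D-ish via solvePnP
def pnp(n,pts3,pts2):
    c=W(n);f,cx,cy=K(c);Kc=np.array([[f,0,cx],[0,f,cy],[0,0,1.]])
    ok,rv,tv=cv2.solvePnP(np.array(pts3,float),np.array(pts2,float),Kc,None,flags=cv2.SOLVEPNP_ITERATIVE)
    r=cv2.projectPoints(np.array(pts3,float),rv,tv,Kc,None)[0].reshape(-1,2)-np.array(pts2)
    D=np.diag([1,-1,-1.]);M=c['cam_to_world'];Rw=M[:3,:3]@D@cv2.Rodrigues(rv)[0];t=M[:3,:3]@(D@tv.ravel())+M[:3,3]
    return Rw,t,r
E
python3 - <<'E'
from droop import *
R,t,r=pnp(18,[(-55,55,6),(-55,-55,6),(55,55,6),(55,-55,6)],[(172.5,204),(372,205.5),(173,6.5),(371.5,8)])
print(R.round(3),t.round(1),r.round(1)); print('pitch up deg',np.degrees(np.arcsin(R[2,0])))
E
```

```text
[[ 0.986 -0.02   0.164]
 [ 0.021  1.    -0.008]
 [-0.164  0.012  0.986]] [545.3 364.1  32.9] [[-0.3  0.6]
 [-0.2 -0.3]
 [ 0.5 -0.2]
 [-0.1 -0.1]]
pitch up deg -9.419036860284688
```

```bash
cat > kin.py <<'E'
import numpy as np
from scipy.optimize import least_squares
from scipy.spatial.transform import Rotation as Ro
D=[([.967,.342,1.524,0,1.275,-.146],[232.026,470.964,243.741],[np.pi,0,2.6838]),
([.506358,.352092,1.354012,.00019,1.437597,-.088083],[438.474,330.6,299.685],[-3.1395,-.00037,2.16521]),
([.0439855,.389681,1.297458,0,1.45666,-.0292807],[559.369,101.095,299.82],[-3.13939,0,1.64406]),
([-.3837566,.3211203,1.370473,-.000228,1.4518,.06316355],[520.456,-127.828,310.239],[-3.13981,.00034,1.123904]),
([-.9398637,.2191089,1.537285,-.0006,1.386497,.01932],[341.24,-337.8916,300.166],[-3.1403,.0006,.611723]),
([-.8134048,.4461553,1.483989,0,1.2095,.4459],[438.867,-352.996,201.447],[3.1398,-.00077,.311522]),
([.60,.57,1.74,-.13,.70,2.25],[434.8,361.6,63.2],[-3.1399,-.1615,.0238]),
([.56,.60,1.64,-.07,.81,2.16],[459.3,362.2,69.7],[-3.139,-.1057,.0227]),
([.54,.69,1.59,0,.85,2.08],[459.6,362.2,27.3],[-3.1392,-.0004,.0226]),
([.71,.41,1.84,0,.89,2.25],[305.6,362.9,110.5],[-3.1414,-.0004,.0254])]
def R(a,ax): return Ro.from_euler(ax,a).as_matrix()
def fk(q,p):
    d1,a1,lat,L2,e3,L3,L6,lat2=p
    # arm plane: x radial, y lateral, z up ; q2,q3,q5 rotate about y ; q4 about link axis z
    A=R(q[0],'z');t=A@np.array([a1,lat,d1])
    A=A@R(q[1],'y');t=t+A@np.array([0,0,L2])
    A=A@R(q[2],'y');t=t+A@np.array([e3,lat2,L3])
    A=A@R(q[3],'z')@R(q[4],'y');t=t+A@np.array([0,0,L6])
    A=A@R(q[5],'z'); return t,A
OFF=None
def fit():
    w=[1]*6+[.15]*4
    def r(p):
        out=[]
        for (q,t,e),k in zip(D,w): out+=list(k*(fk(q,p)[0]-t))
        return out+[.01*(p[7])]
    s=least_squares(r,[300,0,77,350,0,350,250,0]);return s.x,np.array(s.fun[:-1]).reshape(-1,3)
if __name__=='__main__':
    p,r=fit();print(p.round(1));print(r.round(1))
    for q,t,e in D:
        A=fk(q,p)[1];T=Ro.from_euler('xyz',e).as_matrix(); print((A.T@T).round(2).tolist())
E
python3 kin.py
```

```text
[ 2.165e+02 -3.000e-01  7.640e+01  5.061e+02  4.680e+01  3.800e+02
  2.942e+02 -0.000e+00]
[[ 0.1  0.1 -0. ]
 [ 0.  -0.   0. ]
 [ 0.  -0.   0. ]
 [ 0.  -0.   0. ]
 [-0.   0.  -0. ]
 [-0.1  0.1 -0.1]
 [-0.1 -0.2 -0.3]
 [ 0.1 -0.2 -0.1]
 [ 0.2  0.5  0.4]
 [-0.1  0.   0.1]]
[[0.0, -1.0, 0.0], [1.0, 0.0, 0.0], [-0.0, 0.0, 1.0]]
[[-0.0, -1.0, 0.0], [1.0, -0.0, -0.0], [0.0, 0.0, 1.0]]
[[-0.0, -1.0, -0.0], [1.0, -0.0, -0.0], [0.0, -0.0, 1.0]]
[[0.0, -1.0, -0.0], [1.0, 0.0, -0.0], [0.0, -0.0, 1.0]]
[[-0.0, -1.0, 0.0], [1.0, -0.0, 0.0], [-0.0, 0.0, 1.0]]
[[0.0, -1.0, -0.0], [1.0, 0.0, -0.0], [0.0, -0.0, 1.0]]
[[0.01, -1.0, -0.0], [1.0, 0.01, 0.0], [-0.0, -0.0, 1.0]]
[[0.01, -1.0, -0.0], [1.0, 0.01, 0.0], [-0.0, -0.0, 1.0]]
[[-0.01, -1.0, -0.0], [1.0, -0.01, -0.01], [0.01, -0.0, 1.0]]
[[-0.01, -1.0, -0.0], [1.0, -0.01, -0.0], [0.0, -0.0, 1.0]]
```

```bash
cat >> kin.py <<'E'
P,_=fit()
LO=np.array([-2.53,-.77,.04,-1,.28,-3.11]);HI=np.array([2.53,2.02,2.7,4.14,2.66,3.11])
Z=np.array([[0,-1,0],[1,0,0],[0,0,1.]])
def ik(t,Rt,q0=None):
    best=None
    for g in ([q0] if q0 is not None else [[np.arctan2(t[1],t[0])-.14,.5,1.6,0,.8,1.5],[np.arctan2(t[1],t[0])-.14,.2,2.2,0,.4,1.5],[np.arctan2(t[1],t[0])-.14,.5,1.6,3.1,.8,-1.5]]):
        def r(q):
            tt,A=fk(q,P);A=A@Z;return np.r_[(tt-t)/100,(A-Rt).ravel()]
        s=least_squares(r,np.clip(g,LO+1e-3,HI-1e-3),bounds=(LO,HI))
        if best is None or s.cost<best.cost-1e-9: best=s
    tt,A=fk(best.x,P); return best.x,np.linalg.norm(tt-t),np.degrees(np.linalg.norm(Ro.from_matrix((A@Z).T@Rt).as_rotvec()))
def tool_R(yaw,tau): # tool x along heading tilted up by tau, z down-forward
    return Ro.from_euler('z',yaw).as_matrix()@Ro.from_euler('y',-tau).as_matrix()@np.diag([1,-1,-1.])
E
python3 - <<'E'
from kin import *
yaw=np.radians(-5.8);E=np.array([622,-68,0.])
c,s=np.cos(np.radians(35)),np.sin(np.radians(35))
H=Ro.from_euler('z',yaw).as_matrix()
for xg in(-36,-65):
 for low in(30,0,-15):      # blade top height above bed plane
  for al in (35,20):
   for phi in(0,15,30,40):
    a=np.radians(al)
    # heel point of panel lower edge: bed(-59,0,low)
    o=np.array([-59*c-low*s,0,105-59*s+low*c])  # lifter origin (top face approx)
    ca,sa=np.cos(a),np.sin(a)
    g=o+np.array([xg*ca-55*sa,0,xg*sa+55*ca])
    tau=a+np.radians(phi)
    Rt=tool_R(yaw,tau);t=E+H@g+2*Rt[:,2]
    q,e,ea=ik(t,Rt)
    print(xg,low,al,phi,t.round(),q.round(2),round(e,1),round(ea,1))
E
```

```text
-36 30 35 0 [497. -55. 118.] [-0.43  0.31  2.28  1.78  0.28 -0.48] 2.2 5.1
-36 30 35 15 [498. -55. 119.] [-0.4   0.39  2.44  2.72  0.58 -1.41] 0.0 0.0
-36 30 35 30 [498. -55. 119.] [-0.45  0.66  2.59  2.8   1.24 -1.61] 0.0 0.0
-36 30 35 40 [498. -55. 120.] [-0.48  0.92  2.65  2.77  1.71 -1.73] 0.0 0.0
-36 30 20 0 [505. -56. 133.] [-0.3   0.3   2.01  0.14  0.5   1.26] 0.0 0.0
-36 30 20 15 [506. -56. 133.] [-0.4   0.27  2.18  1.    0.28  0.33] 2.6 4.7
-36 30 20 30 [506. -56. 134.] [-0.39  0.35  2.4   2.68  0.51 -1.35] 0.0 0.0
-36 30 20 40 [506. -56. 134.] [-0.42  0.49  2.52  2.79  0.92 -1.51] 0.0 0.0
-36 0 35 0 [514. -57.  94.] [-0.38  0.4   2.28  2.29  0.28 -0.96] 2.4 4.3
-36 0 35 15 [515. -57.  94.] [-0.38  0.49  2.41  2.78  0.64 -1.46] 0.0 0.0
-36 0 35 30 [515. -57.  95.] [-0.43  0.75  2.55  2.83  1.28 -1.62] 0.0 0.0
-36 0 35 40 [515. -57.  95.] [-0.45  0.98  2.58  2.8   1.71 -1.71] 0.0 0.0
-36 0 20 0 [522. -58. 109.] [-0.29  0.37  1.99  0.15  0.44  1.25] 0.0 0.0
-36 0 20 15 [523. -58. 109.] [-0.41  0.37  2.24  1.94  0.28 -0.63] 2.5 5.5
-36 0 20 30 [523. -58. 109.] [-0.37  0.44  2.3
[... 1835 characters left out ...]
47] 0.0 0.0
-65 0 20 40 [496. -55. 100.] [-0.44  0.64  2.56  2.81  1.1  -1.59] 0.0 0.0
-65 -15 35 0 [499. -56.  65.] [-0.36  0.45  2.31  2.54  0.28 -1.2 ] 0.8 1.3
-65 -15 35 15 [500. -56.  65.] [-0.4   0.59  2.47  2.82  0.79 -1.54] 0.0 0.0
-65 -15 35 30 [500. -56.  66.] [-0.45  0.9   2.59  2.82  1.46 -1.69] 0.0 0.0
-65 -15 35 40 [500. -56.  66.] [-0.48  1.14  2.61  2.76  1.87 -1.79] 0.0 0.0
-65 -15 20 0 [504. -56.  86.] [-0.3   0.39  2.06  0.2   0.36  1.2 ] 0.0 0.0
-65 -15 20 15 [504. -56.  87.] [-0.38  0.41  2.3   2.39  0.28 -1.06] 1.9 3.3
-65 -15 20 30 [505. -56.  87.] [-0.39  0.51  2.44  2.79  0.69 -1.49] 0.0 0.0
-65 -15 20 40 [505. -56.  87.] [-0.43  0.68  2.54  2.83  1.12 -1.6 ] 0.0 0.0
```

Emit:
{"op": "carry_out", "data": {"moves": [0, 0, 0.015, 0, 0.035, 0, 0, 0, 0, 0.03, 0, 0.07, 0, 0, 0, 0, 0.045, 0, 0.105, 0, 0, 0, 0, 0.06, 0, 0.14, 0, 0, 0, 0, 0.075, 0, 0.175, 0, 0, 0, 0, 0.088, 0, 0.205, 0, 0, 0, 0, 0.097, 0, 0.23, 0, 0, 0, 0, 0.097, 0, 0.23, 0, 0]}}

```text
time: 20.9
tool_pos: [463.2, 362.2, 30.4]
tcp_rot: [-3.14, -0.225, 0.022]
contact_force: [-0.5, 0.2, -2.2]
grip_width: 20.8
```

```bash
python3 snap.py 19
```

```text
20.9 [463.2 362.2  30.4] [-3.1397 -0.225   0.0224] [-0.49  0.24 -2.23] [-0.017  0.485 -0.017] 20.8 [ 0.59  0.64  1.74 -0.22  0.58  2.31]
```

View pics/w19.png

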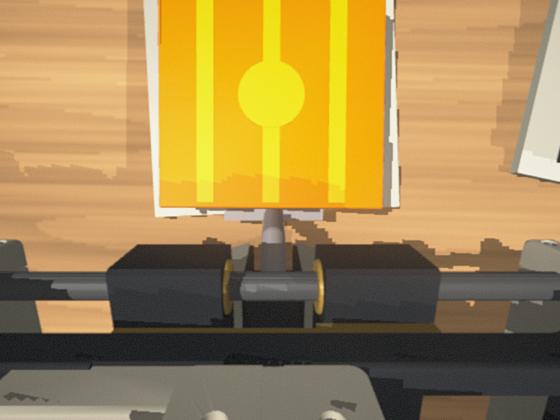

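Emit:
{"op": "carry_out", "data": {"moves": [0, 0, 0, 0, 0, 0, 0.5, 0, 0, 0, 0, 0, 0, 0.5, 0, 0, 0, 0, 0, 0, 0.5, 0, 0, 0, 0, 0, 0, 0.5, 0, 0, 0, 0, 0, 0, 0.5, 0, 0, 0, 0, 0, 0, 0.5, 0, 0, 0, 0, 0, 0, 0.5, 0, 0, 0, 0, 0, 0, 0.5]}}

```text
time: 21.75
tool_pos: [463.5, 362.4, 30.7]
tcp_rot: [-3.139, -0.225, 0.022]
contact_force: [-0.6, 0.3, -1.3]
grip_width: 46.1
```

```bash
python3 snap.py 20; python3 - <<'E'
from h import *
im=cv2.imread('pics/w20.png');crop(im,130,150,430,340,2.6,'pics/e20.png')
E
```

```text
21.75 [463.5 362.4  30.7] [-3.1392 -0.2253  0.0223] [-0.55  0.29 -1.33] [-0.03   0.269  0.014] 46.1 [ 0.59  0.64  1.74 -0.22  0.58  2.31]
```

View pics/e20.png

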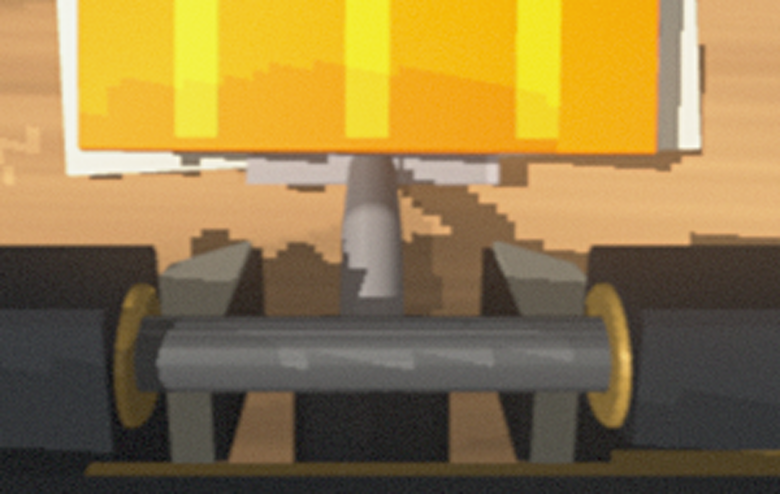

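```bash
python3 - <<'E'
from fit import *
w=W(20)
for z in(16,18,20):
    A=atz(w,225,221,z);B=atz(w,321.2,221,z);print(z,A.round(1),B.round(1),np.linalg.norm(A-B).round(1))
for u,v in [(130+79/2.6,150+149/2.6),(130+660/2.6,150+151/2.6)]: print(atz(w,u,v,32).round(1))
E
```

```text
16 [489.2 388.5  16. ] [490.5 336.4  16. ] 52.1
18 [489.4 388.2  18. ] [490.6 336.7  18. ] 51.5
20 [489.5 387.9  20. ] [490.7 337.   20. ] 50.9
[496.1 417.8  32. ]
[498.3 308.4  32. ]
```

```bash
python3 - <<'E'
from h import *
from kin import tool_R
print(plan([475.7,361.9,27.8],R=Ro.from_matrix(tool_R(.0223,np.radians(12)))))
E
```

```text
[ 0.0281  0.0019  0.014  -0.0045 -0.0302  0.0001]
```

Emit:
{"op": "carry_out", "data": {"moves": [0.004, 0, 0.002, 0, -0.005, 0, 0.5, 0.009, 0.001, 0.004, 0, -0.01, 0, 0.5, 0.014, 0.001, 0.006, 0, -0.015, 0, 0.5, 0.019, 0.001, 0.008, 0, -0.02, 0, 0.5, 0.023, 0.002, 0.011, -0.002, -0.025, 0, 0.5, 0.026, 0.002, 0.013, -0.004, -0.03, 0, 0.5, 0.028, 0.002, 0.014, -0.004, -0.03, 0, 0.5, 0.028, 0.002, 0.014, -0.004, -0.03, 0, 0.5]}}

```text
time: 22.6
tool_pos: [475.7, 361.8, 27.7]
tcp_rot: [-3.141, -0.209, 0.022]
contact_force: [-0.1, -0.0, 0.3]
grip_width: 45.8
```

```bash
python3 snap.py 21; python3 ts.py 11 side; python3 - <<'E'
from h import *
im=cv2.imread('pics/w21.png');crop(im,130,150,430,340,2.6,'pics/e21.png')
t=cv2.imread('pics/side11.png');crop(t,200,260,320,350,5,'pics/d2.png')
E
```

```text
22.6 [475.7 361.8  27.7] [-3.1414 -0.2095  0.0223] [-0.09 -0.03  0.29] [-0.057  0.299  0.029] 45.8 [ 0.58  0.66  1.7  -0.19  0.61  2.27]
```

View pics/e21.png

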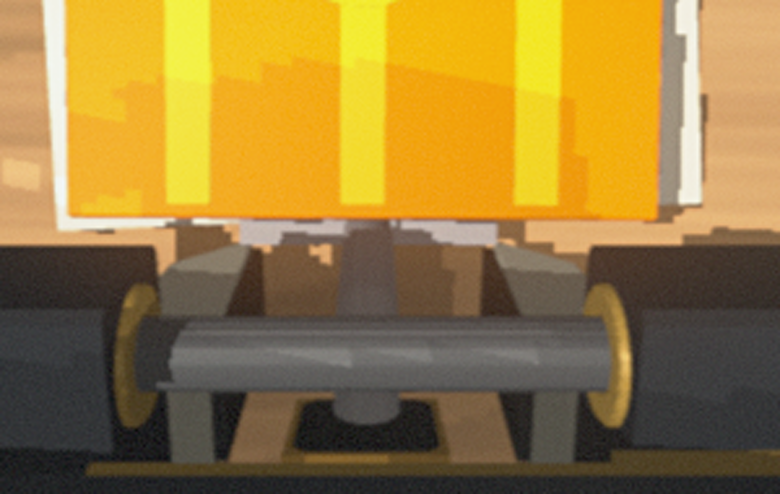

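View pics/d2.png

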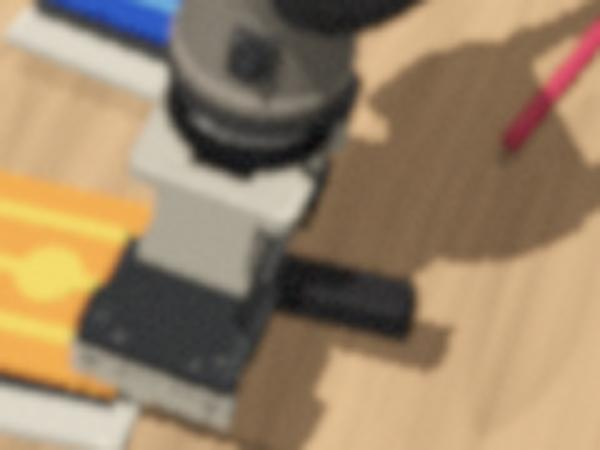

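Emit:
{"op": "carry_out", "data": {"moves": [0, 0, 0, 0, 0, 0, 0, 0, 0, 0, 0, 0, 0, 0, 0, 0, 0, 0, 0, 0, 0, 0, 0, 0, 0, 0, 0, 0, 0, 0, 0, 0, 0, 0, 0, 0, 0, 0, 0, 0, 0, 0, -0.002, 0, 0, 0, 0, 0, 0, -0.005, 0, -0.001, 0, 0, 0, 0]}}

```text
time: 23.5
tool_pos: [473.7, 361.8, 27.8]
tcp_rot: [-3.141, -0.21, 0.022]
contact_force: [1.8, -0.5, -0.3]
grip_width: 20.0
```

```bash
python3 snap.py 22; python3 - <<'E'
from h import *
im=cv2.imread('pics/w22.png');crop(im,130,150,430,340,2.6,'pics/e22.png')
E
```

```text
23.5 [473.7 361.8  27.8] [-3.1413 -0.2098  0.0223] [ 1.8  -0.46 -0.26] [-0.04   0.159  0.004] 20.0 [ 0.58  0.65  1.71 -0.19  0.61  2.28]
```

View pics/e22.png

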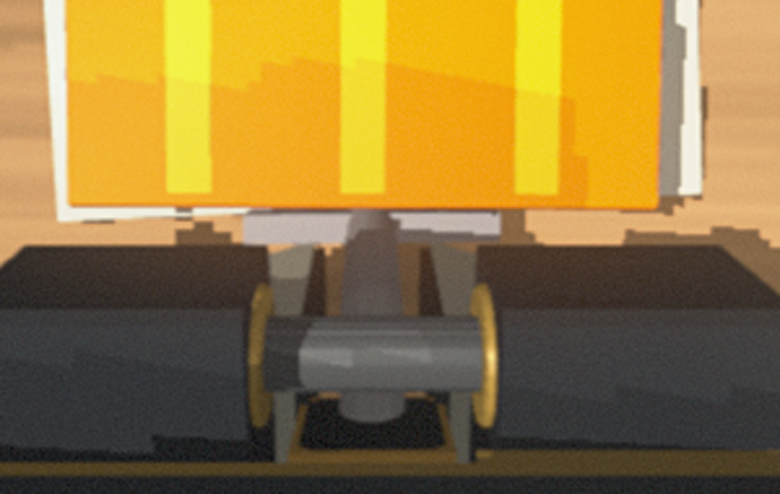

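Emit:
{"op": "carry_out", "data": {"moves": [0.002, 0, -0.012, 0, 0, 0, 0, 0.005, 0, -0.028, 0, 0, 0, 0, 0.009, 0, -0.042, 0, 0, 0, 0, 0.011, 0, -0.05, 0, 0, 0, 0, 0.013, 0, -0.06, 0, 0, 0, 0, 0.0155, 0, -0.073, 0, 0, 0, 0, 0.018, 0, -0.086, 0, 0, 0, 0, 0.018, 0, -0.086, 0, 0, 0, 0]}}

```text
time: 24.35
tool_pos: [473.7, 362.0, 63.8]
tcp_rot: [-3.141, -0.211, 0.022]
contact_force: [0.2, 0.8, -3.9]
grip_width: 19.8
```

```bash
python3 snap.py 23; python3 ts.py 12 side; python3 - <<'E'
from h import *
im=cv2.imread('pics/w23.png');crop(im,130,0,430,340,1.75,'pics/e23.png')
t=cv2.imread('pics/side12.png');crop(t,150,250,350,400,4,'pics/d2.png')
E
```

```text
24.35 [473.7 362.   63.8] [-3.1406 -0.2107  0.0222] [ 0.17  0.81 -3.88] [-0.031  0.576 -0.002] 19.8 [ 0.58  0.6   1.69 -0.17  0.69  2.25]
```

View pics/e23.png

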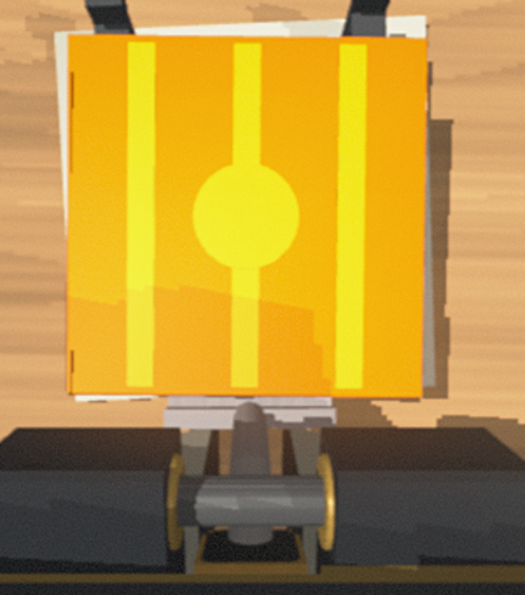

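View pics/d2.png

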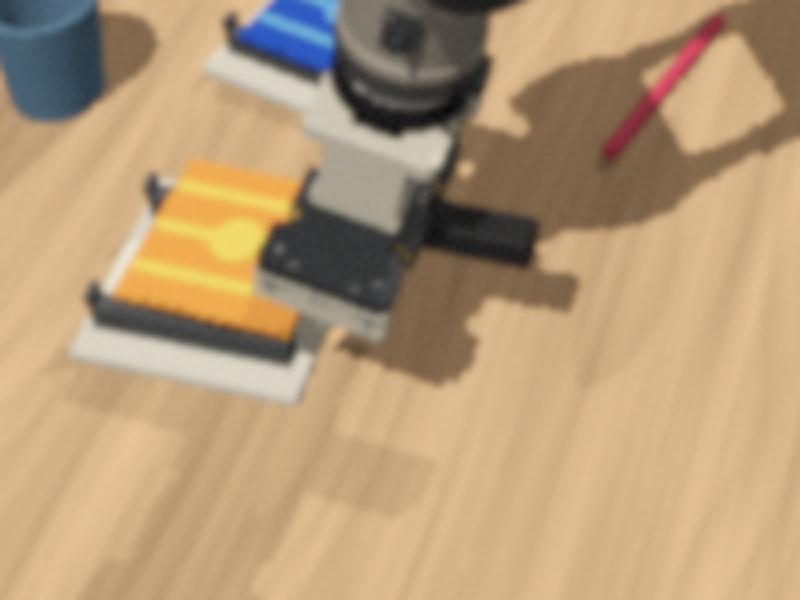

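```bash
python3 - <<'E'
from droop import *
a=lambda u,v:(130+u/1.75,v/1.75)
R,t,r=pnp(23,[(-55,55,6),(-55,-55,6),(55,55,6),(55,-55,6)],[a(67.5,392),a(422,396),a(68,36),a(427,39)])
print(R.round(3),t.round(1),r.round(1)); print('pitch up deg',np.degrees(np.arcsin(R[2,0])))
E
```

```text
[[ 0.999 -0.014  0.033]
 [ 0.014  1.    -0.   ]
 [-0.033  0.001  0.999]] [552.2 364.6  40.6] [[-0.1  0.5]
 [-0.2  0. ]
 [ 0.5 -0.2]
 [-0.3 -0.2]]
pitch up deg -1.8913534462729347
```

```bash
cat > path.py <<'E'
from kin import *
E0=np.array([622,-68,0.]);YAW=np.radians(-5.8);H=Ro.from_euler('z',YAW).as_matrix()
def tcp_from_lifter(O,alpha,phi=14,yaw=YAW,tcpl=None):
    a=np.radians(alpha);f=np.radians(phi)
    l=np.array([-28,58])-37*np.array([-np.sin(f),np.cos(f)]) if tcpl is None else np.array(tcpl)
    s=O[0]+l[0]*np.cos(a)-l[1]*np.sin(a); z=O[1]+l[0]*np.sin(a)+l[1]*np.cos(a)
    return E0+H@np.array([s,0,z]), tool_R(yaw,a+f)
E
python3 - <<'E'
from path import *
for O in [(-70,160),(-60,120),(-50,66),(-50,55),(-90,60),(-180,60)]:
  for al in (0,5,8,11,14):
    t,R=tcp_from_lifter(O,al); q,e,ea=ik(t,R)
    print(O,al,t.round(),q.round(2),round(e,1),round(ea,1))
E
```

```text
(-70, 160) 0 [533. -59. 182.] [-0.28  0.31  1.79  0.06  0.81  1.36] 0.0 0.0
(-70, 160) 5 [532. -59. 180.] [-0.29  0.28  1.87  0.1   0.68  1.32] 0.0 0.0
(-70, 160) 8 [531. -59. 179.] [-0.29  0.26  1.91  0.13  0.6   1.29] 0.0 0.0
(-70, 160) 11 [530. -59. 178.] [-0.3   0.25  1.96  0.17  0.51  1.24] 0.0 0.0
(-70, 160) 14 [529. -59. 177.] [-0.31  0.23  2.01  0.23  0.43  1.18] 0.0 0.0
(-60, 120) 0 [543. -60. 142.] [-0.27  0.38  1.81  0.06  0.71  1.36] 0.0 0.0
(-60, 120) 5 [542. -60. 140.] [-0.28  0.35  1.89  0.11  0.58  1.31] 0.0 0.0
(-60, 120) 8 [540. -60. 139.] [-0.29  0.34  1.94  0.15  0.49  1.26] 0.0 0.0
(-60, 120) 11 [540. -60. 138.] [-0.3   0.33  1.98  0.21  0.41  1.2 ] 0.0 0.0
(-60, 120) 14 [539. -60. 137.] [-0.3   0.32  2.03  0.3   0.33  1.11] 0.0 0.0
(-50, 66) 0 [553. -61.  88.] [-0.27  0.48  1.84  0.07  0.58  1.35] 0.0 0.0
(-50, 66) 5 [551. -61.  86.] [-0.28  0.46  1.92  0.13  0.44  1.28] 0.0 0.0
(-50, 66) 8 [550. -61.  85.] [-0.29  0.45  1.97  0.2   0.36  1.21] 0.0 0.0
(-50, 66) 11 [549. -61.  84.] [-0.29  0.44  2.01  0.3   0.28  1.11] 0.2 0.3
(-50, 66) 14 [549. -61.  83.] [-0.3
[... 476 characters left out ...]
2  1.32] 0.0 0.0
(-90, 60) 5 [512. -57.  80.] [-0.3   0.41  2.03  0.17  0.38  1.23] 0.0 0.0
(-90, 60) 8 [511. -57.  79.] [-0.3   0.41  2.07  0.26  0.29  1.13] 0.0 0.0
(-90, 60) 11 [510. -57.  78.] [-0.32  0.41  2.09  0.38  0.28  1.01] 1.5 2.3
(-90, 60) 14 [509. -56.  77.] [-0.35  0.4   2.1   0.57  0.28  0.79] 3.1 4.9
(-180, 60) 0 [424. -48.  82.] [-0.33  0.31  2.18  0.14  0.42  1.22] 0.0 0.0
(-180, 60) 5 [422. -48.  80.] [-0.35  0.3   2.25  0.3   0.28  1.05] 0.0 0.0
(-180, 60) 8 [421. -48.  79.] [-0.38  0.29  2.27  0.43  0.28  0.9 ] 2.0 2.6
(-180, 60) 11 [420. -47.  78.] [-0.42  0.29  2.29  0.7   0.28  0.59] 3.6 4.9
(-180, 60) 14 [419. -47.  77.] [-0.46  0.33  2.45  2.15  0.28 -0.91] 2.9 4.9
```

Emit:
{"op": "carry_out", "data": {"moves": [0.002, 0, -0.01, 0, 0.02, 0, 0, 0.007, 0, -0.033, 0, 0.06, 0, 0, 0.013, 0, -0.06, 0, 0.1, 0, 0, 0.019, 0, -0.088, 0, 0.14, 0, 0, 0.025, 0, -0.117, 0, 0.18, 0, 0, 0.031, 0, -0.145, 0, 0.22, 0, 0, 0.036, 0, -0.168, 0, 0.25, 0, 0, 0.038, 0, -0.178, 0, 0.265, 0, 0]}}

```text
time: 25.25
tool_pos: [473.5, 362.1, 137.3]
tcp_rot: [-3.14, -0.351, 0.022]
contact_force: [-0.3, -0.3, -3.6]
grip_width: 19.6
```

```bash
python3 snap.py 24; python3 ts.py 13 side; python3 - <<'E'
from h import *
im=cv2.imread('pics/w24.png');crop(im,130,0,430,340,1.75,'pics/e24.png')
t=cv2.imread('pics/side13.png');crop(t,150,250,350,400,4,'pics/d2.png')
E
```

```text
25.25 [473.5 362.1 137.3] [-3.1402 -0.3508  0.0223] [-0.35 -0.27 -3.55] [-0.068  0.705  0.002] 19.6 [ 0.62  0.46  1.72 -0.31  0.69  2.38]
```

View pics/e24.png

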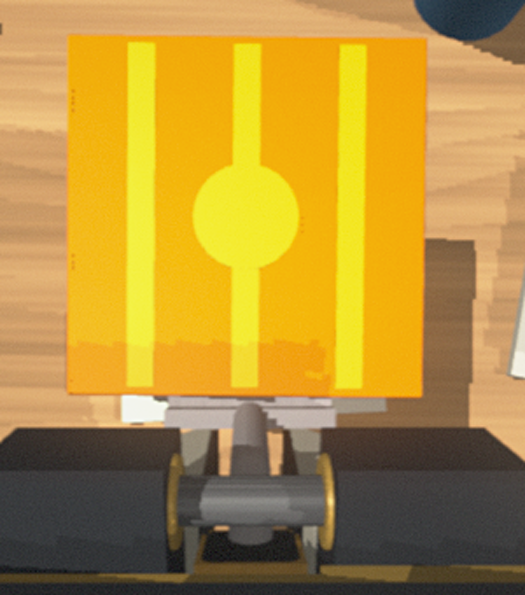

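View pics/d2.png

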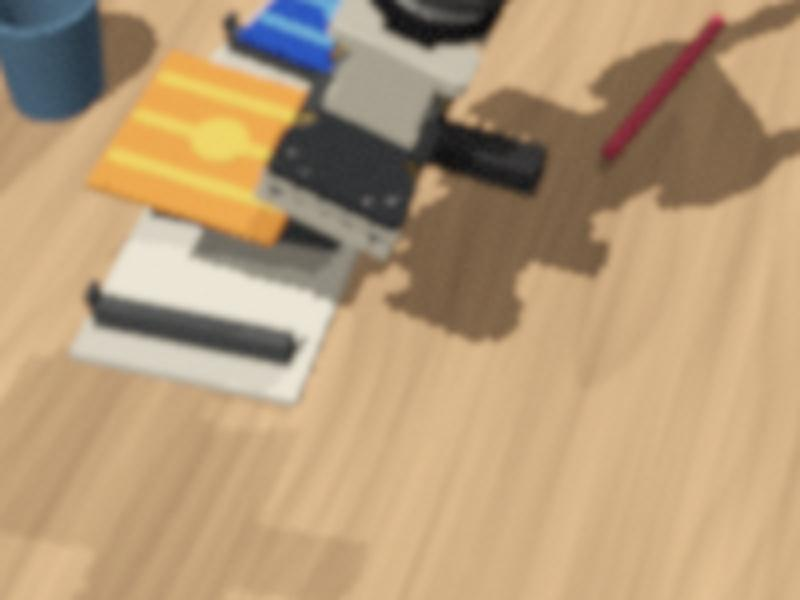

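```bash
python3 - <<'E'
from droop import *
a=lambda u,v:(130+u/1.75,v/1.75)
for n,tp,rp in [(23,[473.7,362,63.8],[-3.1406,-.2107,.0222]),(24,[473.5,362.1,137.3],[-3.1402,-.3508,.0223])]:
    pts=[a(67.5,392),a(422,396),a(68,36),a(427,39)] if n==23 else [a(66.5,394),a(422,397),a(68,36),a(427,40)]
    R,t,r=pnp(n,[(-55,55,6),(-55,-55,6),(55,55,6),(55,-55,6)],pts)
    T=Ro.from_euler('xyz',rp).as_matrix()
    print('pitch',np.degrees(np.arcsin(R[2,0])).round(2),'yaw',np.degrees(np.arctan2(R[1,0],R[0,0])).round(2),t.round(1))
    print('in tool: near-bottom edge',(T.T@(R@[-55,0,0]+t-tp)).round(1),'centre',(T.T@(t-np.array(tp))).round(1), r.round(1).tolist())
E
```

```text
pitch -1.89 yaw 0.79 [552.2 364.6  40.6]
in tool: near-bottom edge [18.5 -1.3 25.9] centre [71.9 -0.9 39.1] [[-0.1, 0.5], [-0.2, 0.0], [0.5, -0.2], [-0.3, -0.2]]
pitch 6.03 yaw 0.79 [554.  364.7 125.6]
in tool: near-bottom edge [18.2 -1.3 25.3] centre [71.6 -0.8 38.6] [[0.0, 0.1], [0.0, 0.2], [0.2, -0.1], [-0.3, -0.1]]
```

```bash
cat > place.py <<'E'
from kin import *
from h import cur,plan,Ro
import sys
E0=np.array([622,-68,0.]);YB=np.radians(-5.8);HB=Ro.from_euler('z',YB).as_matrix()
def tcp(N,alpha,yaw=-5.4,lat=-1.0):
    tau=np.radians(alpha+14.05); t=np.array([np.cos(tau),np.sin(tau)]);z=np.array([np.sin(tau),-np.cos(tau)])
    p=np.array(N)-(18.3*t+25.6*z)
    # lateral: tool line offset so that panel centre is on centre line; yaw difference about panel centre(55 ahead)
    lt=lat+ (55+ (N[0]-p[0]))*np.radians(-(yaw+5.8))
    return E0+HB@np.array([p[0],lt,p[1]]), tool_R(np.radians(yaw),tau)
E
python3 - <<'E'
from place import *
for N,a in [((-68,165),6),((-67.4,124),6),((-57,88),6),((-48,71),6),((-48,60),6),((-48,60),4)]:
    t,R=tcp(N,a);q,e,ea=ik(t,R);print(N,a,t.round(1),q.round(2),round(e,1),round(ea,1))
t1,R1=tcp((-68,165),6)
p0,R0=cur()
# intermediate waypoints with IK
for f in (.33,.66):
    p=p0+(t1-p0)*f; p[2]=195 if f<.5 else 195
    yaw=np.radians(1.28+(-5.4-1.28)*f);R=tool_R(yaw,np.radians(20.05));q,e,ea=ik(p,R)
    print(f,p.round(1),q.round(2),round(e,1),round(ea,1)); print(plan(p,R=Ro.from_matrix(R)))
E
```

```text
(-68, 165) 6 [528.4 -60.1 182.8] [-0.3   0.26  1.88  0.11  0.65  1.29] 0.0 0.0
(-67.4, 124) 6 [529.  -60.1 141.8] [-0.3   0.33  1.94  0.13  0.54  1.27] 0.0 0.0
(-57, 88) 6 [539.3 -61.2 105.8] [-0.29  0.4   1.95  0.15  0.45  1.25] 0.0 0.0
(-48, 71) 6 [548.3 -62.1  88.8] [-0.29  0.44  1.94  0.16  0.42  1.24] 0.0 0.0
(-48, 60) 6 [548.3 -62.1  77.8] [-0.29  0.46  1.95  0.17  0.39  1.23] 0.0 0.0
(-48, 60) 4 [548.9 -62.1  78.7] [-0.28  0.47  1.92  0.13  0.45  1.27] 0.0 0.0
0.33 [491.5 222.7 195. ] [ 0.35  0.28  1.82 -0.19  0.72  2.06] 0.0 0.0
[ 0.0854  0.3489 -0.1247 -0.0269  0.001   0.0689]
0.66 [509.7  83.4 195. ] [ 0.03  0.22  1.9  -0.05  0.67  1.69] 0.0 0.0
[ 0.1207  0.698  -0.1122 -0.0521  0.001   0.138 ]
```

Emit:
{"op": "carry_out", "data": {"moves": [0.0034, 0.014, -0.005, -0.001, 0, 0.003, 0, 0.012, 0.049, -0.0175, -0.004, 0, 0.01, 0, 0.0256, 0.105, -0.0374, -0.008, 0, 0.021, 0, 0.0427, 0.1745, -0.0624, -0.0135, 0, 0.034, 0, 0.06, 0.244, -0.0873, -0.019, 0, 0.048, 0, 0.0734, 0.3, -0.107, -0.023, 0, 0.059, 0, 0.082, 0.335, -0.12, -0.026, 0, 0.066, 0, 0.0854, 0.349, -0.1247, -0.027, 0.001, 0.069, 0]}}

```text
time: 26.15
tool_pos: [491.8, 220.4, 195.8]
tcp_rot: [3.141, -0.351, -0.019]
contact_force: [-0.2, 0.4, -3.2]
grip_width: 19.9
```

```bash
python3 snap.py 25; python3 - <<'E'
from place import *
t1,R1=tcp((-68,165),6)
p0,R0=cur()
for f in (.5,1):
    p=p0+(t1-p0)*f
    if f<1:p[2]=190
    yaw=np.radians(-.92+(-5.4+.92)*f);R=tool_R(yaw,np.radians(20.05))
    print(plan(p,R=Ro.from_matrix(R)))
E
```

```text
26.15 [491.8 220.4 195.8] [ 3.1414 -0.3506 -0.0187] [-0.2   0.41 -3.22] [-0.007  0.783 -0.029] 19.9 [ 0.35  0.27  1.83 -0.19  0.72  2.06]
[ 0.0439  0.3499  0.0314 -0.0235 -0.0014  0.066 ]
[ 0.0866  0.6998  0.0663 -0.0491 -0.0014  0.1362]
```

View pics/w25.png

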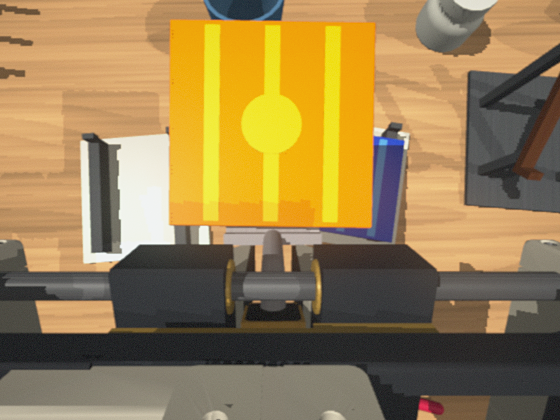

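Panel still sits squarely on the blade. Continuing.

Emit:
{"op": "carry_out", "data": {"moves": [0.002, 0.014, 0.001, -0.001, 0, 0.003, 0, 0.006, 0.049, 0.004, -0.003, 0, 0.009, 0, 0.013, 0.105, 0.009, -0.007, 0, 0.02, 0, 0.022, 0.175, 0.016, -0.012, 0, 0.033, 0, 0.031, 0.245, 0.022, -0.017, -0.001, 0.046, 0, 0.038, 0.301, 0.027, -0.02, -0.001, 0.057, 0, 0.042, 0.336, 0.03, -0.022, -0.001, 0.063, 0, 0.044, 0.35, 0.031, -0.0235, -0.001, 0.066, 0]}}

```text
time: 27.0
tool_pos: [509.9, 79.2, 189.5]
tcp_rot: [3.141, -0.349, -0.056]
contact_force: [0.5, 0.0, -3.9]
grip_width: 19.4
```

```bash
python3 - <<'E'
from place import *
t1,R1=tcp((-68,165),6)
print(cur()[0],plan(t1,R=Ro.from_matrix(R1)))
E
```

```text
[509.86618033  79.20494463 189.51811394] [ 0.0559  0.345   0.0384 -0.0242  0.0021  0.0685]
```

Emit:
{"op": "carry_out", "data": {"moves": [0.002, 0.014, 0.001, -0.001, 0, 0.003, 0, 0.008, 0.048, 0.005, -0.003, 0, 0.01, 0, 0.017, 0.104, 0.011, -0.007, 0.001, 0.02, 0, 0.028, 0.172, 0.019, -0.012, 0.001, 0.034, 0, 0.039, 0.241, 0.027, -0.017, 0.002, 0.048, 0, 0.048, 0.297, 0.033, -0.021, 0.002, 0.059, 0, 0.054, 0.331, 0.037, -0.023, 0.002, 0.066, 0, 0.056, 0.345, 0.038, -0.024, 0.002, 0.0685, 0]}}

```text
time: 27.8
tool_pos: [528.5, -60.8, 182.7]
tcp_rot: [3.142, -0.35, -0.095]
contact_force: [-0.0, -0.5, -3.2]
grip_width: 19.8
```

```bash
python3 snap.py 26; python3 ts.py 14 top side; python3 - <<'E'
from h import *
t=cv2.imread('pics/side14.png');crop(t,160,120,340,255,4,'pics/d2.png')
t=cv2.imread('pics/top14.png');crop(t,240,90,380,240,4,'pics/d1.png')
E
```

```text
27.8 [528.5 -60.8 182.7] [ 3.1416 -0.3497 -0.0947] [-0.04 -0.48 -3.24] [ 0.019  0.775 -0.005] 19.8 [-0.3   0.26  1.89  0.11  0.65  1.29]
```

View pics/w26.png

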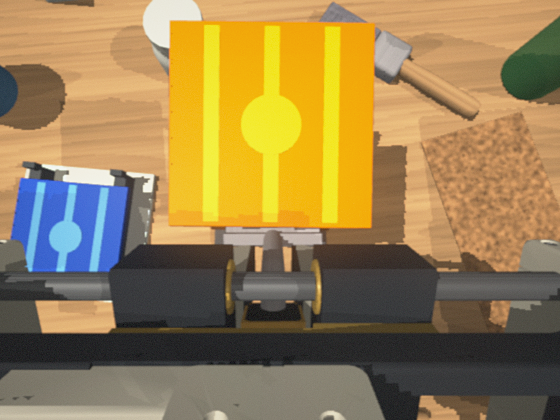

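View pics/d2.png

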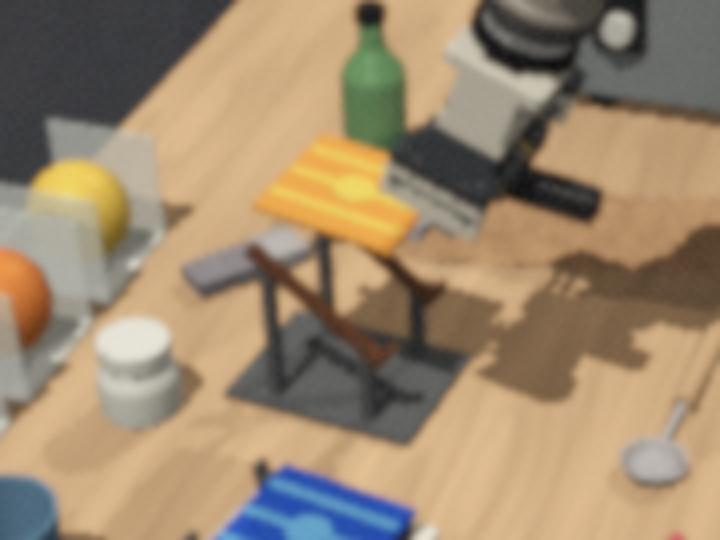

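View pics/d1.png

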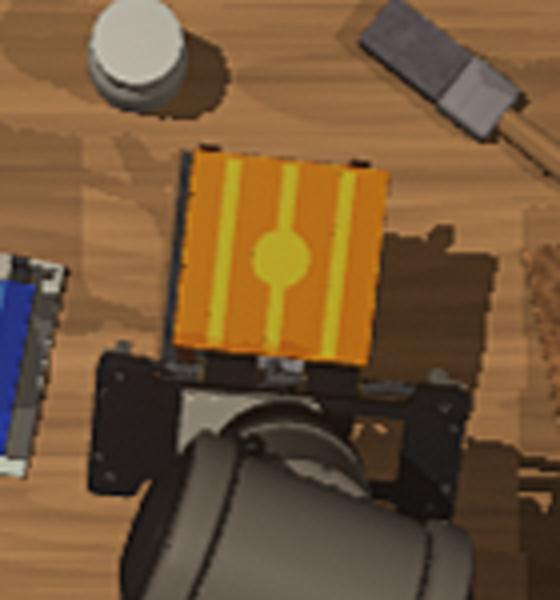

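```bash
python3 - <<'E'
from place import *
for N in [(-67.4,131),(-66,115)]:
    t,R=tcp(N,6);print(t.round(1),plan(t,R=Ro.from_matrix(R)))
E
```

```text
[529.  -60.1 148.8] [-0.0272  0.0013  0.0806 -0.0009  0.0011  0.0004]
[530.3 -60.3 132.8] [-0.0376  0.0013  0.1193 -0.0009  0.0011  0.0004]
```

Emit:
{"op": "carry_out", "data": {"moves": [-0.002, 0, 0.006, 0, 0, 0, 0, -0.006, 0, 0.018, 0, 0, 0, 0, -0.011, 0, 0.034, 0, 0, 0, 0, -0.017, 0.001, 0.05, 0, 0, 0, 0, -0.021, 0.001, 0.063, 0, 0.001, 0, 0, -0.025, 0.001, 0.073, 0, 0.001, 0, 0, -0.027, 0.001, 0.08, 0, 0.001, 0, 0, -0.027, 0.001, 0.081, 0, 0.001, 0, 0]}}

```text
time: 28.75
tool_pos: [528.9, -60.0, 148.2]
tcp_rot: [-3.141, -0.349, -0.094]
contact_force: [-0.3, 0.6, -3.5]
grip_width: 19.8
```

```bash
python3 snap.py 27; python3 ts.py 15 side; python3 - <<'E'
from place import *
import cv2
from h import crop
for N in [(-66,115),(-62,100)]:
    t,R=tcp(N,6);print(t.round(1),plan(t,R=Ro.from_matrix(R)))
t=cv2.imread('pics/side15.png');crop(t,200,140,300,240,6,'pics/d2.png')
E
```

```text
28.75 [528.9 -60.  148.2] [-3.1411 -0.3491 -0.0941] [-0.25  0.63 -3.53] [ 0.067  0.761 -0.009] 19.8 [-0.3   0.31  1.93  0.13  0.56  1.27]
[530.3 -60.3 132.8] [-0.011   0.0001  0.0383 -0.0007 -0.0003  0.0004]
[534.3 -60.7 117.8] [-0.0145  0.0002  0.077  -0.0007 -0.0003  0.0004]
```

View pics/d2.png

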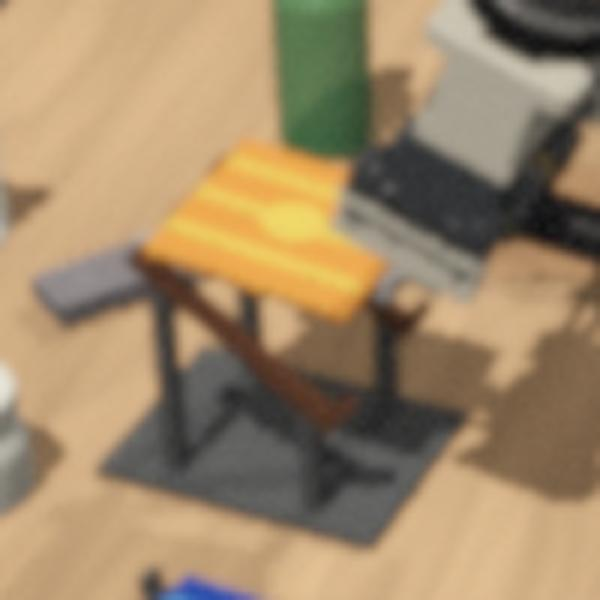

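Emit:
{"op": "carry_out", "data": {"moves": [-0.001, 0, 0.004, 0, 0, 0, 0, -0.003, 0, 0.009, 0, 0, 0, 0, -0.004, 0, 0.014, 0, 0, 0, 0, -0.006, 0, 0.019, 0, 0, 0, 0, -0.007, 0, 0.024, 0, 0, 0, 0, -0.0085, 0, 0.029, 0, 0, 0, 0, -0.01, 0, 0.034, 0, 0, 0, 0, -0.011, 0, 0.038, 0, 0, 0, 0]}}

```text
time: 29.65
tool_pos: [530.4, -60.2, 132.8]
tcp_rot: [-3.141, -0.35, -0.094]
contact_force: [-0.4, -0.4, -3.1]
grip_width: 19.5
```

```bash
python3 snap.py 28; python3 ts.py 16 side; python3 - <<'E'
from place import *
import cv2
from h import crop
for N in [(-62,100),(-57.5,88)]:
    t,R=tcp(N,6);print(t.round(1),plan(t,R=Ro.from_matrix(R)))
t=cv2.imread('pics/side16.png');crop(t,200,140,300,240,6,'pics/d2.png')
E
```

```text
29.65 [530.4 -60.2 132.8] [-3.1413 -0.3502 -0.0941] [-0.45 -0.39 -3.06] [0.067 0.679 0.021] 19.5 [-0.3   0.34  1.95  0.14  0.51  1.26]
[534.3 -60.7 117.8] [-0.0031  0.0003  0.0385 -0.0008  0.0003  0.0004]
[538.8 -61.1 105.8] [-0.0028  0.0004  0.0706 -0.0008  0.0003  0.0004]
```

View pics/d2.png

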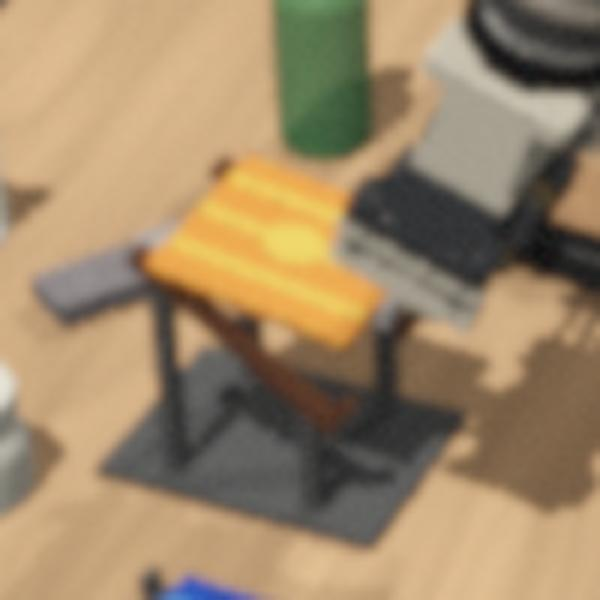

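View pics/w28.png

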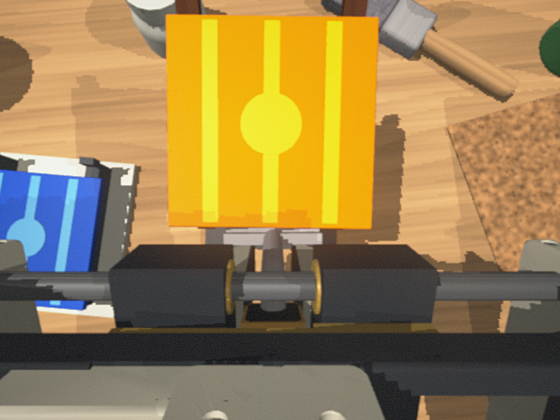

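Emit:
{"op": "carry_out", "data": {"moves": [-0.0005, 0, 0.008, 0, 0, 0, 0, -0.0015, 0, 0.018, 0, 0, 0, 0, -0.002, 0, 0.028, 0, 0, 0, 0, -0.003, 0, 0.0385, 0, 0, 0, 0, -0.003, 0, 0.048, 0, 0, 0, 0, -0.003, 0, 0.057, 0, 0, 0, 0, -0.003, 0, 0.065, 0, 0, 0, 0, -0.003, 0, 0.071, 0, 0, 0, 0]}}

```text
time: 30.55
tool_pos: [538.8, -61.0, 105.2]
tcp_rot: [-3.141, -0.349, -0.094]
contact_force: [-0.5, 0.5, -4.0]
grip_width: 19.8
```

```bash
python3 snap.py 29; python3 ts.py 17 side; python3 - <<'E'
from place import *
import cv2
from h import crop
for N in [(-52.5,79),(-48,71.3)]:
    t,R=tcp(N,6);print(t.round(1),plan(t,R=Ro.from_matrix(R)))
t=cv2.imread('pics/side17.png');crop(t,200,140,300,240,6,'pics/d2.png')
t=cv2.imread('pics/w29.png');crop(t,130,0,430,340,1.75,'pics/e29.png')
E
```

```text
30.55 [538.8 -61.  105.2] [-3.1411 -0.3494 -0.0942] [-0.51  0.5  -4.01] [-0.027  0.742  0.007] 19.8 [-0.29  0.4   1.96  0.16  0.45  1.24]
[543.8 -61.6  96.8] [ 0.0046  0.0005  0.0241 -0.001   0.0012  0.0002]
[548.3 -62.1  89.1] [ 0.0086  0.0006  0.0461 -0.001   0.0012  0.0002]
```

View pics/d2.png

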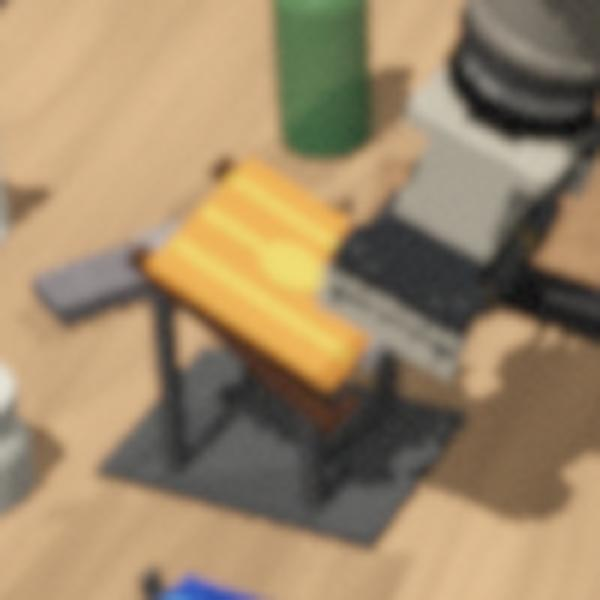

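View pics/e29.png

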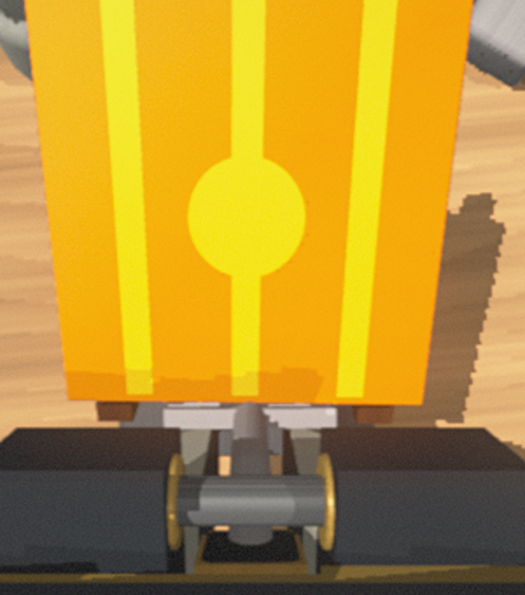

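```bash
python3 - <<'E'
from fit import *
from place import E0,HB
w=W(29);c,s=np.cos(np.radians(35)),np.sin(np.radians(35))
bed=lambda x,y,z:E0+HB@np.array([x*c-z*s,y,105+x*s+z*c])
px=lambda P:((proj(w,P)[0]-[130,0])*1.75).round(0)
for x in(-63,-69):
  for y in(50,38,-38,-50): print('lip',x,y,px(bed(x,y,14)))
# panel near edge at s=-57.5,z=88, pitch
th=np.radians(25)
for y in(55,-55):
  print('panel near bottom',px(E0+HB@np.array([-57.5,y,88])),'top',px(E0+HB@np.array([-57.5-6*np.sin(th),y,88+6*np.cos(th)])))
E
```

```text
lip -63 50 [ 96. 401.]
lip -63 38 [131. 401.]
lip -63 -38 [359. 403.]
lip -63 -50 [395. 403.]
lip -69 50 [ 98. 416.]
lip -69 38 [133. 416.]
lip -69 -38 [357. 418.]
lip -69 -50 [393. 418.]
panel near bottom [ 73. 393.] top [ 67. 400.]
panel near bottom [417. 396.] top [423. 403.]
```

Emit:
{"op": "carry_out", "data": {"moves": [0.001, 0, 0.006, 0, 0, 0, 0, 0.0025, 0, 0.012, 0, 0, 0, 0, 0.0035, 0, 0.018, 0, 0, 0, 0, 0.005, 0, 0.024, 0, 0, 0, 0, 0.006, 0, 0.03, 0, 0, 0, 0, 0.007, 0, 0.036, 0, 0, 0, 0, 0.008, 0, 0.042, 0, 0, 0, 0, 0.009, 0, 0.046, 0, 0.001, 0, 0]}}

```text
time: 31.45
tool_pos: [548.6, -61.9, 89.0]
tcp_rot: [-3.141, -0.35, -0.094]
contact_force: [-0.2, 0.5, -3.4]
grip_width: 19.4
```

```bash
python3 snap.py 30; python3 - <<'E'
from place import *
import cv2
from h import crop
for N,a in [((-48,60),6),((-48,58),3)]:
    t,R=tcp(N,a);print(t.round(1),plan(t,R=Ro.from_matrix(R)))
t=cv2.imread('pics/w30.png');crop(t,130,0,430,340,1.75,'pics/e30.png')
E
```

```text
31.45 [548.6 -61.9  89. ] [-3.1411 -0.3499 -0.0941] [-0.16  0.48 -3.39] [0.018 0.771 0.028] 19.4 [-0.29  0.44  1.95  0.17  0.41  1.24]
[548.3 -62.1  77.8] [-0.0102  0.0006  0.0257 -0.001   0.0004  0.0002]
[549.2 -62.2  77.1] [-0.0085  0.0006  0.0281 -0.001  -0.0996  0.0002]
```

View pics/e30.png

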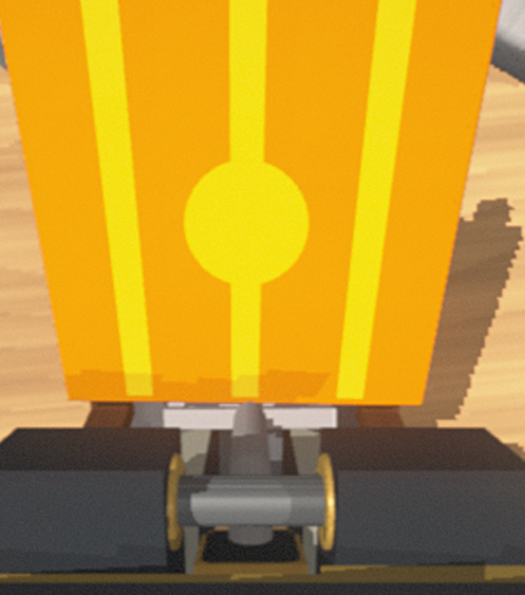

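Emit:
{"op": "carry_out", "data": {"moves": [-0.001, 0, 0.003, 0, 0, 0, 0, -0.0025, 0, 0.006, 0, 0, 0, 0, -0.004, 0, 0.01, 0, 0, 0, 0, -0.0055, 0, 0.014, 0, 0, 0, 0, -0.007, 0, 0.018, 0, 0, 0, 0, -0.0085, 0, 0.0215, 0, 0, 0, 0, -0.01, 0, 0.0255, 0, 0, 0, 0, -0.01, 0, 0.0255, 0, 0, 0, 0]}}

```text
time: 32.3
tool_pos: [548.1, -61.8, 77.6]
tcp_rot: [-3.141, -0.349, -0.094]
contact_force: [-0.3, 0.1, -2.9]
grip_width: 19.6
```

```bash
python3 snap.py 31; python3 ts.py 18 side top; python3 - <<'E'
from place import *
import cv2
from h import crop
t=cv2.imread('pics/w31.png');crop(t,130,0,430,340,1.75,'pics/e31.png')
t=cv2.imread('pics/side18.png');crop(t,200,140,300,240,6,'pics/d2.png')
E
```

```text
32.3 [548.1 -61.8  77.6] [-3.141  -0.3492 -0.0942] [-0.35  0.12 -2.87] [0.047 0.562 0.038] 19.6 [-0.29  0.46  1.96  0.18  0.39  1.22]
```

View pics/e31.png

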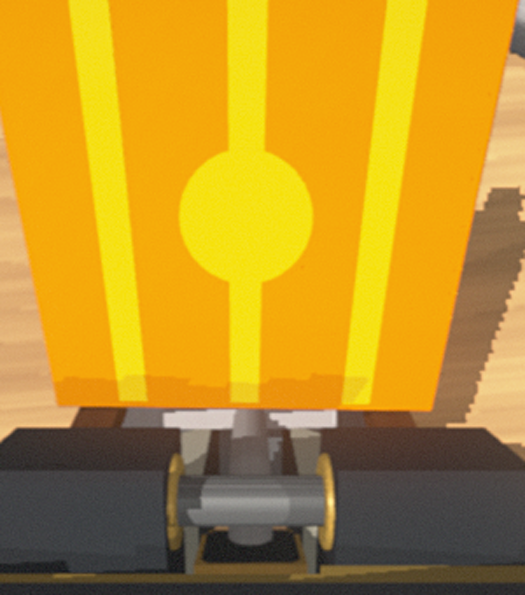

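View pics/d2.png

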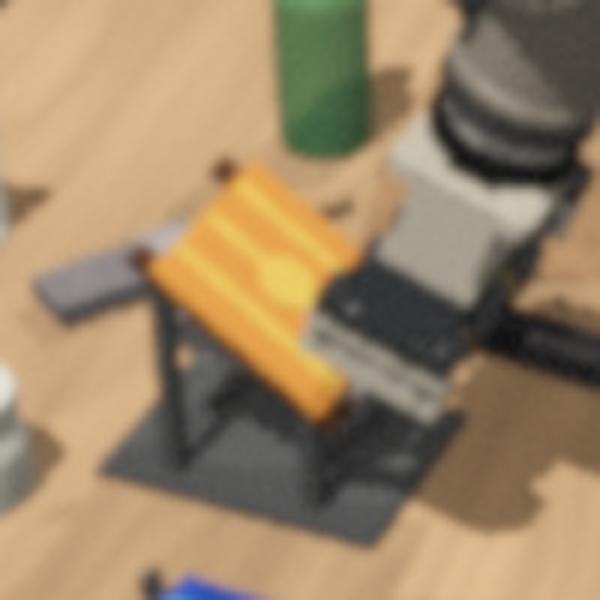

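```bash
python3 - <<'E'
from place import *
from fit import *
w=W(31);c,s=np.cos(np.radians(35)),np.sin(np.radians(35))
bed=lambda x,y,z:E0+HB@np.array([x*c-z*s,y,105+x*s+z*c])
px=lambda P:((proj(w,P)[0]-[130,0])*1.75).round(0)
for x in (-59,-63): print(x,[px(bed(x,y,6)) for y in(55,-55)])
for N,a in [((-48,53),3),((-75,53),3),((-140,53),2),((-200,53),0)]:
    t,R=tcp(N,a);print(t.round(1),plan(t,R=Ro.from_matrix(R)),ik(t,R)[0].round(2),ik(t,R)[1:])
E
```

```text
-59 [array([ 56., 402.]), array([434., 405.])]
-63 [array([ 58., 414.]), array([432., 417.])]
[549.2 -62.2  72.1] [-0.0024  0.0006  0.0143 -0.0012 -0.0989  0.0002] [-0.28  0.49  1.91  0.12  0.46  1.28] (np.float64(2.4001203874568283e-13), np.float64(2.1164964394548625e-14))
[522.4 -59.4  72.1] [-0.0658  0.0002 -0.0088 -0.0012 -0.0989  0.0002] [-0.29  0.45  1.98  0.14  0.42  1.25] (np.float64(1.9341907757302862e-13), np.float64(4.349819859235458e-15))
[458.  -52.9  72.5] [-2.173e-01 -1.000e-03 -6.520e-02 -1.200e-03 -1.323e-01  2.000e-04] [-0.32  0.37  2.13  0.17  0.37  1.19] (np.float64(2.9850277105935266e-08), np.float64(9.888823356718871e-09))
[399.  -46.9  73.4] [-3.559e-01 -2.100e-03 -1.179e-01 -1.200e-03 -1.989e-01  2.000e-04] [-0.36  0.3   2.25  0.18  0.36  1.15] (np.float64(1.270418818222577e-11), np.float64(2.9356932370485394e-12))
```

Emit:
{"op": "carry_out", "data": {"moves": [-0.0006, 0, 0.0036, 0, -0.02, 0, 0, -0.0012, 0, 0.0072, 0, -0.05, 0, 0, -0.0018, 0, 0.011, 0, -0.08, 0, 0, -0.0024, 0, 0.0143, 0, -0.099, 0, 0, -0.01, 0, 0.0115, 0, -0.099, 0, 0, -0.025, 0, 0.006, 0, -0.099, 0, 0, -0.045, 0, -0.0012, 0, -0.099, 0, 0, -0.0658, 0, -0.0088, 0, -0.099, 0, 0]}}

```text
time: 33.25
tool_pos: [521.2, -59.2, 72.0]
tcp_rot: [-3.141, -0.297, -0.094]
contact_force: [-0.7, 0.2, -1.6]
grip_width: 19.5
```

```bash
python3 snap.py 32; python3 ts.py 19 side; python3 - <<'E'
from place import *
import cv2
from h import crop
for N,a in [((-140,53),2),((-205,53),0)]:
    t,R=tcp(N,a);print(t.round(1),plan(t,R=Ro.from_matrix(R)))
t=cv2.imread('pics/side19.png');crop(t,200,140,300,240,6,'pics/d2.png')
E
```

```text
33.25 [521.2 -59.2  72. ] [-3.1409 -0.297  -0.0941] [-0.7   0.18 -1.56] [ 0.032  0.518 -0.037] 19.5 [-0.29  0.45  1.99  0.15  0.42  1.25]
[458.  -52.9  72.5] [-1.497e-01 -4.000e-04 -4.740e-02 -1.900e-03 -2.980e-02 -1.000e-04]
[394.  -46.4  73.4] [-3.028e-01 -1.600e-03 -9.630e-02 -1.900e-03 -9.650e-02 -1.000e-04]
```

View pics/w32.png

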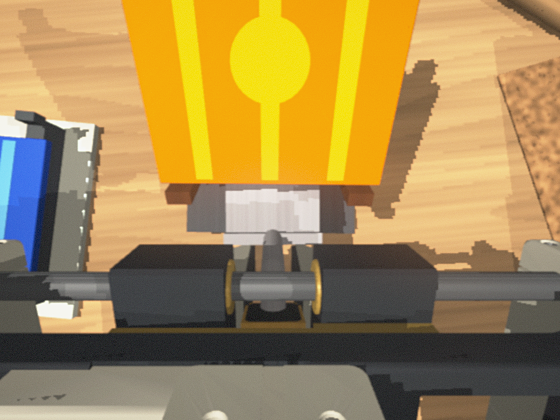

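View pics/d2.png

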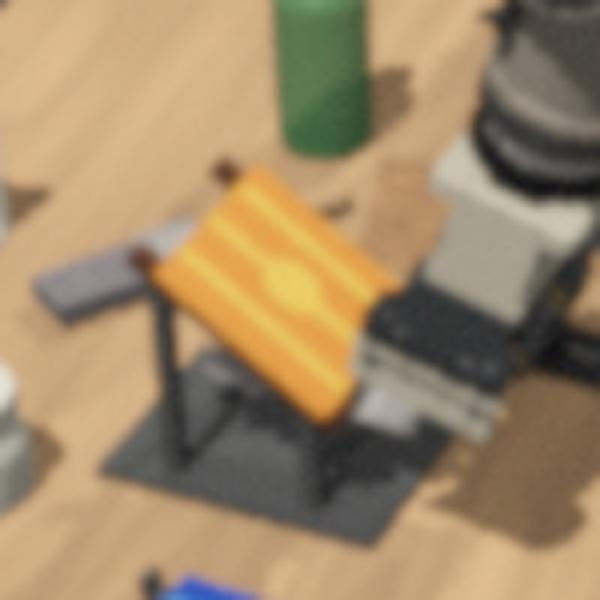

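Emit:
{"op": "carry_out", "data": {"moves": [-0.015, 0, -0.005, 0, -0.005, 0, 0, -0.05, 0, -0.016, 0, -0.015, 0, 0, -0.1, 0, -0.032, 0, -0.03, 0, 0, -0.15, -0.001, -0.047, 0, -0.045, 0, 0, -0.2, -0.001, -0.064, 0, -0.06, 0, 0, -0.25, -0.001, -0.08, -0.001, -0.08, 0, 0, -0.29, -0.0015, -0.092, -0.002, -0.093, 0, 0, -0.303, -0.0016, -0.096, -0.002, -0.0965, 0, 0]}}

```text
time: 34.15
tool_pos: [392.4, -46.0, 73.3]
tcp_rot: [-3.141, -0.244, -0.095]
contact_force: [-0.1, -0.1, -1.5]
grip_width: 19.9
```

```bash
python3 snap.py 33; python3 ts.py 20 top side; python3 - <<'E'
from h import *
t=cv2.imread('pics/side20.png');crop(t,200,140,300,240,6,'pics/d2.png')
t=cv2.imread('pics/top20.png');crop(t,260,100,460,280,4,'pics/d1.png')
E
```

```text
34.15 [392.4 -46.   73.3] [-3.1413 -0.2439 -0.0945] [-0.14 -0.11 -1.47] [ 0.027  0.416 -0.031] 19.9 [-0.36  0.29  2.27  0.19  0.35  1.14]
```

View pics/d1.png

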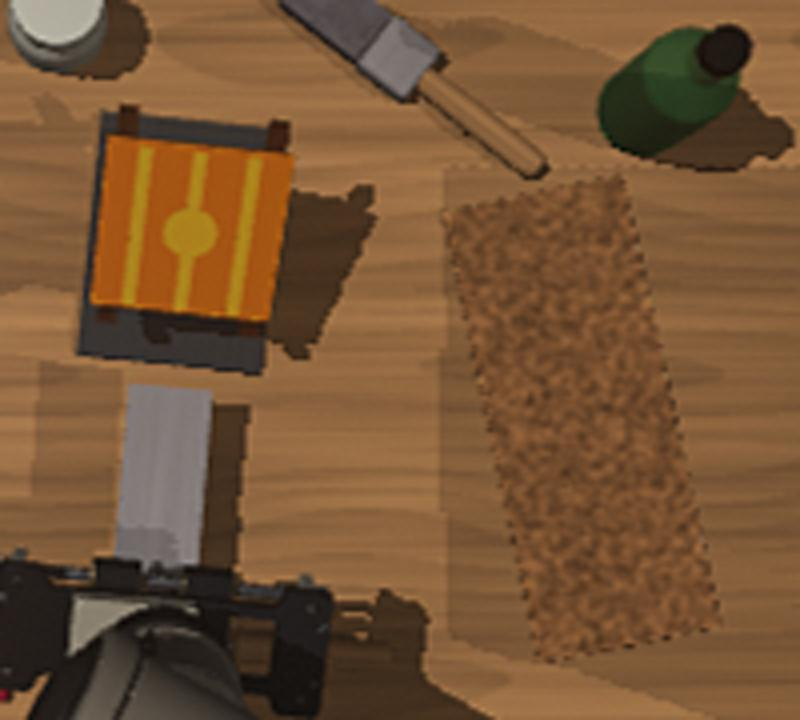

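View pics/w33.png

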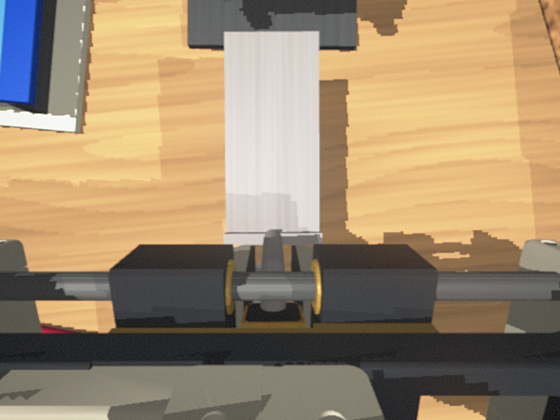

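```bash
cat > mat.py <<'E'
from place import *
def mt(z,O=(488,-332),yaw=11.9,tau=14.05):
    h=Ro.from_euler('z',yaw,degrees=True).as_matrix()
    return np.array([*O,0])+h@np.array([-19.1,0,z]), tool_R(np.radians(yaw),np.radians(tau))
E
python3 - <<'E'
from mat import *
t,R=mt(70);print(t.round(1),ik(t,R)[0].round(2),ik(t,R)[1:])
t2,R2=mt(26.5);print(t2.round(1),ik(t2,R2)[0].round(2),ik(t2,R2)[1:])
p0,_=cur();p=(p0+t)/2;p[2]=115;Rm=tool_R(np.radians(3.3),np.radians(14.05));print(p.round(1),ik(p,Rm)[0].round(2),plan(p,R=Ro.from_matrix(Rm)))
E
```

```text
[ 469.3 -335.9   70. ] [-0.86  0.57  1.73  0.32  0.75  0.28] (np.float64(2.6726020138852377e-11), np.float64(8.924661106386951e-12))
[ 469.3 -335.9   26.5] [-0.86  0.64  1.75  0.36  0.66  0.23] (np.float64(2.5552808114006627e-11), np.float64(3.9943442829206956e-12))
[ 432.  -191.3  115. ] [-0.68  0.32  2.01  0.28  0.65  0.62] [ 0.1484  0.3511 -0.0691  0.0716 -0.0028 -0.2819]
```

Emit:
{"op": "carry_out", "data": {"moves": [0.006, 0.01, -0.02, 0.003, 0, -0.01, 0, 0.02, 0.045, -0.04, 0.01, 0, -0.04, 0, 0.044, 0.1, -0.055, 0.021, 0, -0.085, 0, 0.074, 0.17, -0.064, 0.036, -0.001, -0.14, 0, 0.104, 0.24, -0.068, 0.05, -0.002, -0.2, 0, 0.128, 0.3, -0.069, 0.062, -0.003, -0.24, 0, 0.143, 0.337, -0.069, 0.069, -0.003, -0.27, 0, 0.148, 0.351, -0.069, 0.0716, -0.003, -0.282, 0]}}

```text
time: 35.1
tool_pos: [433.3, -193.6, 115.3]
tcp_rot: [3.14, -0.247, 0.057]
contact_force: [0.0, -0.3, -1.7]
grip_width: 20.0
```

```bash
python3 - <<'E'
from mat import *
t,R=mt(65);print(cur()[0],plan(t,R=Ro.from_matrix(R)))
E
```

```text
[ 433.28298114 -193.62498166  115.25192306] [ 0.0369  0.3601  0.1395  0.0738 -0.0027 -0.2794]
```

Emit:
{"op": "carry_out", "data": {"moves": [0.0015, 0.014, 0.004, 0.003, 0, -0.011, 0, 0.005, 0.05, 0.015, 0.01, 0, -0.039, 0, 0.011, 0.108, 0.035, 0.022, 0, -0.084, 0, 0.018, 0.18, 0.06, 0.037, -0.001, -0.14, 0, 0.026, 0.252, 0.09, 0.052, -0.002, -0.196, 0, 0.032, 0.31, 0.115, 0.063, -0.002, -0.24, 0, 0.035, 0.346, 0.132, 0.071, -0.003, -0.268, 0, 0.037, 0.36, 0.1395, 0.074, -0.003, -0.279, 0]}}

```text
time: 35.9
tool_pos: [469.6, -336.6, 63.9]
tcp_rot: [-3.141, -0.245, 0.207]
contact_force: [0.6, 1.0, -1.5]
grip_width: 19.6
```

```bash
python3 snap.py 34;python3 ts.py 21 top; python3 - <<'E'
from mat import *
from h import crop
import cv2
for z in(34,28,26.5):
    t,R=mt(z);print(z,plan(t,R=Ro.from_matrix(R)))
t=cv2.imread('pics/top21.png');crop(t,340,100,480,280,3.3,'pics/d1.png')
E
```

```text
35.9 [ 469.6 -336.6   63.9] [-3.1409 -0.2446  0.2073] [ 0.6   0.99 -1.53] [-0.051  0.404  0.052] 19.6 [-0.87  0.58  1.73  0.32  0.74  0.27]
34 [-0.0185  0.0009  0.0734 -0.0022  0.0014 -0.0011]
28 [-0.0221  0.0009  0.088  -0.0022  0.0014 -0.0011]
26.5 [-0.023   0.0009  0.0916 -0.0022  0.0014 -0.0011]
```

View pics/d1.png

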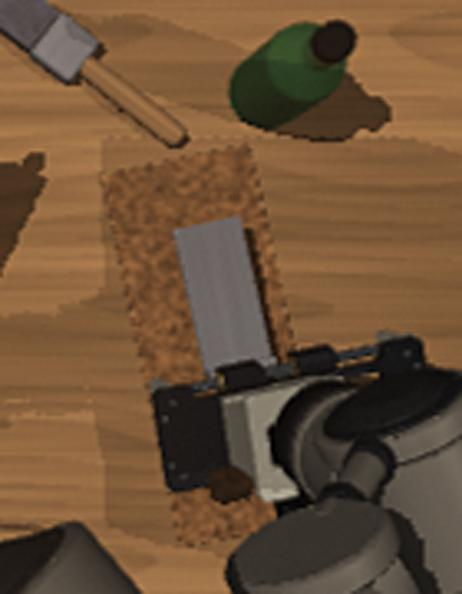

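View pics/w34.png

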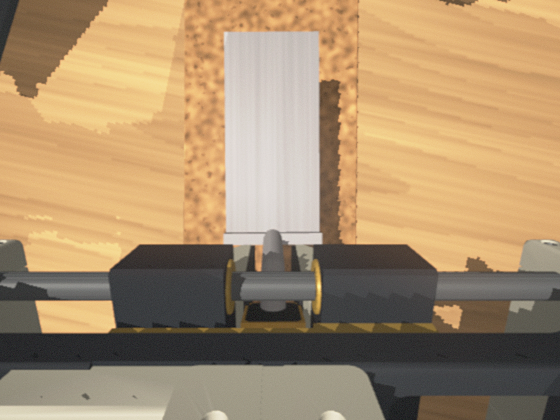

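Emit:
{"op": "carry_out", "data": {"moves": [-0.003, 0, 0.012, 0, 0, 0, 0, -0.0075, 0, 0.03, 0, 0, 0, 0, -0.0125, 0, 0.05, -0.001, 0.001, 0, 0, -0.0165, 0, 0.066, -0.002, 0.001, 0, 0, -0.019, 0.001, 0.077, -0.002, 0.001, -0.001, 0, -0.021, 0.001, 0.083, -0.002, 0.001, -0.001, 0, -0.022, 0.001, 0.088, -0.002, 0.001, -0.001, 0, -0.022, 0.001, 0.088, -0.002, 0.001, -0.001, 0]}}

```text
time: 36.8
tool_pos: [469.4, -336.0, 27.9]
tcp_rot: [-3.141, -0.245, 0.208]
contact_force: [0.9, -0.2, -2.4]
grip_width: 19.6
```

```bash
python3 snap.py 35;python3 ts.py 22 side; python3 - <<'E'
from mat import *
from h import crop
import cv2
for z in(27,26):
    t,R=mt(z);print(z,plan(t,R=Ro.from_matrix(R)))
E
```

```text
36.8 [ 469.4 -336.    27.9] [-3.1414 -0.2449  0.2075] [ 0.88 -0.19 -2.38] [-0.127  0.501  0.024] 19.6 [-0.87  0.64  1.76  0.36  0.66  0.22]
27 [-0.001  -0.0004  0.0028  0.0004  0.     -0.0001]
26 [-0.0016 -0.0004  0.0052  0.0004  0.     -0.0001]
```

View pics/w35.png

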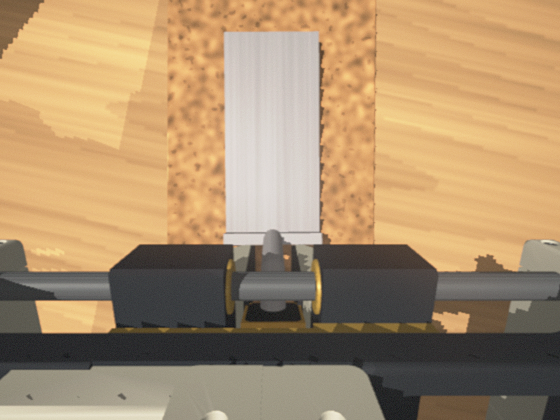

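Emit:
{"op": "carry_out", "data": {"moves": [-0.0004, 0, 0.0012, 0, 0, 0, 0, -0.0007, 0, 0.0024, 0, 0, 0, 0, -0.001, 0, 0.0036, 0, 0, 0, 0, -0.0013, 0, 0.0048, 0, 0, 0, 0, -0.0015, 0, 0.0058, 0, 0, 0, 0, -0.0017, 0, 0.0066, 0, 0, 0, 0, -0.0017, 0, 0.0066, 0, 0, 0, 0, -0.0017, 0, 0.0066, 0, 0, 0, 0]}}

```text
time: 37.7
tool_pos: [469.5, -336.1, 25.5]
tcp_rot: [3.141, -0.245, 0.208]
contact_force: [0.1, 1.1, -2.2]
grip_width: 19.8
```

Emit:
{"op": "carry_out", "data": {"moves": [-0.0002, 0, 0.0008, 0, 0, 0, 0, -0.0004, 0, 0.0016, 0, 0, 0, 0, -0.0006, 0, 0.0024, 0, 0, 0, 0, -0.0008, 0, 0.0032, 0, 0, 0, 0, -0.001, 0, 0.004, 0, 0, 0, 0, -0.001, 0, 0.004, 0, 0, 0, 0, -0.001, 0, 0.004, 0, 0, 0, 0, -0.001, 0, 0.004, 0, 0, 0, 0]}}

```text
time: 38.5
tool_pos: [469.4, -336.2, 24.4]
tcp_rot: [3.141, -0.246, 0.208]
contact_force: [-3.8, 0.5, 7.0]
grip_width: 19.4
```

```bash
python3 snap.py 36; python3 - <<'E'
from h import *
t=cv2.imread('pics/w36.png');crop(t,180,0,400,260,2.3,'pics/e36.png')
E
```

```text
38.5 [ 469.4 -336.2   24.4] [ 3.141  -0.2455  0.2078] [-3.79  0.45  7.01] [0.172 0.682 0.07 ] 19.4 [-0.87  0.64  1.76  0.36  0.65  0.22]
```

View pics/e36.png

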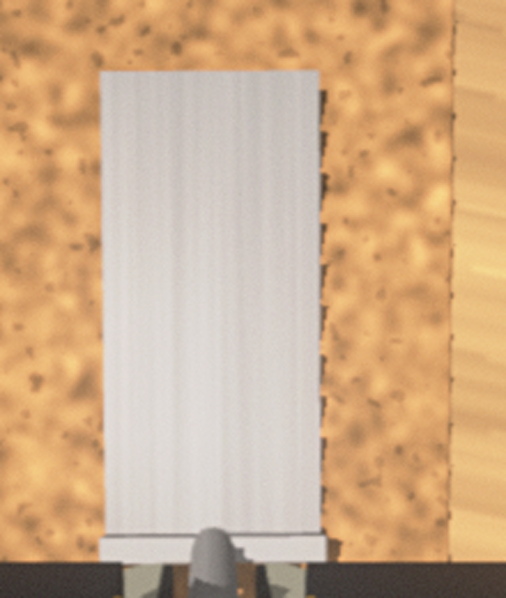

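Emit:
{"op": "carry_out", "data": {"moves": [0, 0, -0.001, 0, 0, 0, 0, 0, 0, -0.001, 0, 0, 0, 0, 0, 0, -0.001, 0, 0, 0, 0.5, 0, 0, -0.001, 0, 0, 0, 0.5, 0, 0, -0.001, 0, 0, 0, 0.5, 0, 0, -0.001, 0, 0, 0, 0.5, 0, 0, -0.001, 0, 0, 0, 0.5, 0, 0, -0.001, 0, 0, 0, 0.5]}}

```text
time: 39.35
tool_pos: [469.4, -336.2, 24.9]
tcp_rot: [3.141, -0.246, 0.208]
contact_force: [-0.1, -1.1, -0.4]
grip_width: 45.7
```

```bash
python3 snap.py 37
```

```text
39.35 [ 469.4 -336.2   24.9] [ 3.1409 -0.2456  0.2078] [-0.05 -1.12 -0.45] [-0.115  0.35  -0.028] 45.7 [-0.87  0.64  1.76  0.36  0.65  0.22]
```

View pics/w37.png

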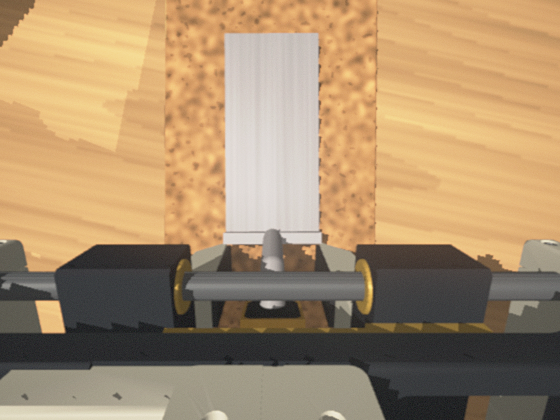

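Emit:
{"op": "carry_out", "data": {"moves": [0, 0, -0.01, 0, 0, 0, 0.5, 0, 0, -0.03, 0, 0, 0, 0.5, 0, 0, -0.06, 0, 0, 0, 0.5, 0, 0, -0.1, 0, 0, 0, 0.5, 0, 0, -0.16, 0, 0, 0, 0.5, 0, 0, -0.23, 0, 0, 0, 0.5, 0, 0, -0.3, 0, 0, 0, 0.5, 0, 0, -0.36, 0, 0, 0, 0.5]}}

```text
time: 40.2
tool_pos: [434.7, -343.7, 167.2]
tcp_rot: [3.139, -0.246, 0.208]
contact_force: [0.8, 0.4, 1.3]
grip_width: 46.1
```

```bash
python3 snap.py 38; python3 ts.py 23 top side; python3 - <<'E'
from h import *
t=cv2.imread('pics/top23.png');crop(t,250,80,470,300,2.7,'pics/d1.png')
t=cv2.imread('pics/side23.png');crop(t,170,100,370,250,4,'pics/d2.png')
E
```

```text
40.2 [ 434.7 -343.7  167.2] [ 3.1388 -0.2462  0.208 ] [0.8  0.41 1.34] [-0.09   0.284  0.017] 46.1 [-0.93  0.4   1.69  0.27  0.96  0.29]
```

View pics/w38.png

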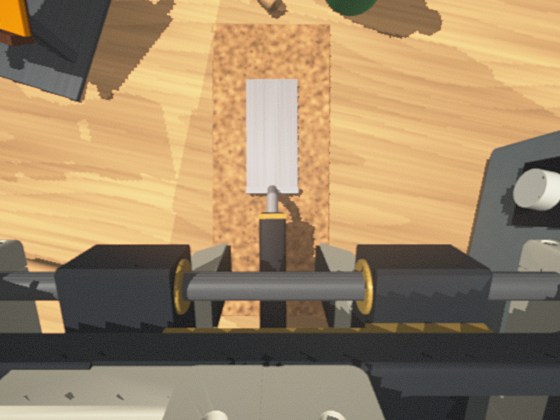

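View pics/d1.png

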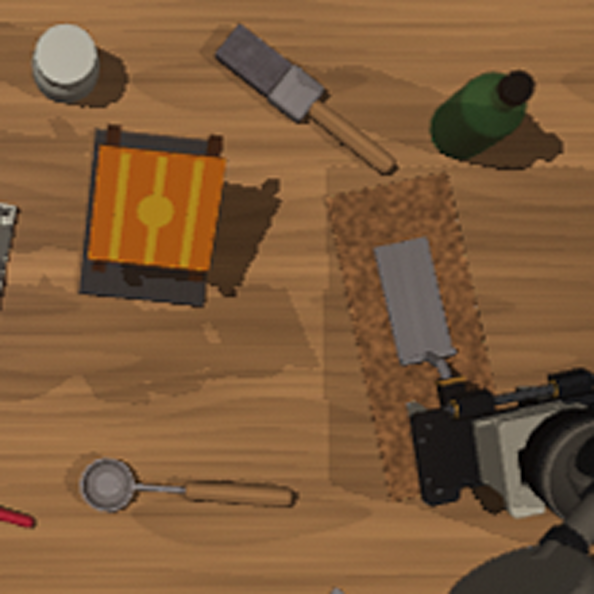

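View pics/d2.png

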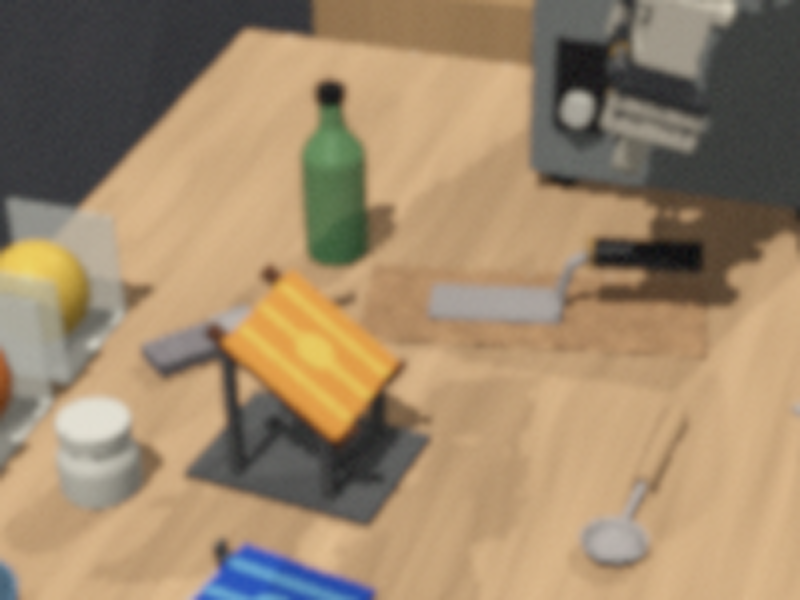

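```bash
python3 - <<'E'
from fit import *
from place import E0,HB
c,s=np.cos(np.radians(35)),np.sin(np.radians(35))
# top-cam bias vs robot frame: (+3.3,+1.4)
Eb=E0-[3.3,1.4,0]
bed=lambda x,y,z:Eb+HB@np.array([x*c-z*s,y,105+x*s+z*c])
a=lambda u,v:np.array((250+u/2.7,80+v/2.7))
obs=[((55,55),a(99,147)),((55,-55),a(225,160)),((-55,-55),a(211,272)),((-55,55),a(90,260))]
def r(q):
    cc,ss=np.cos(q[2]),np.sin(q[2])
    return np.concatenate([proj(top,bed(q[0]+cc*x-ss*y,q[1]+ss*x+cc*y,6+q[3]*x/55))[0]-p for (x,y),p in obs])
S=least_squares(r,[-5,0,0,0]);print('bed x,y',S.x[:2].round(1),'yaw',np.degrees(S.x[2]).round(1),'lift',S.x[3].round(1),S.fun.round(1))
S=least_squares(lambda q:r(np.r_[q,0]),[-5,0,0]);print(S.x.round(2),S.fun.round(1))
w=W(38)
b=fit([(w,(110,26,3),(246.5,79.5)),(w,(110,-26,3),(297.5,79.5)),(w,(-6,26,12),(246.5,193)),(w,(-6,-26,12),(298.5,193))],[488,-332,.2,3])
E
```

```text
bed x,y [-9.3 -0.5] yaw 0.8 lift -0.4 [ 0.1  0.3  0.5 -0.4 -0.3 -0.2 -0.3  0.3]
[-9.27 -0.45  0.01] [ 0.1  0.4  0.5 -0.3 -0.3 -0.3 -0.3  0.2]
pose [ 489.2 -332.5] yaw deg 12.11 []
[[-0.1, -0.2], [0.2, -0.4], [-0.4, 0.4], [0.3, 0.2]]
```

Emit:
{"op": "carry_out", "data": {"moves": [0, 0, -0.02, 0, 0, 0, 0.5, 0, 0, -0.04, 0, 0, 0, 0.5, 0, 0, -0.05, 0, 0, 0, 0.5, 0, 0, -0.05, 0, 0, 0, 0.5, 0, 0, -0.05, 0, 0, 0, 0.5, 0, 0, -0.05, 0, 0, 0, 0.5, 0, 0, -0.05, 0, 0, 0, 0.5, 0, 0, -0.05, 0, 0, 0, 0.5]}}

```text
time: 41.15
tool_pos: [430.4, -345.0, 186.0]
tcp_rot: [3.137, -0.247, 0.208]
contact_force: [-0.7, 0.0, -0.1]
grip_width: 46.1
```

```bash
python3 - <<'E'
from plant import *
print(close_job(),get_obs()['time'])
E
```

```text
the job is handed in; nothing more can be done
the job is handed in; nothing more can be done
```

The amber panel is on the easel and the lifter is back on its cork mat, blade flat. I handed the job in at about 41 s of the 72 allowed; no verdict was reported.

**What went differently than planned**
- **Grip:** held at its middle, the lifter's handle slipped and tipped in the jaws as soon as it took the panel's weight. Regripping deeper slipped too. I set the lifter back on the rack slab each time, then regripped near the front of the handle so the fingertips braced against the heel. That hold stayed rigid.
- **Panel dragged:** those failed lifts moved the amber panel about 15 mm toward the robot on its rack before the lift that worked.
- **Placing:** the arm could not tilt the lifter to the full 35 degrees. I lowered it nearly level, let the panel's far edge land on the rails first, then lowered the near edge onto them above the lips.

**Last checks**
- **Panel:** it lies flat on both rails, about 0.5 mm off the centre line and turned about 0.8 degrees. The top camera puts its centre 9 mm below mid-bed and the earlier wrist view about 5 mm. Both are inside the 12 mm limit, but they disagree by about 4 mm, and panel contact with the lips would read about 8 mm.
- **Lifter:** its origin is about 20 mm behind the mat's centre and close to the centre line, and the fit matches a flat blade.
- **Surroundings:** the gripper is about 160 mm clear of the lifter. In the last pictures the blue panel, jar, spray, spoon and brush look unmoved. I saw the rod and beaker only at the edge of those pictures or in earlier ones.

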